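# Load the engraving fixture from the blank rack

### The job

Lift the hold-down bar with the red grip off the engraving fixture and lay it on the bench beside it, then slide every blank that is in the leaning rack up out of its slot and lay it flat, star side up, in the nest that matches its shape, fully down between the fences. When all the blanks are in, put the bar back flat in its seat across the middle of the fixture. Leave the parts pot and the loupe where they are.

Things in the scene. Friction and masses are not known exactly. Their poses are not given: they have to be found in the camera images.
- slate_a: Dark slate blank, square, 46 x 46 x 9 mm, 50 g. Origin: centre of the underside; z out of the star-engraved top; y up the slope in the rack, x level. The slot holds the lowest 10 mm of the side edges and 12 mm under a lip; above that the sides are free. May be absent.
- slate_b: A second slate blank, the same in every way; either may go in either square nest. May be absent.
- alu_tag: Silver-grey aluminium blank, short oval (straight sides, rounded ends), 34 (x) x 52 (y) x 9 mm, 42 g. Origin: centre of the underside; z out of the star-engraved top; y up the slope in the rack, x level. The slot holds the lowest 21 mm of the side edges and 12 mm under a lip; above that the sides are free. May be absent.
- wood_tag: Light wooden blank, long oval (half-round ends), 30 (x) x 60 (y) x 10 mm, 12 g. Origin: centre of the underside; z out of the star-engraved top; y up the slope in the rack, x level. The slot holds the lowest 21 mm of the side edges and 12 mm under a lip; above that the sides are free. May be absent.
- rack: Fixed board 250 (x) x 80 x 8 mm, 4 grey slots in a row along its x (away from robot), 56 mm apart, blanks in any order. They lean at 45 deg, upper end to the robot, star up and away; each slides out along its y (25 mm to clear). Held by its two side edges (fingers close along its x) it can be tipped flat without regrasping. Slot walls end 45 mm, blanks 80 mm over the bench. Origin: underside.
- fixture: Fixed engraving fixture: aluminium plate 176 (x) x 250 (y) x 8 mm, two nests in the near row (-x), two in the far row (+x), blue locating fences, and between the rows the two posts of the bar's seat. Origin: centre of the underside; x away from the robot, y to the left.
- nest_square_1 (a point): Centre of the bed of the left near nest, for a 46 mm square. Bed 20 mm above the bench on a pedestal narrower than the blank: fingers have room at both sides down to 10 mm above the bench. Fences 5 mm above the bed, 1.2 mm clearance, at the sides only along the last 4 mm of the corners. The seated blank's origin lies here. Axes as the fixture's.
- nest_square_2 (a point): The same for the other square nest (far row, right).
- nest_oval_short (a point): Bed centre of the right near nest, for the 34 x 52 mm oval, length along the fixture's x. Bed 20 mm above the bench on a pedestal narrower than the blank: fingers have room at both sides down to 10 mm above the bench. Fences 5 mm above the bed, 1.2 mm clearance, round the ends only. The seated blank's origin lies here. Axes as the fixture's.
- nest_oval_long (a point): The same for the 30 x 60 mm oval (far row, left), length along the fixture's x.
- bar_seat (a point): Centre of the bar's seat: two posts 208 mm apart along the fixture's y, 32 mm above the bench (2 mm above seated blanks). Lips 5 mm high leave 1.5 mm at each side and end. The seated bar has its origin here, its y along the fixture's y, either way round; it overlaps the inner 4 mm of all nests.
- hold_bar: Loose hold-down bar: steel strip 32 (x) x 222 (y) x 8 mm with a red grip rib on top, 14 (x) x 70 (y) mm, 20 mm high (top 28 mm above the underside). Starts seated on the fixture, rib up; the bench to the right of the fixture (-y) is clear for it. Origin: centre of the underside, z up. 0.18 to 0.33 kg.
- parts_pot1: Parts pot with a blue cap, 43 x 43 x 31 mm, a bystander behind the work. Origin: centre of the underside.
- loupe: Black eyepiece loupe, 38 x 38 x 30 mm, a bystander behind the work. Origin: centre of the underside.
Mind the look-alikes: they are no part of the job. Leave any purple or yellow look-alike of the slate_b alone. What is shaped like the wood_tag but blue is not meant.

How it is judged (in metres and radians):
On the way, in this order (a step that is already met when the one before it is completed fails the run):
1. the hold-down bar has been taken off the fixture and lies on the bench (horizontal distance between hold_bar and bar_seat above 0.08 m and height (world z) of hold_bar below 0.012 m), for 0.2 s.
2. every blank present lies flat in a nest of its own shape (((horizontal distance between slate_a and nest_square_1 below 0.004 m and z of slate_a in the frame of nest_square_1 between -0.003 and 0.0025 m and angle between slate_a's own z axis and vertical below 0.07 rad) or (horizontal distance between slate_a and nest_square_2 below 0.004 m and z of slate_a in the frame of nest_square_2 between -0.003 and 0.0025 m and angle between slate_a's own z axis and vertical below 0.07 rad)) and ((horizontal distance between slate_b and nest_square_1 below 0.004 m and z of slate_b in the frame of nest_square_1 between -0.003 and 0.0025 m and angle between slate_b's own z axis and vertical below 0.07 rad) or (horizontal distance between slate_b and nest_square_2 below 0.004 m and z of slate_b in the frame of nest_square_2 between -0.003 and 0.0025 m and angle between slate_b's own z axis and vertical below 0.07 rad)) and horizontal distance between alu_tag and nest_oval_short below 0.004 m and z of alu_tag in the frame of nest_oval_short between -0.003 and 0.0025 m and angle between each of alu_tag, wood_tag's own z axis and vertical below 0.07 rad and angle between the y axis of alu_tag and the x axis of nest_oval_short, either way round below 0.1 rad and horizontal distance between wood_tag and nest_oval_long below 0.004 m and z of wood_tag in the frame of nest_oval_long between -0.003 and 0.0025 m and angle between the y axis of wood_tag and the x axis of nest_oval_long, either way round below 0.1 rad), for 0.2 s.
3. the hold-down bar is seated over the blanks (horizontal distance between hold_bar and bar_seat below 0.004 m and z of hold_bar in the frame of bar_seat between -0.003 and 0.0025 m and angle between hold_bar's own z axis and vertical below 0.07 rad and angle between the y axis of hold_bar and the y axis of bar_seat, either way round below 0.1 rad), for 0.2 s.
At the end, for the whole second after the job is handed in: Every blank present lies in a nest of its shape, star side up, its origin within 4 mm sideways and 2.5 mm in height of the nest's point, tilted under 4 degrees (the ovals lengthwise within 6 degrees); the bar is likewise seated (4 mm, 2.5 mm, 4 degrees, along the seat within 6 degrees); all at rest (all of step 2 and all of step 3 and linear speed of each of slate_a, slate_b, alu_tag, wood_tag, hold_bar below 0.02 m/s); the robot touches nothing.
It fails at once if the parts pot or the loupe is moved more than 3 cm (distance of any of parts_pot1, loupe from where it was at the start of the episode above 0.03 m).
Of slate_a, slate_b, alu_tag, wood_tag only 3 to 4 are there at a start; the rules pass over those that are not, and their reading is None.
At some moment in a run one of hold_bar may be knocked a few centimetres aside while the robot is not near it.
Once in a run the grip may slacken for a moment while it holds something.
It also fails if it takes over 200 s, if anything falls off the work surface, if the arm or the gripper's body presses on something with over 40 N, if the wrist force passes 120 N, or if a joint passes its speed limit or range.

### The arm

A 7-joint arm with a two-finger parallel gripper is mounted at the origin on a cart in front of the work surface, level with it; the furniture and walls round the work are solid. World frame = base frame: x ahead of the robot, y to its left, z up, the work surface at z = 0. Lengths are in mm, angles in rad, forces in N, time in s.
With the tool pointing down it reaches from about 425 to 825 mm from the base axis. Payload 3.6 kg.
Tool frame: the origin (TCP) lies on the centre line of the jaws, within the pads' length; the fingertips stand 25 mm ahead of it and the grasp point (between the pads) lies 6 mm ahead of it; z points along the fingers, y is the line along which they close (so a half turn about z gives the same grasp; the last joint's range is limited). The gripper opens to 85 mm and grips with 20 to 120 N. Pads are 22 mm wide; open, the fingers measure 114 mm over their backs; the gripper's body (76 mm by 85 mm) begins 54 mm behind the grasp point. The pads swing forward as they close: fully open they stand 13 mm farther back than shut.
Start: joints at [1.147, 0.615, -0.013, 1.423, 0.008, 1.103, -0.04], TCP at [251.812, -599.212, 256.297] pointing down, gripper open.
Joint ranges: [-3.12, 3.12], [-0.3, 2.06], [-1.34, 1.32], [0.26, 2.42], [-1.36, 4.5], [0.01, 1.98], [-2.84, 2.84]. Speed limits (rad/s): [2.79, 2.79, 3.14, 3.14, 3.14, 3.14, 3.14].

### API

Orientations are given as a unit quaternion [w, x, y, z].
In Python, from rig import env gives the robot as it stands. The module is installed in compiled form; this text tells all that it offers.
- The arm moves only by the tool carry_out, never from a script. Its argument "targets" is a list of rows, each an object of numbers: "grip": the closure in counts, from 0 (fully open) to 255 (shut); "tx", "ty", "tz": the shift along the world's x, y, z in m; "wx", "wy", "wz": the turn, a rotation vector about the world's x, y, z in degrees. A call has 1 to 20 rows; each row is the pose to reach, as a shift and turn from the pose commanded when the call began; what a row does not reach only later rows make up. A row lasts 1/10 s, in which the tool goes at most 50 mm and 8.59 degrees, less where a joint would pass 70% of its speed; a pose out of reach is approached as far as the arm can. A call with a gripper value outside its range is refused whole. The fingers move at their own pace and stop on an object; the grip force is fixed at half the most. Time passes only in rows, so rows that repeat a pose let the fingers close. It gives the time, the measured TCP pose, the force, the opening and the grip force at its end, in the units of the state.
- env.sense(): the state, without advancing time (a new reading comes with each control period).
- env.get_image(name): name is "side" or "top" or "wrist"; returns a dict with "color" (480x640x3 uint8, red, green, blue), "fx", "fy", "cx", "cy" (pixels), "k1" (the pictures are not rectified: a ray, as slopes to the right and down, at radius r is drawn at 1 + k1 r^2 times it, then the intrinsics apply), "R" (3x3) and "t" (3): a world point X has camera coordinates R X + t. Camera axes: x right, y down, z forward; pixel columns grow to the right and rows downward; lengths in mm; the calibration is good to about 2 mm. A picture is of the moment at which its call begins. There is no depth.
- env.finish_job(): hands the job in; it is judged then, once.
The state is a dict: "time": time; "joints": joint angles; "qvel": joint speeds; "tau": joint torques, N m; "eef_pos": TCP position; "orientation": TCP orientation; "wrist_force": force on the tool from outside, world axes, zero at the start; "torque": the same for the moment, N m; "grip_width": opening from 0.0 (shut) to 1.0 (fully open); "grip_force": force on a finger pad.
Only numpy, scipy, OpenCV 4.12 (cv2) and the standard library are available. Lean on these libraries where they do the work, as an engineer would, in place of code of your own. Each camera call takes 0.05 s, during which the arm holds its last target. There are 200 camera calls.

## Working session

There is one attempt and no reset: what is moved stays moved. The work goes in short steps, Python scripts to look and compute and a tool call to move; the robot and the scene stay as the last step left them, time stands still between calls to the robot, and variables do not carry over. Pictures are saved under pics/ and viewed, at most 14 in all, crops included, and the job is handed in when it is done.

Besides the shell and the picture viewer there is one more tool, called after "Emit:" as a command line: name --argument value ..., lists and objects as JSON in quotes. carry_out: Moves the arm, as the interface text tells. Its arguments: {"type":"object","properties":{"targets":{"type":"array"}},"required":["targets"]}

```bash
mkdir -p pics; cat > h.py <<'E'
import numpy as np, cv2
from rig import env
def img(n,f=None):
    d=env.get_image(n)
    if f: cv2.imwrite('pics/'+f,d['color'][:,:,::-1]); np.savez('pics/'+f[:-4],**d)
    return d
def ray(d,u,v):
    x0=np.array([(u-d['cx'])/d['fx'],(v-d['cy'])/d['fy']]);x=x0.copy()
    for _ in range(20): x=x0/(1+d['k1']*(x@x))
    R=np.array(d['R']);t=np.array(d['t']).ravel()
    return -R.T@t, R.T@np.array([x[0],x[1],1.])
def onz(d,u,v,z):
    c,r=ray(d,u,v); return c+r*(z-c[2])/r[2]
def proj(d,X):
    p=np.array(d['R'])@np.array(X)+np.array(d['t']).ravel(); s=p[:2]/p[2]; s=s*(1+d['k1']*(s@s))
    return d['fx']*s[0]+d['cx'],d['fy']*s[1]+d['cy']
def ld(f): return {k:v for k,v in np.load('pics/'+f+'.npz').items()}
E
python3 -c "
from h import *
for n in('side','top'):
    d=img(n,n+'0.png');c,_=ray(d,320,240);print(n,d['fx'],d['k1'],c,np.array(d['R'])[2])
print(env.sense())"
```

```text
side 505.3030431354423 -0.13176707046800695 [230.53305285 754.43168091 555.93211112] [ 0.38196839 -0.73757161 -0.5568557 ]
top 561.2737262396985 -0.005204454194260608 [ 346.60085333  104.41228626 1154.7045183 ] [ 0.18720773  0.01605095 -0.9821892 ]
{'time': 0.1, 'joints': array([ 1.14651358,  0.61584344, -0.01261214,  1.42475183,  0.00811639,
        1.10341611, -0.04040394]), 'qvel': array([-0.00011304, -0.00139619,  0.00017802, -0.00198135,  0.00093872,
       -0.00152838, -0.0003428 ]), 'tau': array([ 1.36500887e-03, -4.70383036e+01,  2.60875700e-01, -1.71570253e+01,
        1.02210342e-02,  5.92037220e-03, -1.42112532e-05]), 'eef_pos': array([ 251.55187005, -598.65881603,  255.23598708]), 'orientation': array([-1.15582366e-03,  9.80279071e-01,  1.97614628e-01, -2.57314515e-04]), 'wrist_force': array([-0.23323135, -0.19774607,  0.22518079]), 'torque': array([-0.03841997,  0.01284596, -0.00924982]), 'grip_force': 0.0, 'grip_width': 1.0018549774072252}
```

View pics/top0.png

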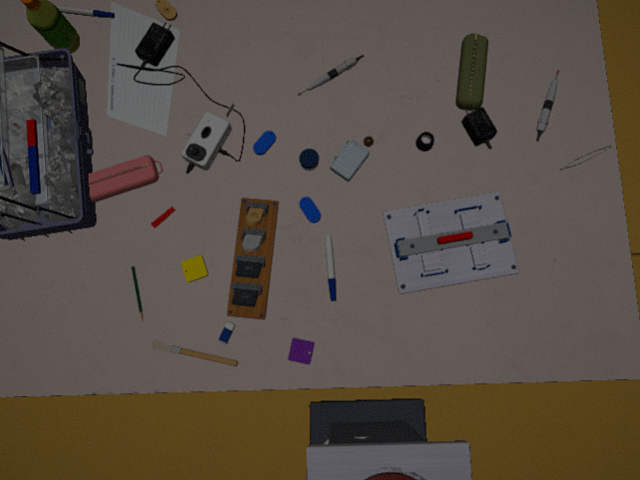

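View pics/side0.png

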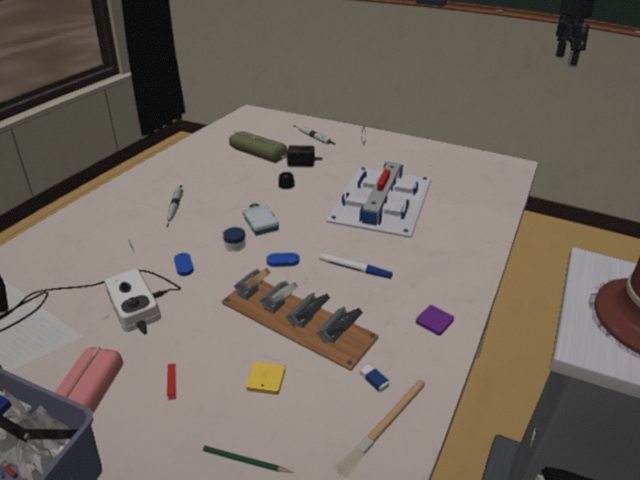

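The top picture shows the rack at about (253,258), with wood, alu, slate and slate in order from far to near. The fixture is at (452,242), with the red rib at (455,238). The purple, yellow and blue shapes are look-alikes. The side view agrees with this.

```bash
python3 - <<'E'
from h import *
d=ld('top0'); c=d['color']; hsv=cv2.cvtColor(c,cv2.COLOR_RGB2HSV)
def rect(m,z,roi,name):
    k=np.zeros_like(m); x0,y0,x1,y1=roi; k[y0:y1,x0:x1]=m[y0:y1,x0:x1]
    k=cv2.morphologyEx(k,cv2.MORPH_CLOSE,np.ones((9,9)))
    cs,_=cv2.findContours(k,0,2); q=max(cs,key=cv2.contourArea)
    b=cv2.boxPoints(cv2.minAreaRect(q)); P=np.array([onz(d,u,v,z) for u,v in b])[:,:2]
    e=np.roll(P,-1,0)-P
    print(name,b.round().tolist(),'ctr',P.mean(0).round(1),'edges',np.linalg.norm(e,axis=1).round(1),'ang',np.degrees(np.arctan2(e[:,1],e[:,0])).round(1))
print(hsv[280,412],hsv[330,420],hsv[205,250],hsv[238,455])
rect(((hsv[...,2]>175)&(hsv[...,1]<30)).astype(np.uint8),8,(375,180,530,300),'plate')
rect(((hsv[...,0]>5)&(hsv[...,0]<20)&(hsv[...,1]>90)).astype(np.uint8),8,(220,190,285,325),'rack')
rect(((hsv[...,0]<8)|(hsv[...,0]>172)).astype(np.uint8)*((hsv[...,1]>150)&(hsv[...,2]>90)),60,(400,200,510,270),'rib')
for n,roi in(('top',(215,190,295,325)),('top',(375,180,530,300)),('side',(210,250,390,380))):
    a=ld(n+'0')['color'][roi[1]:roi[3],roi[0]:roi[2],::-1]
    s=4 if n=='top' else 3
    cv2.imwrite('pics/c_%s%d.png'%(n,roi[0]),cv2.resize(a,None,fx=s,fy=s,interpolation=2))
a=cv2.imread('pics/c_top215.png');b=cv2.imread('pics/c_side210.png');H=540
cv2.imwrite('pics/c1.png',np.hstack([a[:390],])) 
E
python3 -c "
import cv2,numpy as np
a=cv2.imread('pics/c_top215.png');b=cv2.imread('pics/c_side210.png')
b=cv2.resize(b,(470,340));o=np.zeros((540,800,3),np.uint8);o[:,:320]=a;o[:340,325:795]=b
cv2.imwrite('pics/c1.png',o)"
```

```text
[120  15 104] [ 5 28 99] [105  10  50] [  0 255 101]Traceback (most recent call last):
  File "<stdin>", line 11, in <module>
  File "<stdin>", line 6, in rect
ValueError: max() iterable argument is empty
[ WARN:0@0.008] global loadsave.cpp:275 findDecoder imread_('pics/c_top215.png'): can't open/read file: check file path/integrity
[ WARN:0@0.008] global loadsave.cpp:275 findDecoder imread_('pics/c_side210.png'): can't open/read file: check file path/integrity
Traceback (most recent call last):
cv2.error: OpenCV(4.12.0) /io/opencv/modules/imgproc/src/resize.cpp:4208: error: (-215:Assertion failed) !ssize.empty() in function 'resize'
```

```bash
cat > m.py <<'E'
from h import *
def rect(d,m,z,roi,name,cl=9):
    m=m.astype(np.uint8); k=np.zeros_like(m); x0,y0,x1,y1=roi; k[y0:y1,x0:x1]=m[y0:y1,x0:x1]
    k=cv2.morphologyEx(k,cv2.MORPH_CLOSE,np.ones((cl,cl)))
    cs,_=cv2.findContours(k,0,2); q=max(cs,key=cv2.contourArea)
    b=cv2.boxPoints(cv2.minAreaRect(q)); P=np.array([onz(d,u,v,z) for u,v in b])[:,:2]
    e=np.roll(P,-1,0)-P
    print(name,b.round().tolist(),'ctr',P.mean(0).round(1),'edges',np.linalg.norm(e,axis=1).round(1),'ang',np.degrees(np.arctan2(e[:,1],e[:,0])).round(1))
def red(c):
    c=c.astype(int); return (c[...,0]>60)&(c[...,1]<c[...,0]*.4)&(c[...,2]<c[...,0]*.4)
E
python3 - <<'E'
from m import *
d=ld('top0'); c=d['color'].astype(int)
rect(d,(c[...,2]>c[...,0]-2)&(c[...,2]>60),8,(370,175,535,305),'plate')
rect(d,(c[...,0]>c[...,2]+25),8,(215,185,295,335),'rack',15)
rect(d,red(c),60,(400,200,510,270),'rib',3)
a=cv2.resize(d['color'][190:325,215:295,::-1],None,fx=4,fy=4,interpolation=2)
b=cv2.resize(ld('side0')['color'][250:380,210:390,::-1],(470,340),interpolation=2)
o=np.zeros((540,800,3),np.uint8);o[:,:320]=a;o[:340,325:795]=b
cv2.imwrite('pics/c1.png',cv2.convertScaleAbs(o,alpha=1.7))
E
```

```text
plate [[383.0, 211.0], [504.0, 190.0], [518.0, 273.0], [397.0, 294.0]] ctr [ 547.3 -148.4] edges [258.9 175.8 251.7 175. ] ang [ -81.7 -175.5   98.2    6.9]
rack [[226.0, 315.0], [240.0, 196.0], [278.0, 201.0], [264.0, 319.0]] ctr [527.8 262.5] edges [249.5  81.7 248.6  78.5] ang [ -6.6 -98.8 172.6  81.8]
rib [[437.0, 237.0], [472.0, 231.0], [473.0, 237.0], [438.0, 243.0]] ctr [ 546.8 -146.2] edges [68.5 12.2 68.3 12.1] ang [ -82.2 -175.2   97.8    5.5]
```

View pics/c1.png

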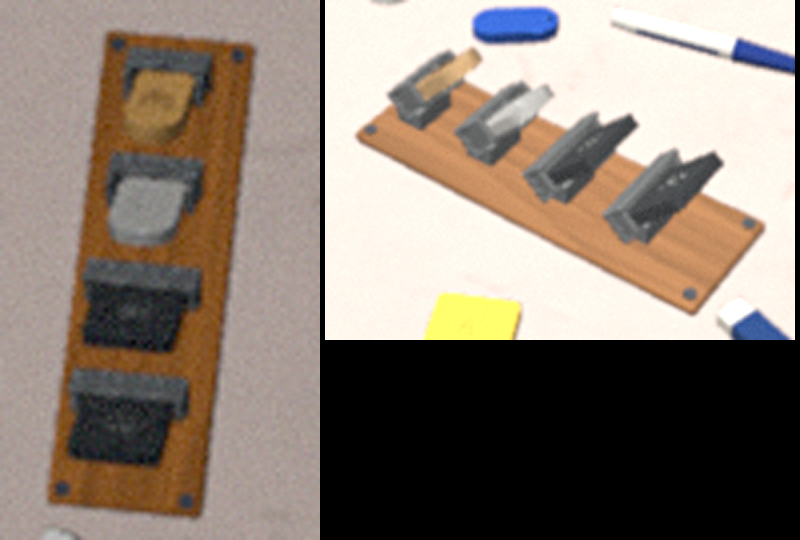

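The rack crop shows all four slots filled: wood, alu, slate, slate from far to near. The rack's yaw is about -7.5° and the fixture's about +7.5°. The measured sizes agree with those given (250x80, 250x176, 70x12-14). I'll go above the bar now.

Emit:
carry_out --targets '[{"tx":0.295,"ty":0.453,"tz":-0.05,"wz":74.7,"grip":0},{"tx":0.295,"ty":0.453,"tz":-0.05,"wz":74.7,"grip":0},{"tx":0.295,"ty":0.453,"tz":-0.05,"wz":74.7,"grip":0},{"tx":0.295,"ty":0.453,"tz":-0.05,"wz":74.7,"grip":0},{"tx":0.295,"ty":0.453,"tz":-0.05,"wz":74.7,"grip":0},{"tx":0.295,"ty":0.453,"tz":-0.05,"wz":74.7,"grip":0},{"tx":0.295,"ty":0.453,"tz":-0.05,"wz":74.7,"grip":0},{"tx":0.295,"ty":0.453,"tz":-0.05,"wz":74.7,"grip":0},{"tx":0.295,"ty":0.453,"tz":-0.05,"wz":74.7,"grip":0},{"tx":0.295,"ty":0.453,"tz":-0.05,"wz":74.7,"grip":0},{"tx":0.295,"ty":0.453,"tz":-0.05,"wz":74.7,"grip":0},{"tx":0.295,"ty":0.453,"tz":-0.05,"wz":74.7,"grip":0},{"tx":0.295,"ty":0.453,"tz":-0.05,"wz":74.7,"grip":0},{"tx":0.295,"ty":0.453,"tz":-0.05,"wz":74.7,"grip":0},{"tx":0.295,"ty":0.453,"tz":-0.05,"wz":74.7,"grip":0}]'

```text
$.targets[0]: bad value
```

```bash
python3 - <<'E'
from m import *
d=img('wrist','w0.png'); s=env.sense(); print(s['eef_pos'],s['orientation'],s['joints'].round(2))
print(ray(d,320,240))
rect(d,red(d['color']),60,(0,0,640,480),'rib',3)
E
```

```text
[ 251.60538046 -598.73882601  255.39987227] [-9.71770319e-04  9.80272626e-01  1.97647644e-01 -2.09325004e-04] [ 1.15  0.62 -0.01  1.42  0.01  1.1  -0.04]
(array([ 325.58026429, -565.32680593,  374.07445481]), array([-0.28236606, -0.1288317 , -0.95072247]))Traceback (most recent call last):
  File "<stdin>", line 4, in <module>
  File "m.py", line 5, in rect
    cs,_=cv2.findContours(k,0,2); q=max(cs,key=cv2.contourArea)
                                    ~~~^^^^^^^^^^^^^^^^^^^^^^^^
ValueError: max() iterable argument is empty
```

View pics/w0.png

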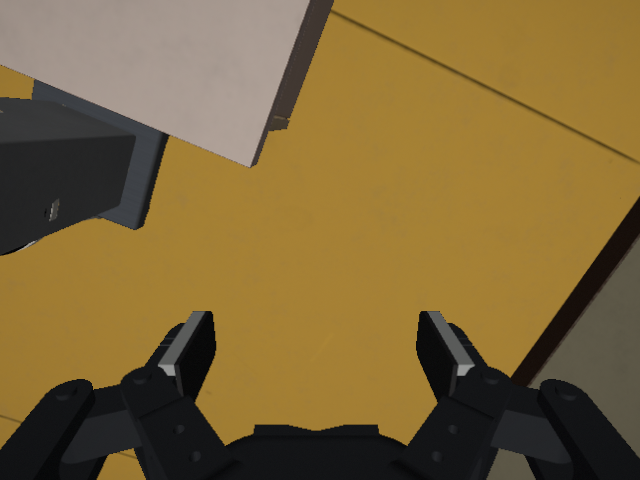

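The wrist picture shows only the floor and the bench corner, because the call was refused. All the fields may be required in each row.

Emit:
carry_out --targets '[{"tx":0.295,"ty":0.453,"tz":-0.05,"wx":0,"wy":0,"wz":74.7,"grip":0},{"tx":0.295,"ty":0.453,"tz":-0.05,"wx":0,"wy":0,"wz":74.7,"grip":0},{"tx":0.295,"ty":0.453,"tz":-0.05,"wx":0,"wy":0,"wz":74.7,"grip":0},{"tx":0.295,"ty":0.453,"tz":-0.05,"wx":0,"wy":0,"wz":74.7,"grip":0},{"tx":0.295,"ty":0.453,"tz":-0.05,"wx":0,"wy":0,"wz":74.7,"grip":0},{"tx":0.295,"ty":0.453,"tz":-0.05,"wx":0,"wy":0,"wz":74.7,"grip":0},{"tx":0.295,"ty":0.453,"tz":-0.05,"wx":0,"wy":0,"wz":74.7,"grip":0},{"tx":0.295,"ty":0.453,"tz":-0.05,"wx":0,"wy":0,"wz":74.7,"grip":0},{"tx":0.295,"ty":0.453,"tz":-0.05,"wx":0,"wy":0,"wz":74.7,"grip":0},{"tx":0.295,"ty":0.453,"tz":-0.05,"wx":0,"wy":0,"wz":74.7,"grip":0},{"tx":0.295,"ty":0.453,"tz":-0.05,"wx":0,"wy":0,"wz":74.7,"grip":0},{"tx":0.295,"ty":0.453,"tz":-0.05,"wx":0,"wy":0,"wz":74.7,"grip":0},{"tx":0.295,"ty":0.453,"tz":-0.05,"wx":0,"wy":0,"wz":74.7,"grip":0},{"tx":0.295,"ty":0.453,"tz":-0.05,"wx":0,"wy":0,"wz":74.7,"grip":0},{"tx":0.295,"ty":0.453,"tz":-0.05,"wx":0,"wy":0,"wz":74.7,"grip":0}]'

```text
time: 1.65
eef_pos: [545.9, -148.4, 206.2]
orientation: [0.0, 0.661, 0.751, -0.001]
wrist_force: [0.0, -0.1, -0.2]
grip_width: 1.004
grip_force: 0.0
```

```bash
python3 - <<'E'
from m import *
d=img('wrist','w1.png'); s=env.sense(); print(s['eef_pos'],s['orientation'],s['joints'].round(2))
print(ray(d,320,240))
rect(d,red(d['color']),60,(0,0,640,480),'rib',3)
E
```

```text
[ 546.06728907 -148.1818601   206.29559612] [ 1.04163681e-04  6.60622416e-01  7.50718152e-01 -5.18619215e-04] [ 0.47  0.56 -0.38  1.73  0.26  0.9   0.11]
(array([534.25878513, -65.25319791, 324.9536588 ]), array([ 0.05069504, -0.30718827, -0.95040349]))
rib [[308.0, 188.0], [325.0, 188.0], [326.0, 274.0], [310.0, 274.0]] ctr [ 545.5 -145.2] edges [12.4 70.3 13.5 70.4] ang [   8.1  -81.4 -171.8   97.7]
```

View pics/w1.png

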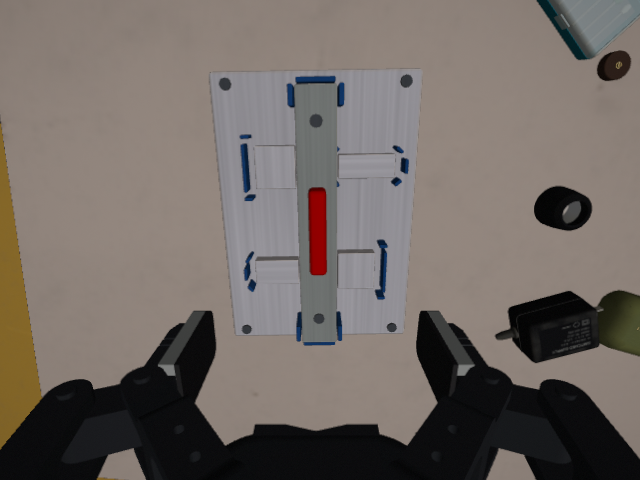

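The wrist picture shows the fixture at centre, with the red rib at (317,231), the plate screws at (225,84), (406,81), (247,329) and (392,327), and all four nests empty under the bar. I'll grip the rib.

Emit:
carry_out --targets '[{"tx":0,"ty":0.002,"tz":-0.05,"wx":0,"wy":0,"wz":0.6,"grip":0},{"tx":0,"ty":0.002,"tz":-0.09,"wx":0,"wy":0,"wz":0.6,"grip":0},{"tx":0,"ty":0.002,"tz":-0.12,"wx":0,"wy":0,"wz":0.6,"grip":0},{"tx":0,"ty":0.002,"tz":-0.138,"wx":0,"wy":0,"wz":0.6,"grip":0},{"tx":0,"ty":0.002,"tz":-0.138,"wx":0,"wy":0,"wz":0.6,"grip":0},{"tx":0,"ty":0.002,"tz":-0.138,"wx":0,"wy":0,"wz":0.6,"grip":255},{"tx":0,"ty":0.002,"tz":-0.138,"wx":0,"wy":0,"wz":0.6,"grip":255},{"tx":0,"ty":0.002,"tz":-0.138,"wx":0,"wy":0,"wz":0.6,"grip":255},{"tx":0,"ty":0.002,"tz":-0.138,"wx":0,"wy":0,"wz":0.6,"grip":255},{"tx":0,"ty":0.002,"tz":-0.138,"wx":0,"wy":0,"wz":0.6,"grip":255},{"tx":0,"ty":0.002,"tz":-0.138,"wx":0,"wy":0,"wz":0.6,"grip":255},{"tx":0,"ty":0.002,"tz":-0.138,"wx":0,"wy":0,"wz":0.6,"grip":255},{"tx":0,"ty":0.002,"tz":-0.138,"wx":0,"wy":0,"wz":0.6,"grip":255},{"tx":0,"ty":0.002,"tz":-0.138,"wx":0,"wy":0,"wz":0.6,"grip":255},{"tx":0,"ty":0.002,"tz":-0.138,"wx":0,"wy":0,"wz":0.6,"grip":255}]'

```text
time: 3.2
eef_pos: [547.3, -144.3, 69.2]
orientation: [0.001, 0.655, 0.755, 0.0]
wrist_force: [-0.2, 0.2, 6.1]
grip_width: 0.144
grip_force: 61.9
```

```bash
python3 - <<'E'
from m import *
d=ld('w1'); P=np.array([onz(d,u,v,8) for u,v in((225,84),(406,81),(247,329),(392,327))])[:,:2]
print(P.round(1),P.mean(0)); 
for a,b in((0,1),(2,3),(2,0),(3,1)):
    e=P[b]-P[a];print(np.hypot(*e),np.degrees(np.arctan2(e[1],e[0])))
E
```

```text
[[ 455.9  -43.5]
 [ 603.4  -22.4]
 [ 489.1 -272.9]
 [ 636.9 -251.6]] [ 546.31592951 -147.62701247]
148.9375006685012 8.137304369585753
149.2645577984149 8.196405010599898
231.77375641843102 98.23779606649065
231.62059484216343 98.31874695613276
```

Emit:
carry_out --targets '[{"tx":0,"ty":0,"tz":0.02,"wx":0,"wy":0,"wz":0,"grip":255},{"tx":0,"ty":0,"tz":0.05,"wx":0,"wy":0,"wz":0,"grip":255},{"tx":0,"ty":0,"tz":0.08,"wx":0,"wy":0,"wz":0,"grip":255},{"tx":0.005,"ty":-0.035,"tz":0.08,"wx":0,"wy":0,"wz":0,"grip":255},{"tx":0.01,"ty":-0.07,"tz":0.08,"wx":0,"wy":0,"wz":0,"grip":255},{"tx":0.015,"ty":-0.105,"tz":0.08,"wx":0,"wy":0,"wz":0,"grip":255},{"tx":0.02,"ty":-0.14,"tz":0.08,"wx":0,"wy":0,"wz":0,"grip":255},{"tx":0.025,"ty":-0.175,"tz":0.08,"wx":0,"wy":0,"wz":0,"grip":255},{"tx":0.03,"ty":-0.21,"tz":0.08,"wx":0,"wy":0,"wz":0,"grip":255},{"tx":0.035,"ty":-0.245,"tz":0.08,"wx":0,"wy":0,"wz":0,"grip":255},{"tx":0.039,"ty":-0.27,"tz":0.08,"wx":0,"wy":0,"wz":0,"grip":255},{"tx":0.039,"ty":-0.27,"tz":0.05,"wx":0,"wy":0,"wz":0,"grip":255},{"tx":0.039,"ty":-0.27,"tz":0.02,"wx":0,"wy":0,"wz":0,"grip":255},{"tx":0.039,"ty":-0.27,"tz":-0.005,"wx":0,"wy":0,"wz":0,"grip":255},{"tx":0.039,"ty":-0.27,"tz":-0.02,"wx":0,"wy":0,"wz":0,"grip":255},{"tx":0.039,"ty":-0.27,"tz":-0.027,"wx":0,"wy":0,"wz":0,"grip":255},{"tx":0.039,"ty":-0.27,"tz":-0.031,"wx":0,"wy":0,"wz":0,"grip":255},{"tx":0.039,"ty":-0.27,"tz":-0.031,"wx":0,"wy":0,"wz":0,"grip":255},{"tx":0.039,"ty":-0.27,"tz":-0.031,"wx":0,"wy":0,"wz":0,"grip":255}]'

```text
time: 5.1
eef_pos: [586.8, -414.7, 38.7]
orientation: [0.001, 0.655, 0.755, 0.0]
wrist_force: [0.2, -0.5, -0.5]
grip_width: 0.147
grip_force: 61.0
```

Emit:
carry_out --targets '[{"tx":0,"ty":0,"tz":-0.0015,"wx":0,"wy":0,"wz":0,"grip":255},{"tx":0,"ty":0,"tz":-0.0015,"wx":0,"wy":0,"wz":0,"grip":150},{"tx":0,"ty":0,"tz":-0.0015,"wx":0,"wy":0,"wz":0,"grip":50},{"tx":0,"ty":0,"tz":-0.0015,"wx":0,"wy":0,"wz":0,"grip":0},{"tx":0,"ty":0,"tz":-0.0015,"wx":0,"wy":0,"wz":0,"grip":0},{"tx":0,"ty":0,"tz":-0.0015,"wx":0,"wy":0,"wz":0,"grip":0},{"tx":0,"ty":0,"tz":0.03,"wx":0,"wy":0,"wz":0,"grip":0},{"tx":0,"ty":0,"tz":0.07,"wx":0,"wy":0,"wz":0,"grip":0},{"tx":0,"ty":0,"tz":0.12,"wx":0,"wy":0,"wz":0,"grip":0},{"tx":0,"ty":0,"tz":0.16,"wx":0,"wy":0,"wz":0,"grip":0}]'

```text
time: 6.1
eef_pos: [586.3, -414.4, 200.2]
orientation: [0.001, 0.655, 0.755, 0.0]
wrist_force: [0.5, -0.3, 0.3]
grip_width: 1.001
grip_force: 0.0
```

```bash
python3 - <<'E'
from m import *
d=img('top','t1.png'); s=env.sense(); print(s['eef_pos'],s['joints'].round(2))
w=img('wrist','w2.png')
rect(w,red(w['color']),28,(0,0,640,480),'rib',3)
E
```

```text
[ 589.72347321 -415.94258002  208.67468838] [ 0.77  0.79 -0.38  1.25  0.3   1.14  0.51]
rib [[303.0, 182.0], [317.0, 182.0], [317.0, 259.0], [303.0, 259.0]] ctr [ 585.9 -415.5] edges [11.8 69.8 12.7 69.8] ang [   7.9  -81.9 -172.3   97.4]
```

View pics/t1.png

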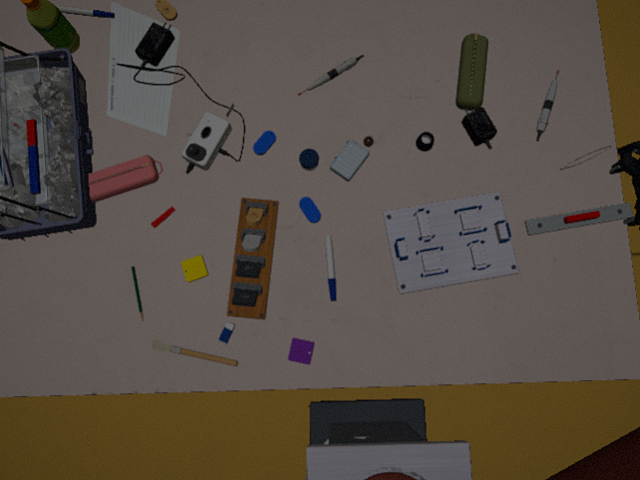

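The top picture shows the bar on the bench to the right of the fixture, with its rib at (582,216). Its right end lies near the bench edge, so I'll check that margin.

```bash
python3 - <<'E'
from m import *
d=ld('top0');c=d['color'].astype(int)
for v in(20,120,200,212,240,300,350):
    r=c[v]; m=np.where((r[:,0]-r[:,2]>35)&(np.arange(640)>540))[0]; print(v,m[:1], onz(d,m[0],v,0).round() if len(m) else '')
print([onz(d,u,212,0).round() for u in(632,639)])
w=ld('w2');cv2.imwrite('pics/w2b.png',cv2.resize(w['color'][:,:,::-1],(480,360)))
E
```

```text
20 [599] [1041. -517.    0.]
120 [613] [ 803. -518.    0.]
200 [624] [ 625. -519.    0.]
212 [625] [ 599. -518.    0.]
240 [629] [ 540. -518.    0.]
300 [637] [ 416. -518.    0.]
350 [] 
[array([ 599., -532.,    0.]), array([ 598., -547.,    0.])]
```

View pics/w2b.png

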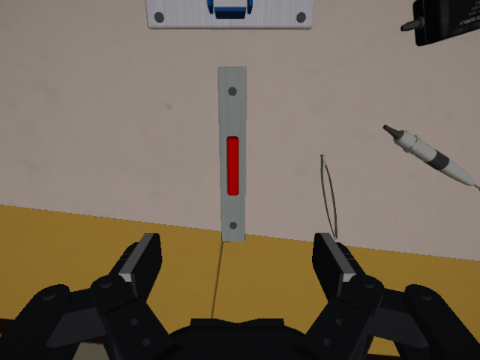

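The wrist view shows the bar's right end slightly past the bench edge (edge at y=-518, bar end at about -525). A knock there would be risky, so I'll turn the bar by 90° and lay it well inside.

Emit:
carry_out --targets '[{"tx":0,"ty":0,"tz":-0.05,"wx":0,"wy":0,"wz":0,"grip":0},{"tx":0,"ty":0,"tz":-0.1,"wx":0,"wy":0,"wz":0,"grip":0},{"tx":0,"ty":0,"tz":-0.14,"wx":0,"wy":0,"wz":0,"grip":0},{"tx":0,"ty":0,"tz":-0.158,"wx":0,"wy":0,"wz":0,"grip":0},{"tx":0,"ty":0,"tz":-0.158,"wx":0,"wy":0,"wz":0,"grip":255},{"tx":0,"ty":0,"tz":-0.158,"wx":0,"wy":0,"wz":0,"grip":255},{"tx":0,"ty":0,"tz":-0.158,"wx":0,"wy":0,"wz":0,"grip":255},{"tx":0,"ty":0,"tz":-0.158,"wx":0,"wy":0,"wz":0,"grip":255},{"tx":0,"ty":0,"tz":-0.158,"wx":0,"wy":0,"wz":0,"grip":255},{"tx":0,"ty":0,"tz":-0.158,"wx":0,"wy":0,"wz":0,"grip":255},{"tx":0,"ty":0,"tz":-0.158,"wx":0,"wy":0,"wz":0,"grip":255},{"tx":0,"ty":0,"tz":-0.13,"wx":0,"wy":0,"wz":0,"grip":255},{"tx":0,"ty":0,"tz":-0.1,"wx":0,"wy":0,"wz":0,"grip":255}]'

```text
time: 7.5
eef_pos: [584.3, -413.5, 95.9]
orientation: [-0.002, 0.655, 0.755, -0.001]
wrist_force: [0.6, 0.7, -2.3]
grip_width: 0.142
grip_force: 61.8
```

Emit:
carry_out --targets '[{"tx":-0.01,"ty":0.0,"tz":0,"wx":0,"wy":0,"wz":-8,"grip":255},{"tx":-0.01,"ty":0.0,"tz":0,"wx":0,"wy":0,"wz":-16,"grip":255},{"tx":-0.01,"ty":0.005,"tz":0,"wx":0,"wy":0,"wz":-24,"grip":255},{"tx":-0.01,"ty":0.005,"tz":0,"wx":0,"wy":0,"wz":-32,"grip":255},{"tx":-0.01,"ty":0.01,"tz":0,"wx":0,"wy":0,"wz":-40,"grip":255},{"tx":-0.01,"ty":0.01,"tz":0,"wx":0,"wy":0,"wz":-48,"grip":255},{"tx":-0.01,"ty":0.015,"tz":0,"wx":0,"wy":0,"wz":-56,"grip":255},{"tx":-0.01,"ty":0.015,"tz":0,"wx":0,"wy":0,"wz":-64,"grip":255},{"tx":-0.01,"ty":0.015,"tz":0,"wx":0,"wy":0,"wz":-72,"grip":255},{"tx":-0.01,"ty":0.015,"tz":0,"wx":0,"wy":0,"wz":-80,"grip":255},{"tx":-0.01,"ty":0.015,"tz":0,"wx":0,"wy":0,"wz":-88,"grip":255},{"tx":-0.01,"ty":0.015,"tz":0,"wx":0,"wy":0,"wz":-90,"grip":255},{"tx":-0.01,"ty":0.015,"tz":-0.03,"wx":0,"wy":0,"wz":-90,"grip":255},{"tx":-0.01,"ty":0.015,"tz":-0.05,"wx":0,"wy":0,"wz":-90,"grip":255},{"tx":-0.01,"ty":0.015,"tz":-0.056,"wx":0,"wy":0,"wz":-90,"grip":255},{"tx":-0.01,"ty":0.015,"tz":-0.058,"wx":0,"wy":0,"wz":-90,"grip":255},{"tx":-0.01,"ty":0.015,"tz":-0.058,"wx":0,"wy":0,"wz":-90,"grip":255},{"tx":-0.01,"ty":0.015,"tz":-0.058,"wx":0,"wy":0,"wz":-90,"grip":255}]'

```text
time: 9.3
eef_pos: [574.6, -397.8, 41.3]
orientation: [-0.002, 0.997, 0.071, -0.001]
wrist_force: [-4.5, 3.8, 9.9]
grip_width: 0.141
grip_force: 63.9
```

Emit:
carry_out --targets '[{"tx":0,"ty":0,"tz":0,"wx":0,"wy":0,"wz":0,"grip":150},{"tx":0,"ty":0,"tz":0,"wx":0,"wy":0,"wz":0,"grip":0},{"tx":0,"ty":0,"tz":0,"wx":0,"wy":0,"wz":0,"grip":0},{"tx":0,"ty":0,"tz":0,"wx":0,"wy":0,"wz":0,"grip":0},{"tx":0,"ty":0,"tz":0,"wx":0,"wy":0,"wz":0,"grip":0},{"tx":0,"ty":0,"tz":0.03,"wx":0,"wy":0,"wz":0,"grip":0},{"tx":0,"ty":0,"tz":0.07,"wx":0,"wy":0,"wz":0,"grip":0},{"tx":0,"ty":0,"tz":0.12,"wx":0,"wy":0,"wz":0,"grip":0},{"tx":0,"ty":0,"tz":0.17,"wx":0,"wy":0,"wz":0,"grip":0},{"tx":0,"ty":0,"tz":0.2,"wx":0,"wy":0,"wz":0,"grip":0}]'

```text
time: 10.3
eef_pos: [577.0, -400.3, 244.5]
orientation: [0.002, 0.997, 0.071, 0.003]
wrist_force: [1.1, 0.0, -0.3]
grip_width: 1.0
grip_force: 0.0
```

Emit:
carry_out --targets '[{"tx":-0.05,"ty":0.05,"tz":0,"wx":0,"wy":0,"wz":8,"grip":0},{"tx":-0.05,"ty":0.09,"tz":0,"wx":0,"wy":0,"wz":16,"grip":0},{"tx":-0.05,"ty":0.13,"tz":0,"wx":0,"wy":0,"wz":24,"grip":0},{"tx":-0.05,"ty":0.17,"tz":0,"wx":0,"wy":0,"wz":32,"grip":0},{"tx":-0.05,"ty":0.21,"tz":0,"wx":0,"wy":0,"wz":40,"grip":0},{"tx":-0.05,"ty":0.25,"tz":0,"wx":0,"wy":0,"wz":48,"grip":0},{"tx":-0.05,"ty":0.29,"tz":0,"wx":0,"wy":0,"wz":56,"grip":0},{"tx":-0.05,"ty":0.33,"tz":0,"wx":0,"wy":0,"wz":64,"grip":0},{"tx":-0.05,"ty":0.37,"tz":0,"wx":0,"wy":0,"wz":72,"grip":0},{"tx":-0.05,"ty":0.41,"tz":0,"wx":0,"wy":0,"wz":80,"grip":0},{"tx":-0.05,"ty":0.45,"tz":0,"wx":0,"wy":0,"wz":88,"grip":0},{"tx":-0.05,"ty":0.49,"tz":0,"wx":0,"wy":0,"wz":96,"grip":0},{"tx":-0.05,"ty":0.53,"tz":0,"wx":0,"wy":0,"wz":104,"grip":0},{"tx":-0.05,"ty":0.57,"tz":0,"wx":0,"wy":0,"wz":112,"grip":0},{"tx":-0.05,"ty":0.61,"tz":0,"wx":0,"wy":0,"wz":120,"grip":0},{"tx":-0.05,"ty":0.66,"tz":0,"wx":0,"wy":0,"wz":128,"grip":0},{"tx":-0.05,"ty":0.66,"tz":0,"wx":0,"wy":0,"wz":136,"grip":0},{"tx":-0.05,"ty":0.66,"tz":0,"wx":0,"wy":0,"wz":144,"grip":0},{"tx":-0.05,"ty":0.66,"tz":0,"wx":0,"wy":0,"wz":152,"grip":0},{"tx":-0.05,"ty":0.66,"tz":0,"wx":0,"wy":0,"wz":160,"grip":0}]'

```text
time: 12.3
eef_pos: [525.9, 260.6, 239.1]
orientation: [0.0, 0.101, 0.995, -0.0]
wrist_force: [0.0, -0.2, 0.5]
grip_width: 1.002
grip_force: 0.0
```

```bash
python3 - <<'E'
from m import *
w=img('wrist','w3.png'); s=env.sense(); print(s['eef_pos'],s['orientation'],s['joints'].round(2))
t=img('top'); rect(t,red(t['color']),28,(540,150,640,300),'rib',3)
E
```

```text
[526.0793661  260.3925314  238.93358653] [-1.57215800e-04  9.93987696e-02  9.95047644e-01 -2.14042313e-04] [-0.07  0.62 -0.71  1.62  0.44  1.07  0.47]
rib [[564.0, 210.0], [572.0, 208.0], [581.0, 240.0], [573.0, 242.0]] ctr [ 569.5 -392.9] edges [18.  68.4 17.8 68.3] ang [ -76.4 -171.4  103.5    8.8]
```

View pics/w3.png

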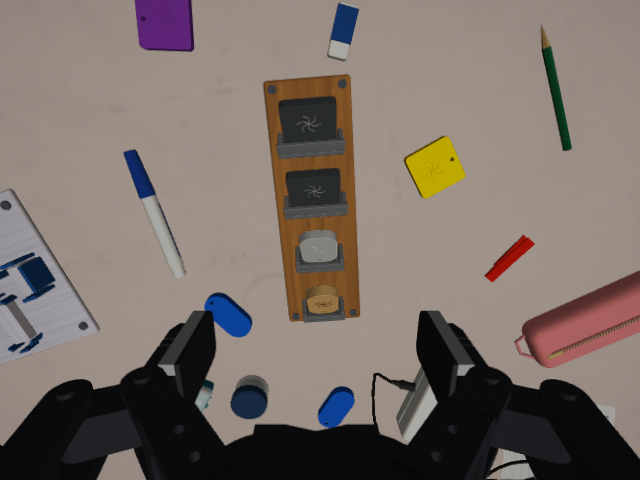

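The wrist picture shows the rack with its stars at (309,124), (314,191), (321,244) and (323,302), slates at the top and wood at the bottom. I'll triangulate the stars with the top view and get the rack pose from its screws.

```bash
python3 - <<'E'
from m import *
w=ld('w3');t=ld('top0')
P=np.array([onz(w,u,v,8) for u,v in((271,90),(342,85),(296,316),(354,313))])[:,:2];print(P.round(1),P.mean(0))
for a,b in((0,1),(2,3),(0,2),(1,3)):
    e=P[b]-P[a];print(np.hypot(*e).round(1),np.degrees(np.arctan2(e[1],e[0])).round(1))
def tri(r1,r2):
    (a,p),(b,q)=r1,r2; s=np.linalg.lstsq(np.c_[p,-q],b-a,rcond=None)[0]; x=a+s[0]*p;y=b+s[1]*q; return (x+y)/2,np.linalg.norm(x-y)
for n,a,b in(('s1',(309,124),(246.7,295.5)),('s2',(314,191),(248,268)),('alu',(320,245),(251.7,241.2)),('wood',(323,302),(254.5,214.5))):
    x,e=tri(ray(w,*a),ray(t,*b)); print(n,x.round(1),e.round(1),[onz(w,*a,z).round(1)[:2].tolist() for z in(50,60)])
E
```

```text
[[407.2 245. ]
 [416.1 309.3]
 [640.  216.3]
 [649.3 280.6]] [528.12916648 262.8019743 ]
64.9 82.1
65.0 81.7
234.6 -7.0
235.0 -7.0
s1 [444.7 272.4  28.3] 3.5 [[443.2, 273.6], [443.3, 273.8]]
s2 [499.5 266.2  45.2] 0.1 [[498.6, 266.4], [496.9, 266.8]]
alu [556.6 260.7  27.6] 0.9 [[548.7, 261.6], [545.3, 262.2]]
wood [608.6 252.5  46.2] 0.3 [[606.7, 252.9], [601.4, 253.8]]
```

```bash
python3 - <<'E'
from m import *
s=ld('side0')['color'][265:345,225:370,::-1]
cv2.imwrite('pics/c2.png',cv2.convertScaleAbs(cv2.resize(s,(797,440),interpolation=2),alpha=2.0))
E
```

View pics/c2.png

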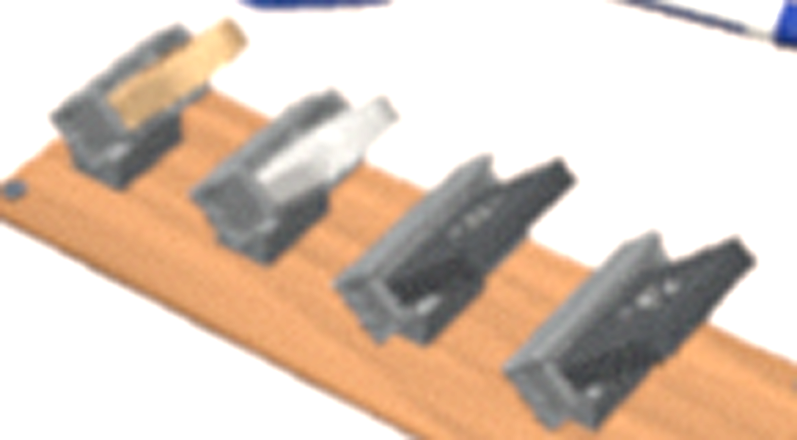

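The crop shows the slate stars at crop (650,292) and (470,215), i.e. full-image (343.2,318.1) and (310.5,304.1). The slate upper end tips are at about (745,248) and (567,170). I'll triangulate these against the wrist view.

```bash
python3 - <<'E'
from m import *
w=ld('w3');s=ld('side0')
def tri(r1,r2):
    (a,p),(b,q)=r1,r2; t=np.linalg.lstsq(np.c_[p,-q],b-a,rcond=None)[0]; x=a+t[0]*p;y=b+t[1]*q; return (x+y)/2,np.linalg.norm(x-y)
for n,a,b in(('s1',(309,124),(343.2,318.1)),('s2',(314,191),(310.5,304.1))):
    x,e=tri(ray(w,*a),ray(s,*b)); print(n,x.round(1),e.round(1))
# plane of rack lateral offset: point where ray meets lateral=k
C=np.array([528.1,262.8,0]);th=np.radians(-7.2);ex=np.array([np.cos(th),np.sin(th),0]);ey=np.array([-np.sin(th),np.cos(th),0])
def lat(d,u,v,k):
    c,r=ray(d,u,v); X=c+r*((k-(c-C)@ey)/(r@ey)); return ((X-C)@ex).round(1),X[2].round(1)
f=lambda x,y:(225+x/5.5,265+y/5.5)
for n,p,k in(('s1 tip star',(738,238),-23),('s1 tip under',(753,260),23),('s1 star',(650,292),0),('s2 tip',(567,160),-23),('s2tip+',(576,180),23),('s2 star',(470,215),0),('alu tip',(392,105),0),('wood tip',(240,30),0)): print(n,lat(s,*f(*p),k))
E
```

```text
s1 [442.7 273.4  53.2] 1.3
s2 [498.5 266.4  51.1] 0.0
s1 tip star (np.float64(-99.2), np.float64(61.5))
s1 tip under (np.float64(-128.6), np.float64(104.8))
s1 star (np.float64(-86.9), np.float64(53.8))
s2 tip (np.float64(-45.6), np.float64(62.0))
s2tip+ (np.float64(-78.6), np.float64(104.9))
s2 star (np.float64(-29.8), np.float64(51.2))
alu tip (np.float64(-4.7), np.float64(77.7))
wood tip (np.float64(47.5), np.float64(79.6))
```

```bash
cat > plan.py <<'E'
from m import *
from scipy.spatial.transform import Rotation as Ro
RC=np.array([528.1,262.8,0]);RY=-7.2
FC=np.array([546.3,-147.6,0]);FY=8.1
def ax(a): a=np.radians(a); return np.array([np.cos(a),np.sin(a),0]),np.array([-np.sin(a),np.cos(a),0])
def frame(yaw,tilt):  # tool z = -(sin tilt ex + cos tilt z), tool y=+ey line, tool x=y×z
    ex,ey=ax(yaw);z=-(np.sin(np.radians(tilt))*ex+np.cos(np.radians(tilt))*np.array([0,0,1.]))
    return Ro.from_matrix(np.c_[np.cross(ey,z),ey,z])
def cur():
    s=env.sense();q=s['orientation'];return s['eef_pos'],Ro.from_quat([q[1],q[2],q[3],q[0]]),s
def go(name,P,yaw,tilt,p=None,R=None):
    if p is None: p,R,_=cur()
    D=frame(yaw,tilt)*R.inv()
    print(name,'t',((np.array(P)-p)/1000).round(4),'w',D.as_rotvec(degrees=True).round(1))
E
python3 - <<'E'
from plan import *
p,R,_=cur(); print(p)
m=np.array([597,254.1,58]); ex,ey=ax(RY)
u=np.sin(np.radians(35))*ex+[0,0,np.cos(np.radians(35))]
for k in(90,50,12.5): go(k,m+k*u,RY,35)
E
```

```text
[526.01329865 260.38501593 238.9614823 ]
90 t [ 0.1222 -0.0128 -0.1072] w [ 5.8 34.5  4.6]
50 t [ 0.0994 -0.0099 -0.14  ] w [ 5.8 34.5  4.6]
12.5 t [ 0.0781 -0.0072 -0.1707] w [ 5.8 34.5  4.6]
```

Emit:
carry_out --targets '[{"tx":0.03,"ty":-0.003,"tz":0,"wx":1.2,"wy":7,"wz":1,"grip":0},{"tx":0.06,"ty":-0.006,"tz":0,"wx":2.4,"wy":14,"wz":2,"grip":0},{"tx":0.09,"ty":-0.009,"tz":0,"wx":3.6,"wy":21,"wz":3,"grip":0},{"tx":0.12,"ty":-0.0125,"tz":-0.03,"wx":4.7,"wy":28,"wz":4,"grip":0},{"tx":0.122,"ty":-0.0128,"tz":-0.07,"wx":5.8,"wy":34.5,"wz":4.6,"grip":0},{"tx":0.122,"ty":-0.0128,"tz":-0.107,"wx":5.8,"wy":34.5,"wz":4.6,"grip":0},{"tx":0.122,"ty":-0.0128,"tz":-0.107,"wx":5.8,"wy":34.5,"wz":4.6,"grip":0},{"tx":0.122,"ty":-0.0128,"tz":-0.107,"wx":5.8,"wy":34.5,"wz":4.6,"grip":0}]'

```text
time: 13.2
eef_pos: [647.5, 248.5, 133.0]
orientation: [-0.3, 0.06, 0.952, 0.019]
wrist_force: [0.0, 0.3, 1.7]
grip_width: 0.998
grip_force: 0.0
```

```bash
python3 - <<'E'
from plan import *
d=img('wrist','w4.png'); p,R,s=cur(); print(p,s['joints'].round(2),R.as_matrix()[:,1:].round(3).tolist())
ex,ey=ax(RY)
s0=np.array([604.,253.2,58]);yb=-.707*ex+[0,0,.707];zb=.707*ex+[0,0,.707]
o=d['color'][:,:,::-1].copy()
for C in(s0,np.array([551.4,259.8,54.2])):
    L=30 if C[0]>600 else 26
    for X in(C,C+L*yb,C-ey*15,C+ey*15): cv2.circle(o,tuple(int(round(v)) for v in proj(d,X)),3,(0,255,0),1)
cv2.imwrite('pics/w4m.png',o)
E
```

```text
[648.25805649 248.98362243 135.45571449] [-0.08  1.18 -0.72  0.82  0.28  1.78  0.85] [[0.125, -0.566], [0.992, 0.074], [0.002, -0.821]]
```

View pics/w4m.png

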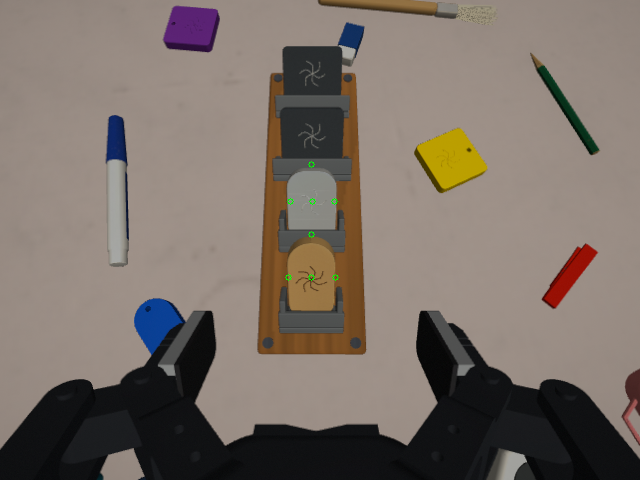

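The marks fall on the wood and alu stars, and the top edges match, so the model is good. I'll go down along the tool axis and grip the wood.

Emit:
carry_out --targets '[{"tx":-0.012,"ty":0.001,"tz":-0.018,"wx":0,"wy":0,"wz":0,"grip":0},{"tx":-0.024,"ty":0.002,"tz":-0.036,"wx":0,"wy":0,"wz":0,"grip":0},{"tx":-0.036,"ty":0.003,"tz":-0.055,"wx":0,"wy":0,"wz":0,"grip":0},{"tx":-0.044,"ty":0.004,"tz":-0.067,"wx":0,"wy":0,"wz":0,"grip":0},{"tx":-0.044,"ty":0.004,"tz":-0.067,"wx":0,"wy":0,"wz":0,"grip":0},{"tx":-0.044,"ty":0.004,"tz":-0.067,"wx":0,"wy":0,"wz":0,"grip":0}]'

```text
time: 13.85
eef_pos: [605.3, 252.7, 69.0]
orientation: [-0.297, 0.06, 0.953, 0.02]
wrist_force: [0.0, 0.2, -0.1]
grip_width: 1.0
grip_force: 0.0
```

```bash
python3 - <<'E'
from plan import *
p,R,s=cur(); print(p,s['wrist_force'],s['joints'].round(2)); go('wood',[604.2,253.2,68.3],RY,35)
E
```

```text
[605.31944331 252.73587989  68.98933126] [ 0.03267012  0.21320896 -0.13968418] [-0.05  1.19 -0.72  1.05  0.29  1.56  0.82]
wood t [-0.0011  0.0005 -0.0007] w [-0.1  0.3  0. ]
```

Emit:
carry_out --targets '[{"tx":-0.001,"ty":0.0005,"tz":-0.0005,"wx":0,"wy":0,"wz":0,"grip":100},{"tx":-0.001,"ty":0.0005,"tz":-0.0005,"wx":0,"wy":0,"wz":0,"grip":255},{"tx":-0.001,"ty":0.0005,"tz":-0.0005,"wx":0,"wy":0,"wz":0,"grip":255},{"tx":-0.001,"ty":0.0005,"tz":-0.0005,"wx":0,"wy":0,"wz":0,"grip":255},{"tx":-0.001,"ty":0.0005,"tz":-0.0005,"wx":0,"wy":0,"wz":0,"grip":255},{"tx":-0.001,"ty":0.0005,"tz":-0.0005,"wx":0,"wy":0,"wz":0,"grip":255},{"tx":-0.001,"ty":0.0005,"tz":-0.0005,"wx":0,"wy":0,"wz":0,"grip":255},{"tx":-0.001,"ty":0.0005,"tz":-0.0005,"wx":0,"wy":0,"wz":0,"grip":255}]'

```text
time: 14.65
eef_pos: [603.2, 252.6, 65.2]
orientation: [-0.3, 0.06, 0.952, 0.019]
wrist_force: [1.4, -1.1, 3.7]
grip_width: 0.333
grip_force: 59.2
```

```bash
python3 - <<'E'
from plan import *
p,R,s=cur(); print(p,s['wrist_force'],s['torque'],s['grip_width'],s['grip_force'],s['joints'].round(2))
E
```

```text
[603.19019379 252.5522623   65.22955151] [ 1.35959129 -1.1341602   3.71841456] [-0.14170665 -0.4860884   0.04123683] 0.33335915563699187 59.221408641315065 [-0.05  1.19 -0.72  1.06  0.29  1.56  0.81]
```

Emit:
carry_out --targets '[{"tx":-0.0056,"ty":0.0007,"tz":0.0057,"wx":0,"wy":0,"wz":0,"grip":255},{"tx":-0.0112,"ty":0.0014,"tz":0.0113,"wx":0,"wy":0,"wz":0,"grip":255},{"tx":-0.0168,"ty":0.0021,"tz":0.017,"wx":0,"wy":0,"wz":0,"grip":255},{"tx":-0.0225,"ty":0.0028,"tz":0.0227,"wx":0,"wy":0,"wz":0,"grip":255},{"tx":-0.0281,"ty":0.0035,"tz":0.0283,"wx":0,"wy":0,"wz":0,"grip":255},{"tx":-0.0281,"ty":0.0035,"tz":0.06,"wx":0,"wy":0,"wz":0,"grip":255},{"tx":-0.0281,"ty":0.0035,"tz":0.1,"wx":0,"wy":0,"wz":0,"grip":255},{"tx":-0.0281,"ty":0.0035,"tz":0.14,"wx":0,"wy":0,"wz":0,"grip":255},{"tx":-0.0281,"ty":0.0035,"tz":0.17,"wx":0,"wy":0,"wz":0,"grip":255},{"tx":-0.0281,"ty":0.0035,"tz":0.17,"wx":0,"wy":0,"wz":0,"grip":255},{"tx":-0.0281,"ty":0.0035,"tz":0.17,"wx":0,"wy":0,"wz":0,"grip":255}]'

```text
time: 15.75
eef_pos: [573.8, 256.3, 235.2]
orientation: [-0.3, 0.059, 0.952, 0.018]
wrist_force: [0.1, -0.3, -0.5]
grip_width: 0.33
grip_force: 61.7
```

```bash
python3 - <<'E'
from plan import *
d=img('wrist','w5.png'); p,R,s=cur(); print(p,s['wrist_force'],s['grip_width'],s['grip_force'])
go('over long nest',[590,-80,180],FY,-10)
def nest(x,y): 
    ex,ey=ax(FY); return FC+x*ex+y*ey
w1=ld('w1')
# nests in w1: pedestals at z=20
for n,q in(('sq1',(276,167)),('long',(367,166)),('short',(277,270)),('sq2',(356,269))):
    X=onz(w1,*q,20)-FC; ex,ey=ax(FY); print(n,(X@ex).round(1),(X@ey).round(1))
g=[cv2.circle]
cv2.imwrite('pics/two.png',np.hstack([d['color'][:,:,::-1][180:,120:520]]))
E
```

```text
[573.67165641 255.80331927 233.83602688] [ 0.1900694  -0.58802328 -0.41669551] 0.3343569196380284 61.71798701593616
over long nest t [ 0.0163 -0.3358 -0.0538] w [  0.5 -45.2  14.4]
sq1 -34.7 49.1
long 42.5 48.8
short -38.5 -45.5
sq2 35.2 -45.6
```

View pics/two.png

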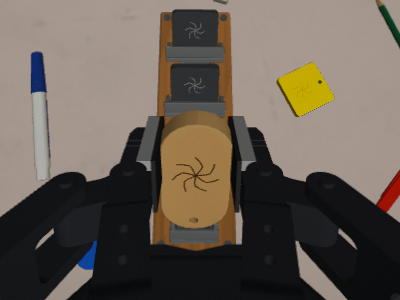

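The wrist picture shows the wood blank gripped evenly by its sides, star up, at about (315,355). I'll carry it over to look at the empty nests.

Emit:
carry_out --targets '[{"tx":0.02,"ty":-0.04,"tz":0,"wx":0,"wy":0,"wz":2,"grip":255},{"tx":0.04,"ty":-0.08,"tz":0,"wx":0,"wy":0,"wz":4,"grip":255},{"tx":0.06,"ty":-0.12,"tz":0,"wx":0,"wy":0,"wz":6,"grip":255},{"tx":0.08,"ty":-0.16,"tz":0,"wx":0,"wy":0,"wz":8,"grip":255},{"tx":0.09,"ty":-0.2,"tz":0,"wx":0,"wy":0,"wz":10,"grip":255},{"tx":0.1,"ty":-0.24,"tz":0,"wx":0,"wy":0,"wz":12,"grip":255},{"tx":0.106,"ty":-0.28,"tz":0,"wx":0,"wy":0,"wz":14,"grip":255},{"tx":0.106,"ty":-0.32,"tz":-0.02,"wx":0,"wy":0,"wz":15.3,"grip":255},{"tx":0.106,"ty":-0.36,"tz":-0.04,"wx":0,"wy":0,"wz":15.3,"grip":255},{"tx":0.106,"ty":-0.405,"tz":-0.06,"wx":0,"wy":0,"wz":15.3,"grip":255},{"tx":0.106,"ty":-0.405,"tz":-0.06,"wx":0,"wy":0,"wz":15.3,"grip":255},{"tx":0.106,"ty":-0.405,"tz":-0.06,"wx":0,"wy":0,"wz":15.3,"grip":255},{"tx":0.106,"ty":-0.405,"tz":-0.06,"wx":0,"wy":0,"wz":15.3,"grip":255}]'

```text
time: 17.1
eef_pos: [680.4, -147.3, 173.7]
orientation: [-0.301, -0.069, 0.951, -0.02]
wrist_force: [-0.2, 0.3, -0.2]
grip_width: 0.329
grip_force: 61.8
```

```bash
python3 - <<'E'
from plan import *
d=img('wrist','w6.png'); p,R,s=cur(); print(p,s['wrist_force'],s['grip_width'],s['joints'].round(2))
c=d['color'].astype(int); m=((c[...,2]>c[...,0]+30)&(c[...,2]>c[...,1]+20)).astype(np.uint8)
n,l,st,ce=cv2.connectedComponentsWithStats(m)
ex,ey=ax(FY)
for i in range(1,n):
    if st[i,4]>15:
        X=onz(d,*ce[i],25)-FC; print(st[i].tolist(),ce[i].round(),(X@ex).round(1),(X@ey).round(1))
E
```

```text
[ 681.01892754 -146.31491226  174.56958079] [ 0.79090067  0.79963119 -0.01901726] 0.32981266693384115 [ 0.13  1.1  -0.02  0.74  0.17  1.89  1.83]
[278, 128, 13, 12, 130] [284. 134.] -62.8 -46.3
[581, 129, 22, 42, 626] [591. 150.] -47.2 244.9
[265, 130, 8, 14, 64] [269. 136.] -59.9 -60.7
[296, 131, 6, 13, 38] [299. 136.] -60.3 -31.7
[355, 134, 4, 15, 37] [357. 141.] -55.3 22.6
[362, 134, 43, 11, 441] [383. 139.] -57.3 47.7
[407, 135, 6, 14, 34] [410. 141.] -55.5 73.5
[209, 166, 24, 17, 155] [220. 170.] -23.8 -104.6
[435, 167, 27, 17, 143] [450. 171.] -23.8 108.0
[201, 173, 29, 49, 462] [212. 204.] 9.5 -108.7
[439, 174, 32, 48, 387] [458. 205.] 9.9 111.7
[263, 178, 8, 13, 41] [267. 183.] -10.7 -60.4
[295, 178, 7, 13, 59] [298. 184.] -10.2 -32.2
[357, 179, 4, 14, 36] [359. 185.] -9.4 22.9
[411, 179, 6, 14, 34] [414. 185.] -9.4 73.6
[276, 183, 13, 10, 118] [282. 187.] -6.8 -46.4
[365, 183, 45, 10, 422] [386. 187.] -7.0 47.9
[251, 203, 5, 13, 45] [253. 208.] 13.8 -71.7
[259, 202, 45, 10, 390] [282. 207.] 12.2 -46.4
[309, 203, 3, 13, 33] [310. 208.] 13.4 -21.0
[380, 203, 15, 9, 107] [387. 207.] 12.0 47.7
[370, 207, 7, 12, 40] [373. 212.] 17.2 34.8
[401, 208, 7, 11, 28] [404. 212.] 16.9 62.4
[248, 254, 6, 11, 49] [250. 259.] 60.0 -71.6
[308, 254, 4, 11, 29] [309. 258.] 59.4 -21.3
[256, 258, 47, 8, 341] [280. 261.] 62.0 -46.1
[403, 265, 9, 11, 31] [408. 269.] 68.8 62.1
[374, 266, 7, 9, 28] [377. 269.] 68.6 35.6
[384, 275, 17, 6, 79] [392. 277.] 75.8 48.1
[620, 296, 20, 50, 641] [632. 316.] 107.7 245.0
```

View pics/w6.png

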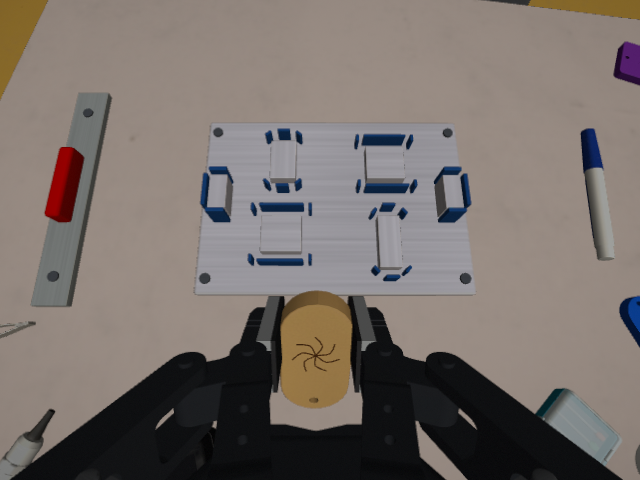

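The wrist picture shows all four nests and both posts empty, and the bar at left at rib (65,184). The screws are at (218,132), (447,132), (205,278) and (465,278). I'll cross-check the fixture pose.

```bash
python3 - <<'E'
from plan import *
for f,S in(('w6',((218.5,132),(447.5,132.5),(205,278.5),(465,278.5))),):
    d=ld(f);P=np.array([onz(d,u,v,8) for u,v in S])[:,:2];print(P.mean(0).round(1),ray(d,320,240))
    for a,b in((0,1),(2,3),(0,2),(1,3)):
        e=P[b]-P[a];print(np.hypot(*e).round(1),np.degrees(np.arctan2(e[1],e[0])).round(2))
# top camera: screws and fences
d=ld('t1');c=d['color'].astype(int);m=((c[...,2]>c[...,0]+15)&(c[...,2]>c[...,1]+10)).astype(np.uint8);m[:,:380]=0;m[:,525:]=0;m[:185]=0;m[300:]=0
n,l,st,ce=cv2.connectedComponentsWithStats(m);ex,ey=ax(FY)
for i in range(1,n):
    if st[i,4]>5:
        X=onz(d,*ce[i],25)-FC; print(st[i].tolist(),(X@ex).round(1),(X@ey).round(1))
for h in(100,330): pass
w=ld('w6')
print(proj(w,[681+0,-146.3,174.6]))
E
```

```text
[ 544.8 -146.3] (array([ 679.81244448, -145.77588526,  318.10659976]), array([-0.2911285 , -0.02593904, -0.95643755]))
231.5 98.18
231.3 98.19
149.7 8.09
149.6 8.0
[459, 205, 23, 6, 55] 61.4 -50.8
[419, 208, 5, 3, 12] 75.8 49.1
[454, 209, 4, 4, 9] 59.6 -20.9
[427, 210, 3, 3, 7] 68.7 36.0
[414, 212, 3, 3, 7] 69.0 62.5
[495, 219, 11, 5, 24] 22.5 -105.5
[506, 222, 5, 15, 32] 3.3 -117.2
[464, 227, 23, 8, 51] 10.8 -51.3
[460, 232, 3, 3, 9] 11.8 -21.3
[432, 234, 3, 4, 7] 16.3 35.6
[395, 237, 10, 20, 68] 8.1 110.6
[419, 237, 3, 3, 7] 16.5 62.6
[425, 238, 6, 4, 13] 10.4 49.0
[473, 239, 7, 4, 16] -8.4 -47.6
[501, 238, 9, 4, 23] -17.2 -106.9
[481, 240, 4, 3, 6] -12.0 -60.9
[467, 242, 5, 4, 7] -11.9 -33.0
[420, 246, 20, 6, 43] -8.9 48.8
[441, 246, 3, 4, 8] -11.0 23.0
[416, 250, 3, 4, 9] -10.6 74.9
[400, 256, 9, 4, 24] -17.8 103.3
[487, 264, 3, 3, 7] -62.6 -60.7
[473, 267, 4, 2, 7] -62.3 -32.3
[480, 267, 6, 3, 12] -65.7 -47.9
[446, 269, 2, 3, 6] -57.6 23.7
[425, 271, 20, 5, 43] -59.9 48.6
[421, 273, 3, 4, 10] -58.7 74.2
(np.float64(312.5857121836392), np.float64(350.58656303129777))
```

```bash
cat >> plan.py <<'E'
FC=np.array([546.6,-146.4,0])
def nestp(x,y,z=20):
    ex,ey=ax(FY); return FC+x*ex+y*ey+[0,0,z]
NEST=dict(wood=nestp(42,48),alu=nestp(-38,-48),sq1=nestp(-35,48),sq2=nestp(35,-48))
def star2tool(star,p,tilt): return frame(RY,tilt).inv().apply(np.array(star)-p)
def place(name,st,th,tilt,dz):  # st: star in tool frame; blank flat when tool tilt = tilt
    org=NEST[name]+[0,0,dz]; F=frame(FY,tilt)
    return org+[0,0,th]-F.apply(st)
E
python3 - <<'E'
from plan import *
st=star2tool([604,253.2,58],[603.2,252.55,65.2],35);print('star tool',st.round(1))
w=ld('w6');p,R,s=cur();print(p,proj(w,p+R.apply(st)))
d=ld('w5');print(proj(d,np.array([573.67,255.8,233.84])+frame(RY,35).apply(st)))
for dz in(60,8,1): go(dz,place('wood',st,10,-10,dz),FY,-10)
c=w['color'].astype(int); m=((c[...,0]>c[...,2]+40)).astype(np.uint8);m[:280]=0;m[420:]=0;m[:,:270]=0;m[:,360:]=0
r=np.where(m[:,300:330].any(1))[0];print(r.min(),r.max()); q=np.where(m[340])[0];print(q.min(),q.max())
E
```

```text
star tool [-4.7  0.7  5.5]
[ 681.01892754 -146.31491226  174.56958079] (np.float64(314.5141618356054), np.float64(352.31553510400147))
(np.float64(311.90601130763184), np.float64(351.6680780155019))
60 t [-0.105   0.0518 -0.08  ] w [  6.2 -44.5  -0.2]
8 t [-0.105   0.0518 -0.132 ] w [  6.2 -44.5  -0.2]
1 t [-0.105   0.0518 -0.139 ] w [  6.2 -44.5  -0.2]
291 408
281 351
```

```bash
sed -i 's/^FC=np.array(\[546.6.*/FC=np.array([546.0,-147.2,0])/' plan.py; python3 - <<'E'
from plan import *
st=np.array([-5.2,0,5.5])
for dz in(80,12): go(dz,place('wood',st,10,-10,dz),FY,-10)
E
```

```text
80 t [-0.1062  0.0517 -0.0601] w [  6.2 -44.5  -0.2]
12 t [-0.1062  0.0517 -0.1281] w [  6.2 -44.5  -0.2]
```

Emit:
carry_out --targets '[{"tx":-0.02,"ty":0.01,"tz":0,"wx":1.1,"wy":-8,"wz":0,"grip":255},{"tx":-0.04,"ty":0.02,"tz":0,"wx":2.2,"wy":-16,"wz":0,"grip":255},{"tx":-0.06,"ty":0.03,"tz":0,"wx":3.3,"wy":-24,"wz":0,"grip":255},{"tx":-0.08,"ty":0.04,"tz":0,"wx":4.4,"wy":-32,"wz":0,"grip":255},{"tx":-0.1,"ty":0.05,"tz":-0.01,"wx":5.5,"wy":-40,"wz":-0.1,"grip":255},{"tx":-0.1062,"ty":0.0517,"tz":-0.03,"wx":6.2,"wy":-44.5,"wz":-0.2,"grip":255},{"tx":-0.1062,"ty":0.0517,"tz":-0.06,"wx":6.2,"wy":-44.5,"wz":-0.2,"grip":255},{"tx":-0.1062,"ty":0.0517,"tz":-0.09,"wx":6.2,"wy":-44.5,"wz":-0.2,"grip":255},{"tx":-0.1062,"ty":0.0517,"tz":-0.115,"wx":6.2,"wy":-44.5,"wz":-0.2,"grip":255},{"tx":-0.1062,"ty":0.0517,"tz":-0.128,"wx":6.2,"wy":-44.5,"wz":-0.2,"grip":255},{"tx":-0.1062,"ty":0.0517,"tz":-0.128,"wx":6.2,"wy":-44.5,"wz":-0.2,"grip":255},{"tx":-0.1062,"ty":0.0517,"tz":-0.128,"wx":6.2,"wy":-44.5,"wz":-0.2,"grip":255},{"tx":-0.1062,"ty":0.0517,"tz":-0.128,"wx":6.2,"wy":-44.5,"wz":-0.2,"grip":255},{"tx":-0.1062,"ty":0.0517,"tz":-0.128,"wx":6.2,"wy":-44.5,"wz":-0.2,"grip":255},{"tx":-0.1062,"ty":0.0517,"tz":-0.128,"wx":6.2,"wy":-44.5,"wz":-0.2,"grip":255}]'

```text
time: 18.65
eef_pos: [575.0, -97.5, 47.7]
orientation: [0.087, -0.069, 0.994, 0.005]
wrist_force: [0.1, 0.9, 0.1]
grip_width: 0.328
grip_force: 61.7
```

```bash
cat > chk.py <<'E'
from plan import *
def blue(d,roi,x0=None):
    c=d['color'].astype(int); m=((c[...,2]>c[...,0]+30)&(c[...,2]>c[...,1]+20)).astype(np.uint8)
    k=np.zeros_like(m);a,b,e,f=roi;k[b:f,a:e]=m[b:f,a:e]
    n,l,st,ce=cv2.connectedComponentsWithStats(k)
    return [(st[i].tolist(),[tuple(((onz(d,*q,25)-FC)@v).round(1) for v in ax(FY)) for q in [(st[i,0],ce[i,1]),(st[i,0]+st[i,2],ce[i,1]),(ce[i,0],st[i,1]),(ce[i,0],st[i,1]+st[i,3])]]) for i in range(1,n) if st[i,4]>40]
E
python3 - <<'E'
from chk import *
st=np.array([-5.2,0,5.5])
d=img('wrist','w7.png');p,R,s=cur();print(p,s['wrist_force'],s['grip_width'],s['joints'].round(2)); go('12',place('wood',st,10,-10,12),FY,-10)
for b in blue(d,(150,100,500,480)): print(b)
c=d['color'].astype(int); m=((c[...,0]>c[...,2]+40)).astype(np.uint8);m[:,:250]=0;m[:,380:]=0
for v in range(280,420,20):
    q=np.where(m[v])[0]
    if len(q):print(v,q.min(),q.max())
r=np.where(m[:,305:325].all(1))[0];print(r.min(),r.max())
cv2.imwrite('pics/w7c.png',cv2.resize(d['color'][200:440,180:460,::-1],None,fx=2,fy=2))
E
```

```text
[574.87573204 -97.47835202  47.49349233] [ 0.01245113  0.27314813 -0.41764364] 0.33178025609173994 [ 0.23  0.75 -0.11  1.94  0.1   0.29  1.76]
12 t [-0.0001  0.0029 -0.001 ] w [0.1 0.  0.2]
([436, 175, 64, 40, 1438], [(np.float64(-19.4), np.float64(92.6)), (np.float64(-19.4), np.float64(116.7)), (np.float64(-26.0), np.float64(104.2)), (np.float64(-10.0), np.float64(107.4))])
([247, 191, 14, 29, 256], [(np.float64(-14.2), np.float64(21.2)), (np.float64(-14.2), np.float64(26.5)), (np.float64(-20.1), np.float64(24.3)), (np.float64(-8.1), np.float64(23.2))])
([377, 190, 13, 30, 202], [(np.float64(-14.1), np.float64(70.8)), (np.float64(-14.1), np.float64(75.8)), (np.float64(-20.3), np.float64(72.8)), (np.float64(-7.9), np.float64(73.9))])
([267, 200, 103, 20, 1961], [(np.float64(-12.5), np.float64(28.7)), (np.float64(-12.3), np.float64(68.3)), (np.float64(-16.4), np.float64(48.3)), (np.float64(-8.0), np.float64(48.3))])
([484, 226, 16, 60, 430], [(np.float64(11.9), np.float64(117.6)), (np.float64(11.9), np.float64(124.4)), (np.float64(-5.2), np.float64(117.6)), (np.float64(23.7), np.float
[... 658 characters left out ...]
loat64(4.6), np.float64(60.7)), (np.float64(19.3), np.float64(61.3))])
([423, 257, 57, 43, 802], [(np.float64(24.7), np.float64(93.9)), (np.float64(24.8), np.float64(118.8)), (np.float64(9.0), np.float64(104.6)), (np.float64(31.2), np.float64(108.6))])
([169, 320, 17, 33, 272], [(np.float64(52.5), np.float64(-22.4)), (np.float64(52.5), np.float64(-14.3)), (np.float64(42.4), np.float64(-16.6)), (np.float64(63.2), np.float64(-20.7))])
([150, 327, 22, 26, 400], [(np.float64(53.8), np.float64(-31.8)), (np.float64(53.8), np.float64(-21.3)), (np.float64(46.6), np.float64(-26.2)), (np.float64(63.3), np.float64(-29.9))])
300 291 335
320 283 350
340 281 351
360 282 349
380 281 348
400 290 339
293 406
```

View pics/w7c.png

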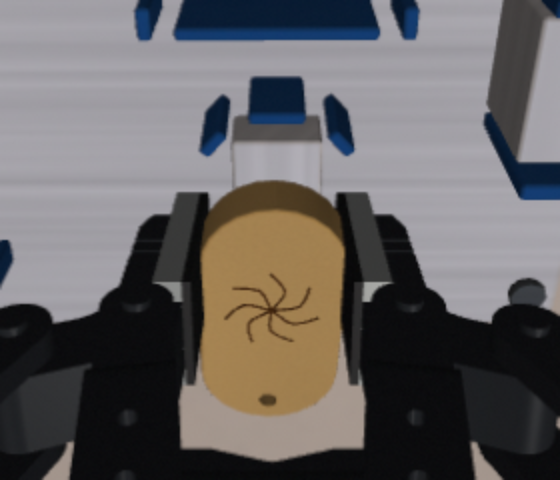

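The wrist crop shows the wood blank over the long nest, with the inner end fences at crop (277,100), (213,125) and (340,125). The blank is roughly in line with them, and I'll compute the rest.

```bash
python3 - <<'E'
from chk import *
d=ld('w7');ex,ey=ax(FY)
def lo(u,v,z): X=onz(d,u,v,z)-FC; return (X@ex).round(1),(X@ey).round(1)
for zt in(42,40): print('near under',lo(315,292,zt-10),'far top',lo(315,406.5,zt),'star',lo(315.5,355.5,zt),'L',lo(281,340,zt),'R',lo(351.5,340,zt),'L',lo(281.5,370,zt),'R',lo(349,370,zt))
E
```

```text
near under (np.float64(21.4), np.float64(47.0)) far top (np.float64(80.2), np.float64(46.7)) star (np.float64(47.2), np.float64(47.1)) L (np.float64(38.3), np.float64(33.0)) R (np.float64(38.4), np.float64(61.9)) L (np.float64(55.9), np.float64(32.3)) R (np.float64(55.9), np.float64(61.6))
near under (np.float64(22.9), np.float64(47.0)) far top (np.float64(82.9), np.float64(46.7)) star (np.float64(49.3), np.float64(47.1)) L (np.float64(40.2), np.float64(32.7)) R (np.float64(40.3), np.float64(62.2)) L (np.float64(58.1), np.float64(32.0)) R (np.float64(58.2), np.float64(61.9))
```

```bash
python3 - <<'E'
from chk import *
from scipy.optimize import least_squares
d=ld('w7');ex,ey=ax(FY);g=d['color'][:,310:321].mean((1,2))
print([int(x) for x in g[284:320]]);print([int(x) for x in g[398:414]])
i=296+np.argmax(np.diff(g[296:318]));print('near top edge',i+.5)
def pt(q,y,z): x,zc,ph,lat=q; c,s=np.cos(ph),np.sin(ph); return FC+ex*(x+y*c-z*s)+ey*lat+[0,0,zc+y*s+z*c]
def res(q): return [proj(d,pt(q,*a))[1]-v for a,v in(((-30,0),291.5),((-30,10),i+.5),((30,10),406.8),((0,10),355.5))]+[(proj(d,pt(q,0,10))[0]-315.5)]
r=least_squares(res,[47,31,0,47]);print(r.x.round(2),np.degrees(r.x[2]).round(1),r.fun.round(1))
for z in(29,31,33):
  r=least_squares(lambda q:np.r_[res(q),(q[1]-z)*3],[47,31,0,47]);print(z,r.x.round(2),np.degrees(r.x[2]).round(1),r.fun.round(1))
E
```

```text
[168, 168, 168, 168, 168, 168, 99, 62, 58, 58, 58, 58, 59, 59, 59, 59, 59, 59, 59, 58, 68, 96, 117, 124, 124, 124, 124, 124, 123, 123, 123, 124, 123, 123, 123, 123]
[79, 72, 72, 77, 96, 118, 122, 122, 122, 130, 145, 151, 151, 151, 151, 152]
near top edge 304.5
[65.22 17.52  0.15 47.  ] 8.4 [ 0.8 -1.7 -1.1  2.  -0. ]
29 [5.303e+01 2.888e+01 3.000e-02 4.707e+01] 1.5 [-1.9 -0.5 -1.2  3.9 -0.  -0.4]
31 [5.092e+01 3.086e+01 1.000e-02 4.708e+01] 0.3 [-2.4 -0.3 -1.2  4.2 -0.  -0.4]
33 [ 4.882e+01  3.283e+01 -1.000e-02  4.710e+01] -0.8 [-2.9 -0.1 -1.3  4.5 -0.  -0.5]
```

```bash
python3 - <<'E'
from chk import *
for f in('w6','w7'):
    d=ld(f);Rc=np.array(d['R']);c=-Rc.T@np.array(d['t']).ravel()
    p,R,s=(cur() if f=='w7' else (np.array([681.02,-146.31,174.57]),Ro.from_quat([-.069,.951,-.02,-.301]),0))
    print(f,'cam in tool',R.inv().apply(c-p).round(1),'axis',R.inv().apply(Rc[2]).round(3), proj(d,p+R.apply([-5.7,0,5.5])),proj(d,p+R.apply([0,0,0])),proj(d,p+R.apply([0,0,19])))
    print('tool z',R.as_matrix()[:,2].round(3))
    # ray to star in tool frame
    for q in((315.5,355.5),(315.5,291.5),(315.5,304.5),(315.5,406.8)):
        cc,r=ray(d,*q); rt=R.inv().apply(r);ct=R.inv().apply(cc-p); print(q,[ (ct+rt*(z-ct[2])/rt[2]).round(1).tolist() for z in(3,6,10)])
E
```

```text
w6 cam in tool [  83.5    1.2 -116.8] axis [-0.318  0.001  0.948] (np.float64(312.70918675326345), np.float64(354.3100614251043)) (np.float64(312.5531711152116), np.float64(350.63529851454734)) (np.float64(312.8769678737597), np.float64(324.38067364204073))
tool z [-0.57  -0.08  -0.818]
(315.5, 355.5) [[-4.4, 1.1, 3.0], [-6.6, 1.1, 6.0], [-9.6, 1.1, 10.0]]
(315.5, 291.5) [[23.9, 1.2, 3.0], [22.4, 1.2, 6.0], [20.5, 1.2, 10.0]]
(315.5, 304.5) [[18.5, 1.2, 3.0], [16.8, 1.2, 6.0], [14.7, 1.2, 10.0]]
(315.5, 406.8) [[-30.3, 1.1, 3.0], [-33.1, 1.1, 6.0], [-36.9, 1.1, 10.0]]
w7 cam in tool [  82.5    2.1 -119.2] axis [-0.318  0.     0.948] (np.float64(310.66393754791915), np.float64(348.7253737972015)) (np.float64(310.4044030772977), np.float64(344.8158801611104)) (np.float64(311.00044066816235), np.float64(319.550561750567))
tool z [ 0.173  0.022 -0.985]
(315.5, 355.5) [[-7.2, 2.0, 3.0], [-9.4, 2.0, 6.0], [-12.3, 2.0, 10.0]]
(315.5, 291.5) [[21.8, 2.0, 3.0], [20.3, 2.0, 6.0], [18.3, 2.0, 10.0]]
(315.5, 304.5) [[16.2, 2.0, 3.0], [14.6, 2.0, 6.0], [12.4, 2.0, 10.0]]
(315.5, 406.8) [[-33.5, 2.0, 3.0], [-36.4, 2.0, 6.0], [-40.2, 2.0, 10.0]]
```

Emit:
carry_out --targets '[{"tx":-0.005,"ty":0.0007,"tz":-0.002,"wx":0,"wy":0,"wz":0,"grip":255},{"tx":-0.005,"ty":0.0007,"tz":-0.004,"wx":0,"wy":0,"wz":0,"grip":255},{"tx":-0.005,"ty":0.0007,"tz":-0.004,"wx":0,"wy":0,"wz":0,"grip":255},{"tx":-0.005,"ty":0.0007,"tz":-0.004,"wx":0,"wy":0,"wz":0,"grip":255},{"tx":-0.005,"ty":0.0007,"tz":-0.004,"wx":0,"wy":0,"wz":0,"grip":255},{"tx":-0.005,"ty":0.0007,"tz":-0.004,"wx":0,"wy":0,"wz":0,"grip":255}]'

```text
time: 19.3
eef_pos: [569.6, -96.6, 42.8]
orientation: [0.087, -0.069, 0.994, 0.005]
wrist_force: [0.6, -0.5, -0.2]
grip_width: 0.333
grip_force: 61.7
```

```bash
cat >> chk.py <<'E'
def nearfence(d,lo,hi,cols=(270,360),rows=(200,330)):
    "blue blobs in a window near the held blank + column profile"
    for b,P in blue(d,(cols[0],rows[0],cols[1],rows[1])): print('fence',b,[tuple(float(x) for x in q) for q in P])
    g=d['color'][:,308:322].astype(int).mean(1); df=np.abs(np.diff(g,axis=0)).sum(1)
    print('edges',[(int(i),int(df[i])) for i in range(lo,hi) if df[i]>20 and df[i]==df[max(0,i-2):i+3].max()])
def lo(d,u,v,z): X=onz(d,u,v,z)-FC; ex,ey=ax(FY); return float((X@ex).round(1)),float((X@ey).round(1))
E
python3 - <<'E'
from chk import *
d=img('wrist','w8.png');p,R,s=cur();print(p,s['wrist_force'],s['grip_width'])
Rc=np.array(d['R']);print('cam in tool',R.inv().apply(-Rc.T@np.array(d['t']).ravel()-p).round(1))
nearfence(d,220,420)
c=d['color'].astype(int); m=((c[...,0]>c[...,2]+40)).astype(np.uint8);m[:,:250]=0;m[:,380:]=0
for v in(295,300,340,370):
    q=np.where(m[v])[0];print(v,q.min(),q.max())
for z in(25,27,29): print(z,lo(d,315,291.5,z),'fence inner',lo(d,315,262,25))
E
```

```text
[569.62302192 -96.62148257  42.82414544] [-0.15218596  0.837982   -0.86626807] 0.332573397403806
cam in tool [  82.6    2.1 -119. ]
fence [270, 216, 90, 22, 1980] [(-12.9, 31.7), (-12.8, 65.8), (-17.2, 48.6), (-7.9, 48.5)]
fence [300, 255, 29, 24, 642] [(5.2, 42.6), (5.3, 54.3), (-0.3, 48.4), (11.1, 48.3)]
fence [276, 264, 15, 31, 275] [(11.4, 32.5), (11.4, 38.7), (3.8, 35.9), (19.3, 35.1)]
fence [340, 264, 14, 31, 220] [(12.1, 58.9), (12.1, 64.7), (3.9, 60.8), (19.3, 61.4)]
edges [(231, 34), (237, 275), (253, 239), (273, 34), (278, 81), (286, 120), (289, 195), (304, 78), (336, 25), (344, 26), (353, 67), (358, 34), (368, 24), (397, 56), (402, 51), (407, 48)]
295 298 331
300 291 336
340 281 351
370 280 349
25 (17.5, 48.6) fence inner (3.0, 48.6)
27 (16.0, 48.6) fence inner (3.0, 48.6)
29 (14.5, 48.6) fence inner (3.0, 48.6)
```

Emit:
carry_out --targets '[{"tx":-0.0023,"ty":-0.0005,"tz":-0.002,"wx":0,"wy":0,"wz":0,"grip":255},{"tx":-0.0023,"ty":-0.0005,"tz":-0.002,"wx":0,"wy":0,"wz":0,"grip":255},{"tx":-0.0023,"ty":-0.0005,"tz":-0.002,"wx":0,"wy":0,"wz":0,"grip":255},{"tx":-0.0023,"ty":-0.0005,"tz":-0.002,"wx":0,"wy":0,"wz":0,"grip":255},{"tx":-0.0023,"ty":-0.0005,"tz":-0.002,"wx":0,"wy":0,"wz":0,"grip":255}]'

```text
time: 19.85
eef_pos: [567.4, -97.1, 40.9]
orientation: [0.087, -0.069, 0.994, 0.005]
wrist_force: [0.2, 0.2, 0.6]
grip_width: 0.331
grip_force: 62.1
```

```bash
python3 - <<'E'
from chk import *
d=img('wrist','w9.png');p,R,s=cur();print(p,s['wrist_force'],s['grip_width'])
nearfence(d,220,420)
c=d['color'].astype(int); m=((c[...,0]>c[...,2]+40)).astype(np.uint8);m[:,:250]=0;m[:,380:]=0
for v in(300,340): q=np.where(m[v])[0];print(v,q.min(),q.max())
for z in(24,25,26,27): print(z,lo(d,315,290.5,z))
E
```

```text
[567.35869503 -97.09765154  40.8601603 ] [ 1.21231677  0.40300197 -0.10072982] 0.33110351415572237
fence [270, 223, 90, 23, 2070] [(-13.0, 31.6), (-12.9, 65.5), (-17.5, 48.4), (-7.7, 48.3)]
fence [301, 262, 29, 25, 670] [(5.2, 42.8), (5.3, 54.5), (-0.5, 48.4), (11.5, 48.4)]
fence [276, 271, 15, 32, 277] [(11.5, 32.4), (11.5, 38.6), (3.6, 35.8), (19.7, 35.0)]
fence [340, 270, 15, 32, 242] [(11.8, 58.7), (11.8, 64.8), (3.2, 60.9), (19.2, 61.5)]
edges [(221, 234), (238, 33), (245, 206), (260, 181), (280, 39), (286, 70), (289, 42), (304, 77), (336, 26), (344, 26), (353, 56), (358, 42), (368, 22), (397, 55), (402, 52), (407, 47)]
300 291 337
340 281 351
24 (14.0, 48.4)
25 (13.2, 48.4)
26 (12.5, 48.4)
27 (11.8, 48.4)
```

Emit:
carry_out --targets '[{"tx":0,"ty":0,"tz":-0.0015,"wx":0,"wy":0,"wz":0,"grip":255},{"tx":0,"ty":0,"tz":-0.003,"wx":0,"wy":0,"wz":0,"grip":255},{"tx":0,"ty":0,"tz":-0.004,"wx":0,"wy":0,"wz":0,"grip":255},{"tx":0,"ty":0,"tz":-0.005,"wx":0,"wy":0,"wz":0,"grip":255},{"tx":0,"ty":0,"tz":-0.006,"wx":0,"wy":0,"wz":0,"grip":255},{"tx":0,"ty":0,"tz":-0.006,"wx":0,"wy":0,"wz":0,"grip":255},{"tx":0,"ty":0,"tz":-0.006,"wx":0,"wy":0,"wz":0,"grip":255}]'

```text
time: 20.6
eef_pos: [568.0, -97.0, 35.1]
orientation: [0.087, -0.069, 0.994, 0.005]
wrist_force: [1.9, 0.9, 1.3]
grip_width: 0.333
grip_force: 63.3
```

```bash
python3 - <<'E'
from chk import *
d=img('wrist','w10.png');p,R,s=cur();print(p,s['wrist_force'],s['torque'],s['grip_width'])
nearfence(d,220,420)
c=d['color'].astype(int); m=((c[...,0]>c[...,2]+40)).astype(np.uint8);m[:,:250]=0;m[:,380:]=0
for v in(305,340): q=np.where(m[v])[0];print(v,q.min(),q.max())
for z in(20,22,30): print(z,lo(d,315,290.5,z),lo(d,315,304.5,z),lo(d,315,355.5,z),lo(d,315,406.8,z))
E
```

```text
[568.0228703  -97.03063067  35.07565463] [ 3.38062543 -0.05133007  1.99879954] [-0.02198986 -0.49783026  0.04386844] 0.3321432297047511
fence [270, 227, 90, 25, 2224] [(-13.2, 32.3), (-13.1, 64.8), (-18.1, 48.5), (-7.8, 48.5)]
fence [300, 267, 30, 27, 753] [(4.8, 42.7), (4.8, 54.2), (-1.3, 48.4), (11.3, 48.3)]
fence [274, 277, 16, 33, 315] [(11.2, 32.2), (11.2, 38.6), (3.2, 35.9), (19.3, 35.1)]
fence [341, 276, 15, 34, 275] [(11.4, 58.7), (11.5, 64.6), (2.8, 60.8), (19.4, 61.4)]
edges [(225, 228), (244, 32), (251, 219), (265, 232), (287, 34), (293, 119), (305, 77), (336, 25), (344, 26), (353, 60), (358, 41), (368, 23), (397, 58), (402, 55), (407, 48)]
305 286 337
340 281 351
20 (13.3, 48.4) (20.5, 48.4) (50.1, 48.2) (86.2, 48.1)
22 (11.8, 48.4) (18.9, 48.4) (48.0, 48.2) (83.5, 48.1)
30 (6.0, 48.5) (12.6, 48.4) (39.6, 48.3) (72.7, 48.1)
```

Emit:
carry_out --targets '[{"tx":0.0008,"ty":0,"tz":0,"wx":0,"wy":0,"wz":0,"grip":255},{"tx":0.0008,"ty":0,"tz":-0.001,"wx":0,"wy":0,"wz":0,"grip":255},{"tx":0.0008,"ty":0,"tz":-0.002,"wx":0,"wy":0,"wz":0,"grip":255},{"tx":0.0008,"ty":0,"tz":-0.002,"wx":0,"wy":0,"wz":0,"grip":255},{"tx":0.0008,"ty":0,"tz":-0.002,"wx":0,"wy":0,"wz":0,"grip":255},{"tx":0.0008,"ty":0,"tz":-0.002,"wx":0,"wy":0,"wz":0,"grip":255}]'

```text
time: 21.25
eef_pos: [568.2, -97.0, 34.6]
orientation: [0.087, -0.069, 0.994, 0.005]
wrist_force: [-1.8, 0.7, 14.3]
grip_width: 0.333
grip_force: 64.3
```

Emit:
carry_out --targets '[{"tx":0,"ty":0,"tz":0.0015,"wx":0,"wy":0,"wz":0,"grip":255},{"tx":0,"ty":0,"tz":0.0015,"wx":0,"wy":0,"wz":0,"grip":120},{"tx":0,"ty":0,"tz":0.0015,"wx":0,"wy":0,"wz":0,"grip":80},{"tx":0,"ty":0,"tz":0.0015,"wx":0,"wy":0,"wz":0,"grip":80},{"tx":0,"ty":0,"tz":0.0015,"wx":0,"wy":0,"wz":0,"grip":80},{"tx":0,"ty":0,"tz":0.0015,"wx":0,"wy":0,"wz":0,"grip":80},{"tx":-0.002,"ty":0,"tz":0.012,"wx":0,"wy":0,"wz":0,"grip":80},{"tx":-0.006,"ty":0,"tz":0.035,"wx":0,"wy":0,"wz":0,"grip":80},{"tx":-0.006,"ty":0,"tz":0.08,"wx":0,"wy":0,"wz":0,"grip":0},{"tx":-0.006,"ty":0,"tz":0.12,"wx":0,"wy":0,"wz":0,"grip":0},{"tx":-0.006,"ty":0,"tz":0.15,"wx":0,"wy":0,"wz":0,"grip":0},{"tx":-0.006,"ty":0,"tz":0.15,"wx":0,"wy":0,"wz":0,"grip":0},{"tx":-0.006,"ty":0,"tz":0.15,"wx":0,"wy":0,"wz":0,"grip":0}]'

```text
time: 22.55
eef_pos: [561.9, -97.2, 183.9]
orientation: [0.087, -0.069, 0.994, 0.005]
wrist_force: [-0.5, -0.3, -0.8]
grip_width: 1.0
grip_force: 0.0
```

```bash
python3 - <<'E'
from chk import *
d=img('wrist','w11.png');p,R,s=cur();print(p,s['joints'].round(2))
c=d['color'].astype(int); m=((c[...,0]>c[...,2]+40)).astype(np.uint8)
n,l,st,ce=cv2.connectedComponentsWithStats(m)
for i in range(1,n):
    if st[i,4]>300: print(st[i].tolist(),lo(d,*ce[i],30))
i=[i for i in range(1,n) if st[i,4]>300 and abs(lo(d,*ce[i],30)[0]-42)<10]
if i:
    q=cv2.minAreaRect(np.argwhere(l==i[0])[:,::-1].astype(np.float32));B=[lo(d,*v,30) for v in cv2.boxPoints(q)];print(B)
# fences far end
print(np.degrees(0)); 
for b,P in blue(d,(0,0,640,480)): 
    if 0<P[0][0]<90 and 20<P[0][1]<80: print(b,[tuple(float(x) for x in q) for q in P])
# plan alu
ex,ey=ax(RY); star=RC+(28-4.5)*ex+[0,0,54.2]
print('alu star',star.round(1))
yb=-.707*ex+[0,0,.707];zb=.707*ex+[0,0,.707];u=np.sin(np.radians(35))*ex+[0,0,np.cos(np.radians(35))]
for n,k in(('alu',90),): go(n,star+6*yb-4.5*zb+k*u,RY,35)
E
```

```text
[561.15133632 -97.10073956 182.6629889 ] [ 0.27  0.52 -0.17  1.88  0.07  0.58  1.79]
[296, 185, 39, 70, 2258] (39.6, 48.5)
[603, 261, 37, 56, 1024] (114.3, 330.7)
[(70.8, 31.9), (10.3, 35.4), (11.3, 63.7), (72.0, 63.3)]
0.0
[308, 175, 15, 8, 94] [(7.5, 43.2), (7.6, 54.8), (4.4, 48.7), (10.8, 48.7)]
alu star [551.4 259.9  54.2]
alu t [ 0.0341  0.3514 -0.0537] w [ -0.2  45.  -14.3]
```

Emit:
carry_out --targets '[{"tx":0.005,"ty":0.04,"tz":0.02,"wx":0,"wy":5,"wz":-1.6,"grip":0},{"tx":0.01,"ty":0.08,"tz":0.02,"wx":0,"wy":10,"wz":-3.2,"grip":0},{"tx":0.015,"ty":0.12,"tz":0.02,"wx":0,"wy":15,"wz":-4.8,"grip":0},{"tx":0.02,"ty":0.16,"tz":0.02,"wx":-0.1,"wy":20,"wz":-6.4,"grip":0},{"tx":0.025,"ty":0.2,"tz":0.02,"wx":-0.1,"wy":25,"wz":-8,"grip":0},{"tx":0.03,"ty":0.24,"tz":0.02,"wx":-0.1,"wy":30,"wz":-9.6,"grip":0},{"tx":0.035,"ty":0.28,"tz":0.01,"wx":-0.1,"wy":35,"wz":-11.2,"grip":0},{"tx":0.0355,"ty":0.32,"tz":0,"wx":-0.2,"wy":40,"wz":-12.8,"grip":0},{"tx":0.0355,"ty":0.3512,"tz":-0.03,"wx":-0.2,"wy":45,"wz":-14.3,"grip":0},{"tx":0.0355,"ty":0.3512,"tz":-0.055,"wx":-0.2,"wy":45,"wz":-14.3,"grip":0},{"tx":0.0355,"ty":0.3512,"tz":-0.055,"wx":-0.2,"wy":45,"wz":-14.3,"grip":0},{"tx":0.0355,"ty":0.3512,"tz":-0.055,"wx":-0.2,"wy":45,"wz":-14.3,"grip":0},{"tx":0.0355,"ty":0.3512,"tz":-0.055,"wx":-0.2,"wy":45,"wz":-14.3,"grip":0},{"tx":0.0355,"ty":0.3512,"tz":-0.055,"wx":-0.2,"wy":45,"wz":-14.3,"grip":0}]'

```text
time: 24.0
eef_pos: [598.6, 253.5, 130.2]
orientation: [-0.298, 0.06, 0.953, 0.02]
wrist_force: [0.0, 0.1, 1.0]
grip_width: 1.002
grip_force: 0.0
```

```bash
cat > rk.py <<'E'
from chk import *
ex,ey=ax(RY);yb=-.707*ex+[0,0,.707];zb=.707*ex+[0,0,.707];u=np.sin(np.radians(35))*ex+[0,0,np.cos(np.radians(35))]
def starp(n): 
    x,z,_,h=dict(alu=(28-4.5,54.2,4,26),s2=(-28-2.4,52,2,23),s1=(-84-2.4,52,2,23))[n]; return RC+x*ex+[0,0,z]
def tcp(n,k,y): return starp(n)+y*yb-4.5*zb+k*u
E
python3 - <<'E'
from rk import *
d=img('wrist','w12.png');p,R,s=cur();print(p,s['joints'].round(2))
Rc=np.array(d['R']);print('cam in tool',R.inv().apply(-Rc.T@np.array(d['t']).ravel()-p).round(1))
go('k12',tcp('alu',12,4),RY,35)
S=starp('alu')
print('star',proj(d,S),'top edge mid',proj(d,S+26*yb),'under top edge',proj(d,S+26*yb-9*zb),'sides',proj(d,S+17*ey),proj(d,S-17*ey))
S2=starp('s2');print('s2 top corners',proj(d,S2+23*yb+23*ey),proj(d,S2+23*yb-23*ey),'star',proj(d,S2))
g=d['color'].astype(int).sum(2)/3
u0,v0=proj(d,S);v0=int(v0);u0=int(u0);col=g[:,u0-6:u0+7].mean(1);df=np.diff(col)
print('col edges',[(i,int(df[i])) for i in range(v0-70,v0+60) if abs(df[i])>10 and abs(df[i])==np.abs(df[i-2:i+3]).max()])
row=g[v0-15:v0-5].mean(0);df=np.diff(row);print('row edges',[(i,int(df[i])) for i in range(u0-60,u0+60) if abs(df[i])>12 and abs(df[i])==np.abs(df[i-2:i+3]).max()])
m=(g<75);rr=[(v,np.where(np.abs(np.diff(g[v,270:360]))>12)[0][[0,-1]]+270) for v in range(int(proj(d,S2)[1])-25,int(proj(d,S2)[1]),8)];print(rr)
E
```

```text
[598.4559523 253.6675292 130.0303468] [-0.27  1.02 -0.13  1.07 -0.16  1.6   1.11]
cam in tool [  83.8    1.6 -117.9]
k12 t [-0.0462  0.0061 -0.0664] w [-0.1  0.3  0. ]
star (np.float64(313.0697895152352), np.float64(270.18573347814726)) top edge mid (np.float64(312.9507253970295), np.float64(233.78042774116784)) under top edge (np.float64(313.0145647740097), np.float64(227.11214105273928)) sides (np.float64(339.8680537816994), np.float64(270.16740579068096)) (np.float64(286.26234447279074), np.float64(270.19967287308066))
s2 top corners (np.float64(348.35006305474354), np.float64(160.05881577781474)) (np.float64(277.7769369114499), np.float64(160.0493218176944)) star (np.float64(313.1623864908245), np.float64(193.30379499332764))
col edges [(217, 16), (234, 30), (240, 24), (298, -45), (315, 22), (320, -26)]
row edges [(261, -50), (285, 38), (339, -26), (364, 45)]
[(168, array([273, 346])), (176, array([277, 347])), (184, array([278, 346])), (192, array([278, 346]))]
```

Emit:
carry_out --targets '[{"tx":0.004,"ty":0,"tz":-0.004,"wx":0,"wy":0,"wz":0,"grip":0},{"tx":-0.009,"ty":0.001,"tz":-0.022,"wx":0,"wy":0,"wz":0,"grip":0},{"tx":-0.022,"ty":0.003,"tz":-0.04,"wx":0,"wy":0,"wz":0,"grip":0},{"tx":-0.035,"ty":0.004,"tz":-0.059,"wx":0,"wy":0,"wz":0,"grip":0},{"tx":-0.0428,"ty":0.0052,"tz":-0.0698,"wx":0,"wy":0,"wz":0,"grip":0},{"tx":-0.0428,"ty":0.0052,"tz":-0.0698,"wx":0,"wy":0,"wz":0,"grip":0},{"tx":-0.0428,"ty":0.0052,"tz":-0.0698,"wx":0,"wy":0,"wz":0,"grip":0},{"tx":-0.0428,"ty":0.0052,"tz":-0.0698,"wx":0,"wy":0,"wz":0,"grip":0},{"tx":-0.0428,"ty":0.0052,"tz":-0.0698,"wx":0,"wy":0,"wz":0,"grip":0},{"tx":-0.0428,"ty":0.0052,"tz":-0.0698,"wx":0,"wy":0,"wz":0,"grip":0}]'

```text
time: 25.05
eef_pos: [555.4, 259.2, 58.5]
orientation: [-0.299, 0.06, 0.952, 0.019]
wrist_force: [0.3, 0.5, -0.0]
grip_width: 1.001
grip_force: 0.0
```

```bash
python3 - <<'E'
from rk import *
p,R,s=cur();print(p,s['wrist_force'],s['torque'])
go('k12',tcp('alu',12,-.8),RY,35)
E
```

```text
[555.41695708 259.23708655  58.52873335] [ 0.31901375  0.4770005  -0.03384025] [-0.0564641  -0.5617911  -0.01299946]
k12 t [0.0002 0.0001 0.0018] w [-0.   0.2 -0. ]
```

Emit:
carry_out --targets '[{"tx":0.0005,"ty":0,"tz":0.0015,"wx":0,"wy":0,"wz":0,"grip":80},{"tx":0.0005,"ty":0,"tz":0.0015,"wx":0,"wy":0,"wz":0,"grip":255},{"tx":0.0005,"ty":0,"tz":0.0015,"wx":0,"wy":0,"wz":0,"grip":255},{"tx":0.0005,"ty":0,"tz":0.0015,"wx":0,"wy":0,"wz":0,"grip":255},{"tx":0.0005,"ty":0,"tz":0.0015,"wx":0,"wy":0,"wz":0,"grip":255},{"tx":0.0005,"ty":0,"tz":0.0015,"wx":0,"wy":0,"wz":0,"grip":255},{"tx":0.0005,"ty":0,"tz":0.0015,"wx":0,"wy":0,"wz":0,"grip":255},{"tx":-0.0051,"ty":0.0007,"tz":0.0072,"wx":0,"wy":0,"wz":0,"grip":255},{"tx":-0.0107,"ty":0.0014,"tz":0.0128,"wx":0,"wy":0,"wz":0,"grip":255},{"tx":-0.0163,"ty":0.0021,"tz":0.0185,"wx":0,"wy":0,"wz":0,"grip":255},{"tx":-0.022,"ty":0.0028,"tz":0.0242,"wx":0,"wy":0,"wz":0,"grip":255},{"tx":-0.0276,"ty":0.0035,"tz":0.0298,"wx":0,"wy":0,"wz":0,"grip":255},{"tx":-0.0276,"ty":0.0035,"tz":0.06,"wx":0,"wy":0,"wz":0,"grip":255},{"tx":-0.0276,"ty":0.0035,"tz":0.1,"wx":0,"wy":0,"wz":0,"grip":255},{"tx":-0.0276,"ty":0.0035,"tz":0.14,"wx":0,"wy":0,"wz":0,"grip":255},{"tx":-0.0276,"ty":0.0035,"tz":0.17,"wx":0,"wy":0,"wz":0,"grip":255},{"tx":-0.0276,"ty":0.0035,"tz":0.17,"wx":0,"wy":0,"wz":0,"grip":255},{"tx":-0.0276,"ty":0.0035,"tz":0.17,"wx":0,"wy":0,"wz":0,"grip":255}]'

```text
time: 26.85
eef_pos: [525.9, 263.2, 228.3]
orientation: [-0.3, 0.059, 0.952, 0.019]
wrist_force: [0.1, 0.3, -1.0]
grip_width: 0.374
grip_force: 59.5
```

```bash
cat >> chk.py <<'E'
def held(d,v0=270,v1=440,uc=314):
    "edges of held blank along its centre column and across a few rows"
    g=d['color'].astype(int).sum(2)/3
    col=g[:,uc-20:uc-8].mean(1);df=np.diff(col)
    print('col',[(i,int(df[i])) for i in range(v0,v1) if abs(df[i])>8 and abs(df[i])==np.abs(df[i-2:i+3]).max()])
    for v in(320,345,370):
        row=g[v-2:v+3].mean(0);df=np.diff(row);print('row',v,[(i,int(df[i])) for i in range(uc-75,uc+75) if abs(df[i])>10 and abs(df[i])==np.abs(df[i-2:i+3]).max()])
E
python3 - <<'E'
from rk import *
d=img('wrist','w13.png');p,R,s=cur();print(p,s['grip_width'],s['grip_force'],s['wrist_force'])
held(d)
go('near short nest',np.array([500,-190,180.]),FY,-10)
E
```

```text
[525.70648501 262.77718556 227.1648128 ] 0.37461735423912973 59.469993193633854 [-0.74654005 -0.12220274 -1.33121078]
col [(271, 16), (283, 15), (296, 20), (330, 13), (387, -39), (392, -12), (401, 13), (427, -20)]
row 320 [(242, -53), (256, 29), (269, -35), (275, 98), (355, -74), (361, 38), (375, -29)]
row 345 [(258, 34), (264, -54), (269, -12), (277, 95), (314, 16), (353, -71), (362, 17), (366, 76), (372, -27), (375, -20)]
row 370 [(265, 12), (270, -12), (275, 36), (352, -44), (356, -65), (360, 19), (365, -22)]
near short nest t [-0.0257 -0.4528 -0.0472] w [  0.4 -45.2  14.4]
```

Emit:
carry_out --targets '[{"tx":0,"ty":-0.04,"tz":0,"wx":0.1,"wy":-5,"wz":1.6,"grip":255},{"tx":0,"ty":-0.08,"tz":0,"wx":0.1,"wy":-10,"wz":3.2,"grip":255},{"tx":0,"ty":-0.12,"tz":0,"wx":0.2,"wy":-15,"wz":4.8,"grip":255},{"tx":0,"ty":-0.16,"tz":0,"wx":0.2,"wy":-20,"wz":6.4,"grip":255},{"tx":0,"ty":-0.2,"tz":0,"wx":0.2,"wy":-25,"wz":8,"grip":255},{"tx":0,"ty":-0.24,"tz":0,"wx":0.3,"wy":-30,"wz":9.6,"grip":255},{"tx":0,"ty":-0.28,"tz":0,"wx":0.3,"wy":-35,"wz":11.2,"grip":255},{"tx":-0.005,"ty":-0.32,"tz":0,"wx":0.4,"wy":-40,"wz":12.8,"grip":255},{"tx":-0.01,"ty":-0.36,"tz":0,"wx":0.4,"wy":-45.2,"wz":14.4,"grip":255},{"tx":-0.0158,"ty":-0.4,"tz":0,"wx":0.4,"wy":-45.2,"wz":14.4,"grip":255},{"tx":-0.0158,"ty":-0.44,"tz":-0.02,"wx":0.4,"wy":-45.2,"wz":14.4,"grip":255},{"tx":-0.0158,"ty":-0.465,"tz":-0.05,"wx":0.4,"wy":-45.2,"wz":14.4,"grip":255},{"tx":-0.0158,"ty":-0.465,"tz":-0.09,"wx":0.4,"wy":-45.2,"wz":14.4,"grip":255},{"tx":-0.0158,"ty":-0.465,"tz":-0.13,"wx":0.4,"wy":-45.2,"wz":14.4,"grip":255},{"tx":-0.0158,"ty":-0.465,"tz":-0.16,"wx":0.4,"wy":-45.2,"wz":14.4,"grip":255},{"tx":-0.0158,"ty":-0.465,"tz":-0.18,"wx":0.4,"wy":-45.2,"wz":14.4,"grip":255},{"tx":-0.0158,"ty":-0.465,"tz":-0.182,"wx":0.4,"wy":-45.2,"wz":14.4,"grip":255},{"tx":-0.0158,"ty":-0.465,"tz":-0.182,"wx":0.4,"wy":-45.2,"wz":14.4,"grip":255},{"tx":-0.0158,"ty":-0.465,"tz":-0.182,"wx":0.4,"wy":-45.2,"wz":14.4,"grip":255},{"tx":-0.0158,"ty":-0.465,"tz":-0.182,"wx":0.4,"wy":-45.2,"wz":14.4,"grip":255}]'

```text
time: 28.9
eef_pos: [512.0, -202.3, 47.2]
orientation: [0.089, -0.07, 0.994, 0.006]
wrist_force: [0.6, 0.1, 0.4]
grip_width: 0.37
grip_force: 59.6
```

```bash
python3 - <<'E'
from rk import *
d=img('wrist','w14.png');p,R,s=cur();print(p,s['grip_width'],s['wrist_force'])
held(d)
nearfence(d,230,330,(250,380),(180,330))
go('T',[509.9,-202.2,44.3],FY,-10)
E
```

```text
[ 511.93291532 -202.35308587   47.19387598] 0.37032356041188896 [-0.2132602   0.26292006 -0.19858954]
col [(272, 38), (285, -46), (297, 34), (387, -43), (390, 38), (427, -50)]
row 320 [(242, -57), (256, 18), (269, -21), (275, 93), (355, -74), (361, 24), (375, -18)]
row 345 [(258, 29), (264, -49), (269, -15), (277, 96), (314, 12), (353, -71), (362, 19), (366, 89), (372, -34), (375, -25)]
row 370 [(265, 17), (270, -16), (275, 71), (356, -65), (360, 23), (365, -22)]
fence [301, 242, 29, 23, 599] [(-70.5, -53.7), (-70.5, -41.8), (-75.8, -47.8), (-64.8, -47.8)]
fence [274, 246, 15, 29, 256] [(-66.9, -64.9), (-66.9, -58.7), (-73.9, -61.5), (-59.9, -62.2)]
fence [342, 246, 16, 29, 170] [(-66.3, -36.8), (-66.3, -30.1), (-73.9, -34.7), (-59.8, -34.1)]
edges [(240, 181), (258, 36), (264, 52), (272, 117), (284, 143), (297, 121)]
T t [-0.002   0.0002 -0.0029] w [-0.   0.3  0. ]
```

Emit:
carry_out --targets '[{"tx":-0.002,"ty":0,"tz":-0.003,"wx":0,"wy":0.3,"wz":0,"grip":255},{"tx":-0.002,"ty":0,"tz":-0.005,"wx":0,"wy":0.3,"wz":0,"grip":255},{"tx":-0.002,"ty":0,"tz":-0.005,"wx":0,"wy":0.3,"wz":0,"grip":255},{"tx":-0.002,"ty":0,"tz":-0.005,"wx":0,"wy":0.3,"wz":0,"grip":255},{"tx":-0.002,"ty":0,"tz":-0.005,"wx":0,"wy":0.3,"wz":0,"grip":255},{"tx":-0.002,"ty":0,"tz":-0.005,"wx":0,"wy":0.3,"wz":0,"grip":255}]'

```text
time: 29.55
eef_pos: [509.3, -202.3, 41.2]
orientation: [0.086, -0.07, 0.994, 0.007]
wrist_force: [-1.0, -0.6, 4.4]
grip_width: 0.374
grip_force: 60.1
```

```bash
python3 - <<'E'
from rk import *
d=img('wrist','w15.png');p,R,s=cur();print(p,s['grip_width'],s['wrist_force'])
nearfence(d,230,330,(250,380),(180,330))
g=d['color'].astype(int).sum(2)/3;df=np.diff(g[:,296:304].mean(1));print([(i,int(df[i])) for i in range(265,310) if abs(df[i])>8 and abs(df[i])==np.abs(df[i-2:i+3]).max()])
h=p[2]-36.3+20
for v in(284.5,):print(h,lo(d,315,v,h),lo(d,315,v,h-1.5),lo(d,315,297.5,h+9))
E
```

```text
[ 509.35120132 -202.31727873   41.18980673] 0.37830411275920733 [-0.92780542 -1.00442034  4.57301131]
fence [300, 254, 30, 24, 640] [(-70.8, -53.5), (-70.8, -41.6), (-76.3, -47.8), (-65.0, -47.8)]
fence [272, 258, 15, 30, 271] [(-67.1, -64.8), (-67.1, -58.8), (-74.5, -61.5), (-60.1, -62.2)]
fence [342, 258, 16, 30, 187] [(-66.5, -36.7), (-66.5, -30.2), (-74.4, -34.7), (-60.0, -34.1)]
edges [(252, 181), (271, 33), (277, 97), (284, 26), (296, 100)]
[(271, -30), (277, 8), (297, 32)]
24.889806729614953 (-61.7, -47.6) (-60.7, -47.6) (-62.0, -47.6)
```

Emit:
carry_out --targets '[{"tx":0,"ty":0,"tz":0.002,"wx":0,"wy":0,"wz":0,"grip":255},{"tx":-0.0025,"ty":-0.0003,"tz":0.002,"wx":0,"wy":0,"wz":0,"grip":255},{"tx":-0.0025,"ty":-0.0003,"tz":0.002,"wx":0,"wy":0,"wz":0,"grip":255},{"tx":-0.0025,"ty":-0.0003,"tz":0,"wx":0,"wy":0,"wz":0,"grip":255},{"tx":-0.0025,"ty":-0.0003,"tz":-0.0015,"wx":0,"wy":0,"wz":0,"grip":255},{"tx":-0.0025,"ty":-0.0003,"tz":-0.0015,"wx":0,"wy":0,"wz":0,"grip":255},{"tx":-0.0025,"ty":-0.0003,"tz":-0.0015,"wx":0,"wy":0,"wz":0,"grip":255},{"tx":-0.0025,"ty":-0.0003,"tz":-0.0015,"wx":0,"wy":0,"wz":0,"grip":255}]'

```text
time: 30.4
eef_pos: [506.8, -202.5, 39.5]
orientation: [0.086, -0.07, 0.994, 0.007]
wrist_force: [-0.5, -0.4, 0.0]
grip_width: 0.375
grip_force: 59.6
```

```bash
python3 - <<'E'
from rk import *
d=img('wrist','w16.png');p,R,s=cur();print(p,s['grip_width'],s['wrist_force'],s['torque'])
nearfence(d,230,330,(250,380),(180,330))
h=p[2]-36.3+20
print(h,lo(d,315,284.5,h),lo(d,315,297.,h+9));held(d)
E
```

```text
[ 506.86672739 -202.52910718   39.50307786] 0.372006582348047 [ 0.27725227 -0.20810098  0.1846223 ] [-0.03846735  0.21293019 -0.03539691]
fence [300, 260, 29, 26, 671] [(-71.0, -53.3), (-71.0, -41.8), (-77.1, -47.7), (-64.8, -47.8)]
fence [272, 265, 14, 31, 271] [(-67.2, -64.6), (-67.2, -59.0), (-74.8, -61.5), (-59.8, -62.2)]
fence [341, 264, 16, 32, 188] [(-66.6, -36.9), (-66.6, -30.5), (-75.2, -34.8), (-59.8, -34.2)]
edges [(258, 196), (279, 32), (285, 62), (297, 119)]
23.20307786172073 (-64.3, -47.4) (-64.7, -47.4)
col [(278, -21), (297, 34), (331, -8), (387, -62), (405, 11), (410, 37), (427, -48)]
row 320 [(242, -57), (256, 18), (269, -21), (275, 93), (355, -74), (361, 23), (375, -18)]
row 345 [(258, 29), (264, -48), (269, -15), (277, 96), (314, 12), (353, -70), (362, 19), (366, 88), (372, -34), (375, -25)]
row 370 [(265, 17), (270, -16), (275, 68), (356, -64), (360, 23), (365, -22)]
```

Emit:
carry_out --targets '[{"tx":0.0003,"ty":0,"tz":-0.001,"wx":0,"wy":0,"wz":0,"grip":255},{"tx":0.0003,"ty":0,"tz":-0.002,"wx":0,"wy":0,"wz":0,"grip":255},{"tx":0.0003,"ty":0,"tz":-0.003,"wx":0,"wy":0,"wz":0,"grip":255},{"tx":0.0003,"ty":0,"tz":-0.0035,"wx":0,"wy":0,"wz":0,"grip":255},{"tx":0.0003,"ty":0,"tz":-0.0035,"wx":0,"wy":0,"wz":0,"grip":255},{"tx":0.0003,"ty":0,"tz":-0.0035,"wx":0,"wy":0,"wz":0,"grip":255},{"tx":0.0003,"ty":0,"tz":-0.0035,"wx":0,"wy":0,"wz":0,"grip":255}]'

```text
time: 31.15
eef_pos: [507.2, -202.5, 36.9]
orientation: [0.086, -0.07, 0.994, 0.007]
wrist_force: [-2.8, 0.6, 7.4]
grip_width: 0.376
grip_force: 60.4
```

Emit:
carry_out --targets '[{"tx":0,"ty":0,"tz":0.0,"wx":0,"wy":0,"wz":0,"grip":120},{"tx":0,"ty":0,"tz":0.0,"wx":0,"wy":0,"wz":0,"grip":80},{"tx":0,"ty":0,"tz":0.0,"wx":0,"wy":0,"wz":0,"grip":80},{"tx":0,"ty":0,"tz":0.0,"wx":0,"wy":0,"wz":0,"grip":80},{"tx":0,"ty":0,"tz":0.0,"wx":0,"wy":0,"wz":0,"grip":80},{"tx":-0.002,"ty":0,"tz":0.012,"wx":0,"wy":0,"wz":0,"grip":80},{"tx":-0.006,"ty":0,"tz":0.035,"wx":0,"wy":0,"wz":0,"grip":80},{"tx":-0.006,"ty":0,"tz":0.08,"wx":0,"wy":0,"wz":0,"grip":0},{"tx":-0.006,"ty":0,"tz":0.12,"wx":0,"wy":0,"wz":0,"grip":0},{"tx":-0.006,"ty":0,"tz":0.15,"wx":0,"wy":0,"wz":0,"grip":0},{"tx":-0.006,"ty":0,"tz":0.15,"wx":0,"wy":0,"wz":0,"grip":0},{"tx":-0.006,"ty":0,"tz":0.15,"wx":0,"wy":0,"wz":0,"grip":0}]'

```text
time: 32.35
eef_pos: [501.0, -202.6, 187.2]
orientation: [0.086, -0.07, 0.994, 0.006]
wrist_force: [-0.4, 0.1, 0.0]
grip_width: 1.001
grip_force: 0.0
```

```bash
python3 - <<'E'
from rk import *
d=img('wrist','w17.png');p,R,s=cur();print(p,s['wrist_force'])
for q in((-38,-48),(-38-26,-48),(-38+26,-48),(-38,-48-17),(-38,-48+17)):
    X=nestp(*q,29);print(q,[round(float(v)) for v in proj(d,X)])
g=d['color'].astype(int).sum(2)/3;u0,v0=[int(v) for v in proj(d,nestp(-38,-48,29))]
def E(a,o,lo_,hi): 
    df=np.diff(a);return [(i,int(df[i])) for i in range(lo_,hi) if abs(df[i])>12 and abs(df[i])==np.abs(df[i-2:i+3]).max()]
print('col',E(g[:,u0-6:u0+7].mean(1),0,v0-55,v0+55)); print('row',E(g[v0-8:v0-2].mean(0),0,u0-50,u0+50))
go('s2 k90',tcp('s2',90,-2),RY,35)
E
```

```text
[ 500.3401845  -202.33593954  185.9379369 ] [-0.79460294  0.32661153 -0.23857182]
(-38, -48) [314, 215]
(-64, -48) [313, 184]
(-12, -48) [314, 243]
(-38, -65) [292, 215]
(-38, -31) [335, 215]
col [(171, -56), (177, 18), (183, 37), (235, -17), (238, 15), (242, -45), (245, 60), (252, -85), (261, 20), (268, 53)]
row [(292, -20), (336, 16)]
s2 k90 t [ 0.0471  0.4627 -0.0648] w [ -0.5  44.9 -14.4]
```

Emit:
carry_out --targets '[{"tx":0.005,"ty":0.045,"tz":0.02,"wx":0,"wy":5,"wz":-1.6,"grip":0},{"tx":0.01,"ty":0.09,"tz":0.02,"wx":0,"wy":10,"wz":-3.2,"grip":0},{"tx":0.015,"ty":0.135,"tz":0.02,"wx":-0.1,"wy":15,"wz":-4.8,"grip":0},{"tx":0.02,"ty":0.18,"tz":0.02,"wx":-0.2,"wy":20,"wz":-6.4,"grip":0},{"tx":0.025,"ty":0.225,"tz":0.02,"wx":-0.2,"wy":25,"wz":-8,"grip":0},{"tx":0.03,"ty":0.27,"tz":0.02,"wx":-0.3,"wy":30,"wz":-9.6,"grip":0},{"tx":0.04,"ty":0.315,"tz":0.01,"wx":-0.4,"wy":35,"wz":-11.2,"grip":0},{"tx":0.047,"ty":0.36,"tz":0,"wx":-0.5,"wy":40,"wz":-12.8,"grip":0},{"tx":0.047,"ty":0.405,"tz":0,"wx":-0.5,"wy":45,"wz":-14.4,"grip":0},{"tx":0.047,"ty":0.44,"tz":-0.02,"wx":-0.5,"wy":45,"wz":-14.4,"grip":0},{"tx":0.047,"ty":0.4627,"tz":-0.05,"wx":-0.5,"wy":45,"wz":-14.4,"grip":0},{"tx":0.047,"ty":0.4627,"tz":-0.065,"wx":-0.5,"wy":45,"wz":-14.4,"grip":0},{"tx":0.047,"ty":0.4627,"tz":-0.065,"wx":-0.5,"wy":45,"wz":-14.4,"grip":0},{"tx":0.047,"ty":0.4627,"tz":-0.065,"wx":-0.5,"wy":45,"wz":-14.4,"grip":0},{"tx":0.047,"ty":0.4627,"tz":-0.065,"wx":-0.5,"wy":45,"wz":-14.4,"grip":0},{"tx":0.047,"ty":0.4627,"tz":-0.065,"wx":-0.5,"wy":45,"wz":-14.4,"grip":0}]'

```text
time: 34.0
eef_pos: [549.2, 259.1, 122.4]
orientation: [-0.299, 0.06, 0.952, 0.019]
wrist_force: [0.1, 0.1, 0.3]
grip_width: 0.998
grip_force: 0.0
```

```bash
cat >> rk.py <<'E'
def look(n,f):
    h=23;wd=23
    d=img('wrist',f);p,R,s=cur();print(p);S=starp(n)
    for k,X in(('star',S),('top',S+h*yb),('undertop',S+h*yb-9*zb),('L',S-wd*ey),('R',S+wd*ey)): print(k,[round(float(v),1) for v in proj(d,X)],end=' ')
    g=d['color'].astype(int).sum(2)/3;u0,v0=[int(v) for v in proj(d,S)]
    def E(a,l,h_): df=np.diff(a);return [(i,int(df[i])) for i in range(l,h_) if abs(df[i])>6 and abs(df[i])==np.abs(df[i-2:i+3]).max()]
    print('\ncolL',E(g[:,u0-22:u0-12].mean(1),v0-65,v0+60));print('colR',E(g[:,u0+12:u0+22].mean(1),v0-65,v0+60)); print('row',E(g[v0-22:v0-14].mean(0),u0-60,u0+60)); return d
E
python3 - <<'E'
from rk import *
look('s2','w18.png'); go('k12',tcp('s2',12,0),RY,35)
E
```

```text
[549.03612585 259.36663519 122.32505027]
star [314.3, 262.1] top [314.2, 229.0] undertop [314.2, 222.5] L [277.4, 262.1] R [351.2, 262.0] 
colL [(206, 24), (222, 10), (229, -19), (235, 10), (262, -10), (289, 20), (305, 17), (310, -29)]
colR [(206, 24), (222, 9), (229, -20), (235, 10), (266, -8), (289, 20), (305, 17), (310, -31)]
row [(261, -54), (275, -26), (351, 24), (366, 47)]
k12 t [-0.0474  0.0068 -0.0637] w [0.  0.1 0. ]
```

Emit:
carry_out --targets '[{"tx":-0.011,"ty":0.001,"tz":-0.016,"wx":0,"wy":0,"wz":0,"grip":0},{"tx":-0.022,"ty":0.003,"tz":-0.032,"wx":0,"wy":0,"wz":0,"grip":0},{"tx":-0.035,"ty":0.005,"tz":-0.048,"wx":0,"wy":0,"wz":0,"grip":0},{"tx":-0.0466,"ty":0.0063,"tz":-0.0625,"wx":0,"wy":0,"wz":0,"grip":0},{"tx":-0.0466,"ty":0.0063,"tz":-0.0625,"wx":0,"wy":0,"wz":0,"grip":0},{"tx":-0.0466,"ty":0.0063,"tz":-0.0625,"wx":0,"wy":0,"wz":0,"grip":0},{"tx":-0.0466,"ty":0.0063,"tz":-0.0625,"wx":0,"wy":0,"wz":0,"grip":0},{"tx":-0.0466,"ty":0.0063,"tz":-0.0625,"wx":0,"wy":0,"wz":0,"grip":0},{"tx":-0.0466,"ty":0.0063,"tz":-0.0625,"wx":0,"wy":0,"wz":0,"grip":0}]'

```text
time: 34.95
eef_pos: [502.3, 266.5, 59.0]
orientation: [-0.3, 0.06, 0.952, 0.019]
wrist_force: [0.0, 0.3, 0.4]
grip_width: 0.996
grip_force: 0.0
```

```bash
python3 - <<'E'
from rk import *
p,R,s=cur();print(p,s['wrist_force']); go('k12',tcp('s2',12,-.5),RY,35)
E
```

```text
[502.32427856 266.45540683  59.04931665] [0.03071841 0.26871344 0.43913003]
k12 t [-0.0004 -0.0004 -0.0008] w [ 0.   0.1 -0. ]
```

Emit:
carry_out --targets '[{"tx":-0.0003,"ty":-0.0008,"tz":-0.0005,"wx":0,"wy":0,"wz":0,"grip":80},{"tx":-0.0003,"ty":-0.0008,"tz":-0.0005,"wx":0,"wy":0,"wz":0,"grip":255},{"tx":-0.0003,"ty":-0.0008,"tz":-0.0005,"wx":0,"wy":0,"wz":0,"grip":255},{"tx":-0.0003,"ty":-0.0008,"tz":-0.0005,"wx":0,"wy":0,"wz":0,"grip":255},{"tx":-0.0003,"ty":-0.0008,"tz":-0.0005,"wx":0,"wy":0,"wz":0,"grip":255},{"tx":-0.0003,"ty":-0.0008,"tz":-0.0005,"wx":0,"wy":0,"wz":0,"grip":255},{"tx":-0.0056,"ty":-0.0001,"tz":0.0052,"wx":0,"wy":0,"wz":0,"grip":255},{"tx":-0.0112,"ty":0.0006,"tz":0.0108,"wx":0,"wy":0,"wz":0,"grip":255},{"tx":-0.0168,"ty":0.0013,"tz":0.0165,"wx":0,"wy":0,"wz":0,"grip":255},{"tx":-0.0225,"ty":0.002,"tz":0.0222,"wx":0,"wy":0,"wz":0,"grip":255},{"tx":-0.0281,"ty":0.0027,"tz":0.0278,"wx":0,"wy":0,"wz":0,"grip":255},{"tx":-0.0281,"ty":0.0027,"tz":0.06,"wx":0,"wy":0,"wz":0,"grip":255},{"tx":-0.0281,"ty":0.0027,"tz":0.1,"wx":0,"wy":0,"wz":0,"grip":255},{"tx":-0.0281,"ty":0.0027,"tz":0.14,"wx":0,"wy":0,"wz":0,"grip":255},{"tx":-0.0281,"ty":0.0027,"tz":0.17,"wx":0,"wy":0,"wz":0,"grip":255},{"tx":-0.0281,"ty":0.0027,"tz":0.17,"wx":0,"wy":0,"wz":0,"grip":255},{"tx":-0.0281,"ty":0.0027,"tz":0.17,"wx":0,"wy":0,"wz":0,"grip":255}]'

```text
time: 36.65
eef_pos: [472.7, 269.3, 229.0]
orientation: [-0.3, 0.059, 0.952, 0.019]
wrist_force: [0.8, 0.1, -1.1]
grip_width: 0.521
grip_force: 61.3
```

```bash
python3 - <<'E'
from rk import *
d=img('wrist','w19.png');p,R,s=cur();print(p,s['grip_width'],s['grip_force'])
held(d)
E
```

```text
[472.33237096 269.01061801 227.9334413 ] 0.5214618594394667 61.266374588012695
col [(278, -51), (290, -38), (304, 11), (325, 13), (336, 44), (345, 11), (357, -8), (385, 22), (389, -9), (399, 15), (426, -21)]
row 320 [(239, 29), (253, -34), (259, 26), (371, -26), (378, 36)]
row 345 [(245, -50), (250, -10), (262, 18), (303, 16), (314, 53), (339, -15), (369, -21), (380, 13), (385, 78)]
row 370 [(247, 11), (252, -12), (259, 94), (263, -59), (367, 77), (371, -88), (379, 23), (383, -17)]
```

Emit:
carry_out --targets '[{"tx":0.01,"ty":-0.04,"tz":0,"wx":0.1,"wy":-5,"wz":1.6,"grip":255},{"tx":0.02,"ty":-0.08,"tz":0,"wx":0.1,"wy":-10,"wz":3.2,"grip":255},{"tx":0.03,"ty":-0.12,"tz":0,"wx":0.2,"wy":-15,"wz":4.8,"grip":255},{"tx":0.04,"ty":-0.16,"tz":0,"wx":0.2,"wy":-20,"wz":6.4,"grip":255},{"tx":0.05,"ty":-0.2,"tz":0,"wx":0.2,"wy":-25,"wz":8,"grip":255},{"tx":0.06,"ty":-0.24,"tz":0,"wx":0.3,"wy":-30,"wz":9.6,"grip":255},{"tx":0.07,"ty":-0.28,"tz":0,"wx":0.3,"wy":-35,"wz":11.2,"grip":255},{"tx":0.08,"ty":-0.32,"tz":0,"wx":0.4,"wy":-40,"wz":12.8,"grip":255},{"tx":0.09,"ty":-0.36,"tz":0,"wx":0.4,"wy":-45.2,"wz":14.4,"grip":255},{"tx":0.1,"ty":-0.4,"tz":0,"wx":0.4,"wy":-45.2,"wz":14.4,"grip":255},{"tx":0.1074,"ty":-0.44,"tz":-0.02,"wx":0.4,"wy":-45.2,"wz":14.4,"grip":255},{"tx":0.1074,"ty":-0.461,"tz":-0.05,"wx":0.4,"wy":-45.2,"wz":14.4,"grip":255},{"tx":0.1074,"ty":-0.461,"tz":-0.09,"wx":0.4,"wy":-45.2,"wz":14.4,"grip":255},{"tx":0.1074,"ty":-0.461,"tz":-0.13,"wx":0.4,"wy":-45.2,"wz":14.4,"grip":255},{"tx":0.1074,"ty":-0.461,"tz":-0.16,"wx":0.4,"wy":-45.2,"wz":14.4,"grip":255},{"tx":0.1074,"ty":-0.461,"tz":-0.178,"wx":0.4,"wy":-45.2,"wz":14.4,"grip":255},{"tx":0.1074,"ty":-0.461,"tz":-0.181,"wx":0.4,"wy":-45.2,"wz":14.4,"grip":255},{"tx":0.1074,"ty":-0.461,"tz":-0.181,"wx":0.4,"wy":-45.2,"wz":14.4,"grip":255},{"tx":0.1074,"ty":-0.461,"tz":-0.181,"wx":0.4,"wy":-45.2,"wz":14.4,"grip":255},{"tx":0.1074,"ty":-0.461,"tz":-0.181,"wx":0.4,"wy":-45.2,"wz":14.4,"grip":255}]'

```text
time: 38.7
eef_pos: [581.4, -192.0, 48.7]
orientation: [0.088, -0.07, 0.994, 0.006]
wrist_force: [0.3, -0.2, -0.2]
grip_width: 0.523
grip_force: 61.3
```

```bash
cat >> rk.py <<'E'
def over(f,T,seat,rows):
    d=img('wrist',f);p,R,s=cur();print(p,s['grip_width'],s['wrist_force'])
    held(d);nearfence(d,230,330,(240,390),(180,330))
    h=p[2]-seat+20;print('under z',h,'near end',lo(d,315,rows[0],h),lo(d,315,rows[1],h+9));go('T',T,FY,-10)
E
python3 - <<'E'
from rk import *
over('w20.png',[579.7,-192.2,45.6],36.6,(290.5,304.5))
E
```

```text
[ 581.42041008 -192.01057645   48.75735842] 0.51956137933357 [-0.21072674  0.3110259  -0.27617968]
col [(274, 19), (282, 39), (291, -108), (305, 11), (326, -10), (336, 26), (340, -13), (356, -11), (385, 60), (427, -50)]
row 320 [(239, 18), (253, -22), (259, 28), (371, -27), (378, 24)]
row 345 [(245, -44), (250, -12), (262, 20), (302, 14), (314, 61), (338, -10), (369, -21), (380, 15), (385, 89)]
row 370 [(247, 16), (252, -16), (259, 92), (263, -56), (367, 61), (371, -85), (379, 30), (383, -22)]
fence [270, 215, 16, 16, 112] [(-13.1, -65.2), (-13.1, -58.9), (-16.7, -62.2), (-9.7, -62.6)]
fence [344, 215, 16, 16, 108] [(-13.0, -36.0), (-13.0, -29.7), (-16.7, -33.1), (-9.7, -32.8)]
fence [300, 230, 30, 5, 146] [(-9.3, -53.5), (-9.2, -41.5), (-10.1, -47.7), (-7.9, -47.8)]
fence [251, 252, 12, 31, 241] [(7.5, -74.6), (7.5, -69.5), (-0.0, -71.5), (15.5, -72.7)]
fence [268, 252, 94, 23, 2057] [(5.4, -67.3), (5.5, -27.8), (0.0, -47.6), (11.4, -47.7)]
fence [368, 252, 11, 31, 202] [(7.6, -25.1), (7.6, -20.4), (0.0, -23.5), (15.6, -22.3)]
edges [(234, 215), (250, 236), (269, 37), (274, 107), (282, 115), (291, 311), (305, 37), (326, 51)]
under z 32.157358420474665 near end (14.3, -47.5) (14.4, -47.5)
T t [-0.0017 -0.0002 -0.0032] w [0.  0.2 0.1]
```

Emit:
carry_out --targets '[{"tx":-0.0018,"ty":-0.0003,"tz":-0.003,"wx":0,"wy":0.2,"wz":0,"grip":255},{"tx":-0.0018,"ty":-0.0003,"tz":-0.006,"wx":0,"wy":0.2,"wz":0,"grip":255},{"tx":-0.0018,"ty":-0.0003,"tz":-0.0065,"wx":0,"wy":0.2,"wz":0,"grip":255},{"tx":-0.0018,"ty":-0.0003,"tz":-0.0065,"wx":0,"wy":0.2,"wz":0,"grip":255},{"tx":-0.0018,"ty":-0.0003,"tz":-0.0065,"wx":0,"wy":0.2,"wz":0,"grip":255},{"tx":-0.0018,"ty":-0.0003,"tz":-0.0065,"wx":0,"wy":0.2,"wz":0,"grip":255}]'

```text
time: 39.35
eef_pos: [579.1, -192.1, 41.0]
orientation: [0.086, -0.07, 0.994, 0.006]
wrist_force: [-0.3, -0.1, -1.2]
grip_width: 0.52
grip_force: 61.3
```

```bash
python3 - <<'E'
from rk import *
over('w21.png',[579.7,-192.2,45.6],36.6,(290.5,304.5))
E
```

```text
[ 579.05984575 -192.10114133   41.02662762] 0.5197276049038492 [ 0.71029176 -0.00211546 -0.85216578]
col [(284, 13), (291, -48), (305, 11), (326, -10), (336, 26), (340, -13), (356, -11), (385, 60), (427, -50)]
row 320 [(239, 19), (253, -23), (259, 28), (371, -27), (378, 24)]
row 345 [(245, -44), (250, -11), (262, 21), (302, 14), (314, 62), (338, -10), (369, -22), (380, 15), (385, 90)]
row 370 [(247, 16), (252, -17), (259, 31), (262, -18), (372, -28), (379, 31), (383, -22)]
fence [268, 229, 16, 17, 115] [(-13.0, -65.1), (-13.0, -59.0), (-16.8, -62.3), (-9.5, -62.7)]
fence [344, 229, 17, 16, 109] [(-13.0, -36.2), (-13.0, -29.7), (-16.7, -33.1), (-9.9, -32.7)]
fence [299, 245, 31, 5, 150] [(-9.1, -53.4), (-9.0, -41.5), (-9.9, -47.7), (-7.7, -47.7)]
fence [248, 265, 13, 34, 269] [(7.2, -74.6), (7.2, -69.3), (-0.9, -71.3), (15.8, -72.8)]
fence [266, 265, 97, 26, 2366] [(5.0, -67.1), (5.1, -27.9), (-0.9, -47.8), (11.8, -47.9)]
fence [369, 265, 12, 34, 229] [(7.3, -25.3), (7.4, -20.4), (-0.8, -23.6), (15.9, -22.3)]
edges [(235, 94), (244, 201), (249, 299), (263, 248), (284, 37), (291, 139), (305, 37), (326, 51)]
under z 24.42662761612418 near end (11.9, -47.3) (12.1, -47.3)
T t [ 0.0006 -0.0001  0.0046] w [-0.  -0.1  0.1]
```

Emit:
carry_out --targets '[{"tx":0.0004,"ty":-0.0003,"tz":-0.001,"wx":0,"wy":0,"wz":0,"grip":255},{"tx":0.0004,"ty":-0.0003,"tz":-0.002,"wx":0,"wy":0,"wz":0,"grip":255},{"tx":0.0004,"ty":-0.0003,"tz":-0.003,"wx":0,"wy":0,"wz":0,"grip":255},{"tx":0.0004,"ty":-0.0003,"tz":-0.004,"wx":0,"wy":0,"wz":0,"grip":255},{"tx":0.0004,"ty":-0.0003,"tz":-0.0048,"wx":0,"wy":0,"wz":0,"grip":255},{"tx":0.0004,"ty":-0.0003,"tz":-0.0048,"wx":0,"wy":0,"wz":0,"grip":255},{"tx":0.0004,"ty":-0.0003,"tz":-0.0048,"wx":0,"wy":0,"wz":0,"grip":255}]'

```text
time: 40.1
eef_pos: [579.4, -192.4, 36.4]
orientation: [0.086, -0.07, 0.994, 0.006]
wrist_force: [-0.6, 0.4, 2.3]
grip_width: 0.523
grip_force: 61.6
```

Emit:
carry_out --targets '[{"tx":0,"ty":0,"tz":-0.0006,"wx":0,"wy":0,"wz":0,"grip":255},{"tx":0,"ty":0,"tz":-0.0006,"wx":0,"wy":0,"wz":0,"grip":255},{"tx":0,"ty":0,"tz":0.0,"wx":0,"wy":0,"wz":0,"grip":85},{"tx":0,"ty":0,"tz":0.0,"wx":0,"wy":0,"wz":0,"grip":70},{"tx":0,"ty":0,"tz":0.0,"wx":0,"wy":0,"wz":0,"grip":70},{"tx":0,"ty":0,"tz":0.0,"wx":0,"wy":0,"wz":0,"grip":70},{"tx":0,"ty":0,"tz":0.0,"wx":0,"wy":0,"wz":0,"grip":70},{"tx":-0.002,"ty":0,"tz":0.012,"wx":0,"wy":0,"wz":0,"grip":70},{"tx":-0.006,"ty":0,"tz":0.035,"wx":0,"wy":0,"wz":0,"grip":70},{"tx":-0.006,"ty":0,"tz":0.08,"wx":0,"wy":0,"wz":0,"grip":0},{"tx":-0.006,"ty":0,"tz":0.12,"wx":0,"wy":0,"wz":0,"grip":0},{"tx":-0.006,"ty":0,"tz":0.15,"wx":0,"wy":0,"wz":0,"grip":0},{"tx":-0.006,"ty":0,"tz":0.15,"wx":0,"wy":0,"wz":0,"grip":0},{"tx":-0.006,"ty":0,"tz":0.15,"wx":0,"wy":0,"wz":0,"grip":0}]'

```text
time: 41.5
eef_pos: [573.3, -192.5, 187.5]
orientation: [0.086, -0.07, 0.994, 0.006]
wrist_force: [-0.0, 0.4, -0.6]
grip_width: 0.999
grip_force: 0.0
```

```bash
cat >> rk.py <<'E'
def seated(f,c,hx,hy,z):
    d=img('wrist',f);p,R,s=cur();print(p,s['wrist_force'])
    P=lambda x,y:[float(round(v,1)) for v in proj(d,nestp(x,y,z))]
    print('expect ends',P(c[0]-hx,c[1])[1],P(c[0]+hx,c[1])[1],'sides',P(c[0],c[1]-hy)[0],P(c[0],c[1]+hy)[0])
    g=d['color'].astype(int).sum(2)/3;u0,v0=[int(v) for v in P(*c)]
    def E(a,l,h_): df=np.diff(a);return [(i,int(df[i])) for i in range(l,h_) if abs(df[i])>10 and abs(df[i])==np.abs(df[i-2:i+3]).max()]
    print('col',E(g[:,u0-18:u0-8].mean(1),v0-55,v0+55)); print('row',E(g[v0-12:v0-6].mean(0),u0-55,u0+55))
E
python3 - <<'E'
from rk import *
seated('w22.png',(35,-48),23,23,29)
go('s1 k90',tcp('s1',90,-.5),RY,35)
E
```

```text
[ 572.63097852 -192.25350276  186.06494448] [ 1.45580413  0.82986903 -0.23017905]
expect ends 187.5 239.9 sides 285.4 342.5
col [(174, -69), (181, 19), (184, -36), (187, 21), (242, 70)]
row [(285, -67), (314, 26), (320, 23), (343, 76)]
s1 k90 t [-0.0818  0.4598 -0.0639] w [ -0.4  44.9 -14.4]
```

Emit:
carry_out --targets '[{"tx":-0.005,"ty":0.045,"tz":0.02,"wx":0,"wy":5,"wz":-1.6,"grip":0},{"tx":-0.015,"ty":0.09,"tz":0.02,"wx":0,"wy":10,"wz":-3.2,"grip":0},{"tx":-0.025,"ty":0.135,"tz":0.02,"wx":-0.1,"wy":15,"wz":-4.8,"grip":0},{"tx":-0.035,"ty":0.18,"tz":0.02,"wx":-0.2,"wy":20,"wz":-6.4,"grip":0},{"tx":-0.045,"ty":0.225,"tz":0.02,"wx":-0.2,"wy":25,"wz":-8,"grip":0},{"tx":-0.055,"ty":0.27,"tz":0.02,"wx":-0.3,"wy":30,"wz":-9.6,"grip":0},{"tx":-0.065,"ty":0.315,"tz":0.01,"wx":-0.3,"wy":35,"wz":-11.2,"grip":0},{"tx":-0.075,"ty":0.36,"tz":0,"wx":-0.4,"wy":40,"wz":-12.8,"grip":0},{"tx":-0.082,"ty":0.405,"tz":0,"wx":-0.4,"wy":45,"wz":-14.4,"grip":0},{"tx":-0.082,"ty":0.44,"tz":-0.02,"wx":-0.4,"wy":45,"wz":-14.4,"grip":0},{"tx":-0.082,"ty":0.46,"tz":-0.05,"wx":-0.4,"wy":45,"wz":-14.4,"grip":0},{"tx":-0.082,"ty":0.46,"tz":-0.064,"wx":-0.4,"wy":45,"wz":-14.4,"grip":0},{"tx":-0.082,"ty":0.46,"tz":-0.064,"wx":-0.4,"wy":45,"wz":-14.4,"grip":0},{"tx":-0.082,"ty":0.46,"tz":-0.064,"wx":-0.4,"wy":45,"wz":-14.4,"grip":0},{"tx":-0.082,"ty":0.46,"tz":-0.064,"wx":-0.4,"wy":45,"wz":-14.4,"grip":0},{"tx":-0.082,"ty":0.46,"tz":-0.064,"wx":-0.4,"wy":45,"wz":-14.4,"grip":0}]'

```text
time: 43.15
eef_pos: [492.5, 266.6, 123.5]
orientation: [-0.299, 0.06, 0.952, 0.019]
wrist_force: [-0.1, 0.2, -0.6]
grip_width: 1.0
grip_force: 0.0
```

```bash
python3 - <<'E'
from rk import *
look('s1','w23.png'); go('k12',tcp('s1',12,-.5),RY,35)
E
```

```text
[492.28399046 266.86745188 123.36756638]
star [313.7, 264.5] top [313.6, 231.6] undertop [313.6, 225.0] L [276.9, 264.5] R [350.5, 264.4] 
colL [(227, -59), (232, -28), (238, 10), (263, 11), (289, 21), (307, 26), (312, -27)]
colR [(227, -60), (232, -28), (238, 10), (268, -9), (289, 20), (307, 26), (314, 29)]
row [(261, -58), (275, -21), (350, 27), (365, 57)]
k12 t [-0.0459  0.0063 -0.0651] w [-0.   0.1  0. ]
```

Emit:
carry_out --targets '[{"tx":-0.011,"ty":0.001,"tz":-0.016,"wx":0,"wy":0,"wz":0,"grip":0},{"tx":-0.022,"ty":0.003,"tz":-0.032,"wx":0,"wy":0,"wz":0,"grip":0},{"tx":-0.035,"ty":0.005,"tz":-0.05,"wx":0,"wy":0,"wz":0,"grip":0},{"tx":-0.0457,"ty":0.0058,"tz":-0.0642,"wx":0,"wy":0,"wz":0,"grip":0},{"tx":-0.0457,"ty":0.0058,"tz":-0.0642,"wx":0,"wy":0,"wz":0,"grip":0},{"tx":-0.0457,"ty":0.0058,"tz":-0.0642,"wx":0,"wy":0,"wz":0,"grip":0},{"tx":-0.0457,"ty":0.0058,"tz":-0.0642,"wx":0,"wy":0,"wz":0,"grip":0},{"tx":-0.0457,"ty":0.0058,"tz":-0.0642,"wx":0,"wy":0,"wz":0,"grip":0},{"tx":-0.0457,"ty":0.0058,"tz":-0.0642,"wx":0,"wy":0,"wz":0,"grip":0}]'

```text
time: 44.1
eef_pos: [446.5, 273.4, 58.5]
orientation: [-0.3, 0.06, 0.952, 0.019]
wrist_force: [-0.1, -0.4, -0.0]
grip_width: 1.001
grip_force: 0.0
```

```bash
python3 - <<'E'
from rk import *
p,R,s=cur();print(p,s['wrist_force']); go('k12',tcp('s1',12,-.5),RY,35)
E
```

```text
[446.52284663 273.41402517  58.54037872] [-0.12285628 -0.42901066 -0.00269796]
k12 t [-0.0001 -0.0003 -0.0002] w [-0.   0.1 -0. ]
```

Emit:
carry_out --targets '[{"tx":0,"ty":-0.0007,"tz":0,"wx":0,"wy":0,"wz":0,"grip":80},{"tx":0,"ty":-0.0007,"tz":0,"wx":0,"wy":0,"wz":0,"grip":255},{"tx":0,"ty":-0.0007,"tz":0,"wx":0,"wy":0,"wz":0,"grip":255},{"tx":0,"ty":-0.0007,"tz":0,"wx":0,"wy":0,"wz":0,"grip":255},{"tx":0,"ty":-0.0007,"tz":0,"wx":0,"wy":0,"wz":0,"grip":255},{"tx":0,"ty":-0.0007,"tz":0,"wx":0,"wy":0,"wz":0,"grip":255},{"tx":-0.0053,"ty":0,"tz":0.0057,"wx":0,"wy":0,"wz":0,"grip":255},{"tx":-0.0109,"ty":0.0007,"tz":0.0113,"wx":0,"wy":0,"wz":0,"grip":255},{"tx":-0.0165,"ty":0.0014,"tz":0.017,"wx":0,"wy":0,"wz":0,"grip":255},{"tx":-0.0222,"ty":0.0021,"tz":0.0227,"wx":0,"wy":0,"wz":0,"grip":255},{"tx":-0.0278,"ty":0.0028,"tz":0.0283,"wx":0,"wy":0,"wz":0,"grip":255},{"tx":-0.0278,"ty":0.0028,"tz":0.06,"wx":0,"wy":0,"wz":0,"grip":255},{"tx":-0.0278,"ty":0.0028,"tz":0.1,"wx":0,"wy":0,"wz":0,"grip":255},{"tx":-0.0278,"ty":0.0028,"tz":0.14,"wx":0,"wy":0,"wz":0,"grip":255},{"tx":-0.0278,"ty":0.0028,"tz":0.17,"wx":0,"wy":0,"wz":0,"grip":255},{"tx":-0.0278,"ty":0.0028,"tz":0.17,"wx":0,"wy":0,"wz":0,"grip":255},{"tx":-0.0278,"ty":0.0028,"tz":0.17,"wx":0,"wy":0,"wz":0,"grip":255}]'

```text
time: 45.8
eef_pos: [417.0, 276.3, 228.4]
orientation: [-0.3, 0.059, 0.952, 0.019]
wrist_force: [-0.2, -0.1, -1.2]
grip_width: 0.525
grip_force: 61.3
```

```bash
python3 - <<'E'
from rk import *
d=img('wrist','w24.png');p,R,s=cur();print(p,s['grip_width'],s['grip_force'],s['joints'].round(2))
held(d); go('x',p,FY,-10)
E
```

```text
[416.78717842 275.94385565 227.52780793] 0.5239170671395881 61.27001166343689 [-0.37  0.67 -0.14  1.57 -0.26  1.42  1.05]
col [(291, -82), (304, 11), (326, -13), (336, 35), (340, -12), (385, 28), (389, -9), (399, 17), (412, -8), (427, -23)]
row 320 [(239, 30), (253, -35), (259, 25), (371, -29), (378, 37)]
row 345 [(245, -52), (250, -10), (262, 21), (302, 13), (314, 61), (339, -14), (369, -20), (380, 14), (385, 80)]
row 370 [(247, 11), (252, -12), (259, 97), (263, -61), (367, 94), (371, -90), (379, 24), (383, -17)]
x t [0. 0. 0.] w [  0.5 -45.2  14.4]
```

Emit:
carry_out --targets '[{"tx":0.01,"ty":-0.035,"tz":0,"wx":0.1,"wy":-5,"wz":1.6,"grip":255},{"tx":0.02,"ty":-0.07,"tz":0,"wx":0.1,"wy":-10,"wz":3.2,"grip":255},{"tx":0.03,"ty":-0.105,"tz":0,"wx":0.2,"wy":-15,"wz":4.8,"grip":255},{"tx":0.04,"ty":-0.14,"tz":0,"wx":0.2,"wy":-20,"wz":6.4,"grip":255},{"tx":0.05,"ty":-0.175,"tz":0,"wx":0.3,"wy":-25,"wz":8,"grip":255},{"tx":0.06,"ty":-0.21,"tz":0,"wx":0.3,"wy":-30,"wz":9.6,"grip":255},{"tx":0.07,"ty":-0.245,"tz":0,"wx":0.4,"wy":-35,"wz":11.2,"grip":255},{"tx":0.078,"ty":-0.28,"tz":0,"wx":0.4,"wy":-40,"wz":12.8,"grip":255},{"tx":0.078,"ty":-0.315,"tz":0,"wx":0.5,"wy":-45,"wz":14.4,"grip":255},{"tx":0.078,"ty":-0.35,"tz":0,"wx":0.5,"wy":-45,"wz":14.4,"grip":255},{"tx":0.078,"ty":-0.383,"tz":-0.02,"wx":0.5,"wy":-45,"wz":14.4,"grip":255},{"tx":0.078,"ty":-0.383,"tz":-0.05,"wx":0.5,"wy":-45,"wz":14.4,"grip":255},{"tx":0.078,"ty":-0.383,"tz":-0.09,"wx":0.5,"wy":-45,"wz":14.4,"grip":255},{"tx":0.078,"ty":-0.383,"tz":-0.13,"wx":0.5,"wy":-45,"wz":14.4,"grip":255},{"tx":0.078,"ty":-0.383,"tz":-0.16,"wx":0.5,"wy":-45,"wz":14.4,"grip":255},{"tx":0.078,"ty":-0.383,"tz":-0.18,"wx":0.5,"wy":-45,"wz":14.4,"grip":255},{"tx":0.078,"ty":-0.383,"tz":-0.183,"wx":0.5,"wy":-45,"wz":14.4,"grip":255},{"tx":0.078,"ty":-0.383,"tz":-0.183,"wx":0.5,"wy":-45,"wz":14.4,"grip":255},{"tx":0.078,"ty":-0.383,"tz":-0.183,"wx":0.5,"wy":-45,"wz":14.4,"grip":255},{"tx":0.078,"ty":-0.383,"tz":-0.183,"wx":0.5,"wy":-45,"wz":14.4,"grip":255}]'

```text
time: 47.85
eef_pos: [496.1, -106.9, 45.9]
orientation: [0.086, -0.07, 0.994, 0.007]
wrist_force: [-0.2, 0.6, 0.4]
grip_width: 0.522
grip_force: 61.4
```

```bash
python3 - <<'E'
from rk import *
over('w25.png',[496.5,-107.2,42],36.4,(290.5,304.5))
E
```

```text
[ 496.20306021 -106.92740715   46.01349877] 0.521724263546419 [ 0.37937215 -0.10825338  0.2344364 ]
col [(276, 13), (282, 15), (291, -94), (305, 10), (326, -9), (335, 21), (340, -8), (345, 8), (356, -11), (385, 14), (395, -8), (407, 13), (427, -38)]
row 320 [(239, 18), (253, -21), (259, 24), (371, -27), (378, 23)]
row 345 [(245, -42), (250, -11), (262, 21), (302, 13), (314, 63), (369, -18), (380, 16), (385, 86)]
row 370 [(247, 15), (252, -15), (259, 79), (263, -44), (367, 56), (371, -86), (379, 28), (383, -22)]
fence [250, 259, 12, 32, 241] [(-62.9, 21.5), (-62.9, 26.6), (-70.9, 24.4), (-54.8, 23.1)]
fence [267, 259, 94, 24, 2164] [(-65.2, 28.8), (-65.1, 68.0), (-70.8, 48.2), (-58.9, 48.2)]
fence [368, 259, 10, 32, 200] [(-62.9, 71.0), (-62.9, 75.2), (-70.8, 72.4), (-54.7, 73.7)]
edges [(257, 228), (276, 39), (282, 58), (291, 284), (305, 32), (326, 49)]
under z 29.61349876913428 near end (-58.4, 48.8) (-58.2, 48.8)
T t [ 0.0003 -0.0003 -0.004 ] w [-0.1 -0.1  0. ]
```

Emit:
carry_out --targets '[{"tx":0.0006,"ty":-0.0005,"tz":-0.002,"wx":0,"wy":0,"wz":0,"grip":255},{"tx":0.0006,"ty":-0.0005,"tz":-0.0038,"wx":0,"wy":0,"wz":0,"grip":255},{"tx":0.0006,"ty":-0.0005,"tz":-0.0045,"wx":0,"wy":0,"wz":0,"grip":255},{"tx":0.0006,"ty":-0.0005,"tz":-0.0045,"wx":0,"wy":0,"wz":0,"grip":255},{"tx":0.0006,"ty":-0.0005,"tz":-0.0045,"wx":0,"wy":0,"wz":0,"grip":255},{"tx":0.0006,"ty":-0.0005,"tz":-0.0045,"wx":0,"wy":0,"wz":0,"grip":255}]'

```text
time: 48.5
eef_pos: [496.5, -107.3, 40.5]
orientation: [0.086, -0.07, 0.994, 0.007]
wrist_force: [0.3, -0.1, -0.1]
grip_width: 0.524
grip_force: 61.4
```

```bash
python3 - <<'E'
from rk import *
over('w26.png',[496.5,-107.2,42],36.4,(290.5,304.5))
E
```

```text
[ 496.52767185 -107.3093198    40.50751896] 0.5198362724798878 [-0.33890833 -0.56945749  0.21429418]
col [(283, 13), (291, -46), (304, 10), (326, -9), (335, 21), (340, -8), (345, 8), (356, -11), (385, 35), (403, -8), (416, 12), (427, -38)]
row 320 [(239, 18), (253, -21), (259, 24), (371, -27), (378, 23)]
row 345 [(245, -42), (250, -12), (262, 21), (302, 13), (314, 62), (369, -19), (380, 14), (385, 85)]
row 370 [(247, 15), (252, -15), (259, 30), (262, -15), (368, 11), (371, -33), (379, 29), (383, -21)]
fence [249, 265, 12, 33, 261] [(-63.1, 21.6), (-63.1, 26.5), (-71.1, 24.5), (-54.9, 23.1)]
fence [266, 264, 98, 26, 2362] [(-65.3, 28.6), (-65.2, 68.1), (-71.5, 48.4), (-58.9, 48.4)]
fence [371, 264, 11, 34, 212] [(-63.1, 71.0), (-63.0, 75.5), (-71.4, 72.4), (-54.7, 73.7)]
edges [(263, 189), (283, 38), (291, 141), (305, 32), (326, 50)]
under z 24.107518964229598 near end (-58.0, 48.3) (-57.8, 48.3)
T t [-0.      0.0001  0.0015] w [-0.1 -0.2  0. ]
```

Aligned, with no contact force. I'll lower it and release.

Emit:
carry_out --targets '[{"tx":0,"ty":0,"tz":-0.001,"wx":0,"wy":0,"wz":0,"grip":255},{"tx":0,"ty":0,"tz":-0.002,"wx":0,"wy":0,"wz":0,"grip":255},{"tx":0,"ty":0,"tz":-0.003,"wx":0,"wy":0,"wz":0,"grip":255},{"tx":0,"ty":0,"tz":-0.004,"wx":0,"wy":0,"wz":0,"grip":255},{"tx":0,"ty":0,"tz":-0.0046,"wx":0,"wy":0,"wz":0,"grip":255},{"tx":0,"ty":0,"tz":-0.0046,"wx":0,"wy":0,"wz":0,"grip":255},{"tx":0,"ty":0,"tz":-0.0046,"wx":0,"wy":0,"wz":0,"grip":255}]'

```text
time: 49.25
eef_pos: [496.5, -107.3, 36.5]
orientation: [0.086, -0.07, 0.994, 0.007]
wrist_force: [-1.7, 0.2, 5.4]
grip_width: 0.521
grip_force: 61.9
```

Emit:
carry_out --targets '[{"tx":0,"ty":0,"tz":0.0,"wx":0,"wy":0,"wz":0,"grip":85},{"tx":0,"ty":0,"tz":0.0,"wx":0,"wy":0,"wz":0,"grip":70},{"tx":0,"ty":0,"tz":0.0,"wx":0,"wy":0,"wz":0,"grip":70},{"tx":0,"ty":0,"tz":0.0,"wx":0,"wy":0,"wz":0,"grip":70},{"tx":0,"ty":0,"tz":0.0,"wx":0,"wy":0,"wz":0,"grip":70},{"tx":-0.002,"ty":0,"tz":0.012,"wx":0,"wy":0,"wz":0,"grip":70},{"tx":-0.006,"ty":0,"tz":0.035,"wx":0,"wy":0,"wz":0,"grip":70},{"tx":0.01,"ty":-0.02,"tz":0.08,"wx":0,"wy":0,"wz":0,"grip":0},{"tx":0.03,"ty":-0.04,"tz":0.12,"wx":0,"wy":3,"wz":0,"grip":0},{"tx":0.05,"ty":-0.04,"tz":0.16,"wx":-0.7,"wy":7,"wz":0,"grip":0},{"tx":0.05,"ty":-0.04,"tz":0.19,"wx":-1.4,"wy":9.9,"wz":0,"grip":0},{"tx":0.05,"ty":-0.04,"tz":0.19,"wx":-1.4,"wy":9.9,"wz":0,"grip":0},{"tx":0.05,"ty":-0.04,"tz":0.19,"wx":-1.4,"wy":9.9,"wz":0,"grip":0}]'

```text
time: 50.55
eef_pos: [546.2, -147.0, 226.7]
orientation: [-0.001, -0.071, 0.998, 0.001]
wrist_force: [-0.8, -0.5, -0.4]
grip_width: 0.998
grip_force: 0.0
```

```bash
python3 - <<'E'
from rk import *
d=img('wrist','w27.png');p,R,s=cur();print(p)
t=img('top','t2.png');sd=img('side','s2.png')
rect(t,red(t['color']),28,(540,150,640,300),'rib',3)
a=d['color'][60:330,150:480,::-1]
b=sd['color'][140:260,320:460,::-1];b=cv2.convertScaleAbs(cv2.resize(b,(315,270),interpolation=2),alpha=1.7)
c=cv2.convertScaleAbs(cv2.resize(t['color'][150:310,360:640,::-1],(645,369),interpolation=2),alpha=1.7)
o=np.zeros((600,660,3),np.uint8);o[:270,:330]=a;o[:270,335:650]=b;o[272:600,:645]=c[:328]
cv2.imwrite('pics/f1.png',o)
E
```

```text
[ 545.0986257  -147.11172263  225.44953385]
rib [[577.0, 176.0], [577.0, 176.0], [577.0, 176.0], [577.0, 176.0]] ctr [ 672.6 -414. ] edges [0. 0. 0. 0.] ang [0. 0. 0. 0.]
```

View pics/f1.png

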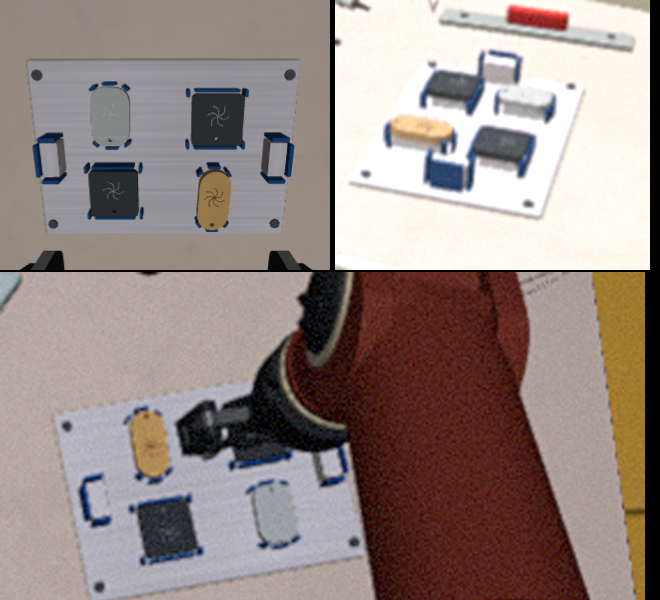

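The composite shows all four blanks down in their nests, star side up. The bar lies clear at the right, at about (540,18) in the side crop. I'll fetch the bar now.

```bash
python3 - <<'E'
from rk import *
d=ld('s2');rect(d,red(d['color']),20,(380,130,480,200),'rib',3)
p,R,s=cur();print(p,s['joints'].round(2));go('tgt',[569,-396,226],FY,0)
E
```

```text
rib [[397.0, 149.0], [398.0, 143.0], [422.0, 146.0], [421.0, 153.0]] ctr [ 568.  -394.3] edges [40.5 64.7 39.8 62.9] ang [ -73.4 -171.5  104.2    8.9]
[ 544.67540318 -147.31171185  224.56322599] [ 0.26  0.52 -0.05  1.71  0.03  0.92  1.91]
tgt t [ 0.0243 -0.2487  0.0014] w [-0.2 -0.4  0.1]
```

Emit:
carry_out --targets '[{"tx":0.004,"ty":-0.04,"tz":0,"wx":0,"wy":0,"wz":0,"grip":0},{"tx":0.008,"ty":-0.08,"tz":0,"wx":0,"wy":0,"wz":0,"grip":0},{"tx":0.012,"ty":-0.12,"tz":0,"wx":0,"wy":0,"wz":0,"grip":0},{"tx":0.016,"ty":-0.16,"tz":0,"wx":0,"wy":0,"wz":0,"grip":0},{"tx":0.02,"ty":-0.2,"tz":0,"wx":0,"wy":0,"wz":0,"grip":0},{"tx":0.024,"ty":-0.248,"tz":0,"wx":0,"wy":0,"wz":0,"grip":0},{"tx":0.024,"ty":-0.248,"tz":-0.03,"wx":0,"wy":0,"wz":0,"grip":0},{"tx":0.024,"ty":-0.248,"tz":-0.06,"wx":0,"wy":0,"wz":0,"grip":0},{"tx":0.024,"ty":-0.248,"tz":-0.06,"wx":0,"wy":0,"wz":0,"grip":0},{"tx":0.024,"ty":-0.248,"tz":-0.06,"wx":0,"wy":0,"wz":0,"grip":0},{"tx":0.024,"ty":-0.248,"tz":-0.06,"wx":0,"wy":0,"wz":0,"grip":0}]'

```text
time: 51.8
eef_pos: [571.3, -395.5, 167.5]
orientation: [-0.0, -0.07, 0.998, 0.0]
wrist_force: [0.3, -0.2, 0.2]
grip_width: 0.999
grip_force: 0.0
```

```bash
python3 - <<'E'
from rk import *
d=img('wrist','w28.png');p,R,s=cur();print(p,s['joints'].round(2),R.as_matrix()[:,1].round(3))
rect(d,red(d['color']),28,(0,0,640,480),'rib',3)
c=d['color'].astype(int);gy=(np.abs(c[...,0]-c[...,2])<12)&(c.sum(2)>200)
print(c[200,310],)
E
```

```text
[ 571.49501417 -395.55797559  167.91908432] [ 0.59  0.77 -0.04  1.38  0.03  1.    2.26] [-0.141  0.99   0.   ]
rib [[303.0, 187.0], [320.0, 187.0], [320.0, 275.0], [303.0, 275.0]] ctr [ 567.3 -397. ] edges [12.4 70.  13.5 70. ] ang [  98.     8.3  -82.  -172.6]
[155   5   0]
```

Emit:
carry_out --targets '[{"tx":-0.004,"ty":-0.002,"tz":-0.04,"wx":0,"wy":0,"wz":0,"grip":0},{"tx":-0.004,"ty":-0.002,"tz":-0.08,"wx":0,"wy":0,"wz":0,"grip":0},{"tx":-0.004,"ty":-0.002,"tz":-0.11,"wx":0,"wy":0,"wz":0,"grip":0},{"tx":-0.004,"ty":-0.002,"tz":-0.128,"wx":0,"wy":0,"wz":0,"grip":0},{"tx":-0.004,"ty":-0.002,"tz":-0.128,"wx":0,"wy":0,"wz":0,"grip":0},{"tx":-0.004,"ty":-0.002,"tz":-0.128,"wx":0,"wy":0,"wz":0,"grip":0},{"tx":-0.004,"ty":-0.002,"tz":-0.128,"wx":0,"wy":0,"wz":0,"grip":255},{"tx":-0.004,"ty":-0.002,"tz":-0.128,"wx":0,"wy":0,"wz":0,"grip":255},{"tx":-0.004,"ty":-0.002,"tz":-0.128,"wx":0,"wy":0,"wz":0,"grip":255},{"tx":-0.004,"ty":-0.002,"tz":-0.128,"wx":0,"wy":0,"wz":0,"grip":255},{"tx":-0.004,"ty":-0.002,"tz":-0.128,"wx":0,"wy":0,"wz":0,"grip":255},{"tx":-0.004,"ty":-0.002,"tz":-0.128,"wx":0,"wy":0,"wz":0,"grip":255},{"tx":-0.004,"ty":-0.002,"tz":-0.128,"wx":0,"wy":0,"wz":0,"grip":255},{"tx":-0.004,"ty":-0.002,"tz":-0.128,"wx":0,"wy":0,"wz":0,"grip":255}]'

```text
time: 53.25
eef_pos: [566.8, -397.7, 38.5]
orientation: [-0.001, -0.07, 0.998, 0.001]
wrist_force: [-1.0, 0.2, 4.2]
grip_width: 0.141
grip_force: 63.1
```

```bash
python3 - <<'E'
from rk import *
d=img('wrist','w29.png');p,R,s=cur();print(p,s['grip_width'],s['wrist_force'])
m=red(d['color']);r=np.argwhere(m);print(r.min(0),r.max(0))
g=d['color'].astype(int).sum(2)/3;a=g[:,305:325].mean(1);df=np.diff(a);print([(i,int(df[i])) for i in range(60,470) if abs(df[i])>12 and abs(df[i])==np.abs(df[i-2:i+3]).max()])
E
```

```text
[ 566.77072396 -397.66138739   38.54345555] 0.14531909982304766 [-0.8076752   1.46809479  4.12483075]
[247 299] [401 333]
[(112, -15), (136, 16), (245, -52), (400, 29), (429, -44)]
```

Emit:
carry_out --targets '[{"tx":0,"ty":0,"tz":0.03,"wx":0,"wy":0,"wz":0,"grip":255},{"tx":0,"ty":0,"tz":0.07,"wx":0,"wy":0,"wz":0,"grip":255},{"tx":0,"ty":0,"tz":0.11,"wx":0,"wy":0,"wz":0,"grip":255},{"tx":0,"ty":0.02,"tz":0.11,"wx":0,"wy":0,"wz":-7,"grip":255},{"tx":0,"ty":0.04,"tz":0.11,"wx":0,"wy":0,"wz":-14,"grip":255},{"tx":0,"ty":0.06,"tz":0.11,"wx":0,"wy":0,"wz":-21,"grip":255},{"tx":0,"ty":0.08,"tz":0.11,"wx":0,"wy":0,"wz":-28,"grip":255},{"tx":-0.005,"ty":0.1,"tz":0.11,"wx":0,"wy":0,"wz":-35,"grip":255},{"tx":-0.01,"ty":0.12,"tz":0.11,"wx":0,"wy":0,"wz":-42,"grip":255},{"tx":-0.015,"ty":0.14,"tz":0.11,"wx":0,"wy":0,"wz":-49,"grip":255},{"tx":-0.02,"ty":0.16,"tz":0.11,"wx":0,"wy":0,"wz":-56,"grip":255},{"tx":-0.02,"ty":0.18,"tz":0.11,"wx":0,"wy":0,"wz":-63,"grip":255},{"tx":-0.02,"ty":0.2,"tz":0.11,"wx":0,"wy":0,"wz":-70,"grip":255},{"tx":-0.02,"ty":0.22,"tz":0.11,"wx":0,"wy":0,"wz":-77,"grip":255},{"tx":-0.02,"ty":0.24,"tz":0.11,"wx":0,"wy":0,"wz":-84,"grip":255},{"tx":-0.02,"ty":0.25,"tz":0.1,"wx":0,"wy":0,"wz":-90,"grip":255},{"tx":-0.02,"ty":0.25,"tz":0.08,"wx":0,"wy":0,"wz":-90,"grip":255},{"tx":-0.02,"ty":0.25,"tz":0.06,"wx":0,"wy":0,"wz":-90,"grip":255},{"tx":-0.02,"ty":0.25,"tz":0.05,"wx":0,"wy":0,"wz":-90,"grip":255},{"tx":-0.02,"ty":0.25,"tz":0.05,"wx":0,"wy":0,"wz":-90,"grip":255}]'

```text
time: 55.3
eef_pos: [545.0, -146.6, 85.9]
orientation: [-0.002, 0.656, 0.755, 0.001]
wrist_force: [0.6, 0.4, -0.9]
grip_width: 0.147
grip_force: 62.4
```

```bash
cat > bar.py <<'E'
from rk import *
def bar(f):
    d=img('wrist',f);p,R,s=cur();print(p,R.as_matrix()[:,1].round(3),s['grip_width'],s['wrist_force'].round(1),s['torque'].round(2))
    for b,P in blue(d,(180,0,460,480)):
        if P[0][1]>70: print('f',b)
    g=d['color'].astype(int)
    m=red(g);r=np.argwhere(m);print('rib',r.min(0),r.max(0))
    gr=g.sum(2)/3
    def E(a,l,h): df=np.diff(a);return [(i,int(df[i])) for i in range(l,h) if abs(df[i])>7 and abs(df[i])==np.abs(df[i-2:i+3]).max()]
    print('col',E(gr[:,300:312].mean(1),0,250));print('colR',E(gr[:,322:330].mean(1),0,250))
    for v in(110,130,150,180,210): print(v,E(gr[v-3:v+4].mean(0),240,400),g[v,320])
    return d
E
python3 -c "
from bar import *
bar('w30.png');go('y',[547,-147,82.5],FY-90,0)"
```

```text
[ 545.91685948 -147.20372737   87.08726983] [0.99 0.14 0.  ] 0.1428939152167387 [-0.4 -0.5 -1.3] [ 0.04 -0.02 -0.01]
f [285, 45, 70, 8, 557]
f [270, 57, 5, 40, 146]
f [358, 57, 12, 41, 418]
f [193, 144, 22, 7, 124]
rib [247 299] [400 332]
col [(40, 13), (44, -86), (52, 29), (113, -7), (136, 10), (246, -32)]
colR [(38, -11), (44, -80), (52, 31), (114, -8), (135, 7), (246, -39)]
110 [(274, -41), (356, 22)] [127 130 129]
130 [(275, -42), (304, -21), (326, 23), (355, 36)] [63 66 70]
150 [(275, -25), (354, 34)] [127 131 129]
180 [(242, -14), (277, 46), (352, -7)] [127 130 129]
210 [(243, 15), (258, -7), (278, 46), (351, -7), (381, -36), (390, -47), (397, -14)] [127 131 129]
y t [ 0.0011  0.0002 -0.0046] w [-0.2 -0.   0.1]
```

```bash
python3 - <<'E'
from bar import *
def E(a,l,h): df=np.diff(a);return [(i,int(df[i])) for i in range(l,h) if abs(df[i])>7 and abs(df[i])==np.abs(df[i-2:i+3]).max()]
for f,zt,rows in(('w1',40,(60,110)),('w30',56.6,(30,70))):
    d=ld(f);g=d['color'].astype(int);b=g[...,2]-g[...,0]
    print(f,'gray',E(g.sum(2)[:,308:322].mean(1)/3,*rows),'blue',E(b[:,308:322].mean(1),*rows))
d=ld('w1');print('w1 lip outer/inner',[lo(d,316,v,37) for v in(76.5,82.5)],'bar end',[lo(d,316,v,40) for v in(82.5,83.5)])
for b,P in blue(d,(270,60,360,360)): print(b,[tuple(float(x) for x in q) for q in P])
d=ld('w30');print('w30 lip outer',lo(d,320,44.5,37),'bar end',lo(d,315,52.5,56.6),lo(d,315,52.5,54))
d=ld('w27')
for b,P in blue(d,(150,180,480,260)): print('w27',b,[lo(d,b[0]+k*b[2],b[1]+b[3]/2,37) for k in(0,1)])
E
```

```text
w1 gray [(70, 15), (75, -44), (82, 58)] blue [(69, 10), (76, 50), (82, -29)]
w30 gray [(40, 12), (44, -85), (52, 30)] blue [(39, 10), (44, 49), (52, -65)]
w1 lip outer/inner [(0.4, 116.4), (0.4, 112.3)] bar end [(0.4, 112.0), (0.3, 111.3)]
[296, 76, 40, 7, 223] [(-15.1, 116.4), (15.9, 116.0), (0.3, 118.2), (0.2, 113.2)]
[339, 83, 5, 23, 111] [(18.3, 105.1), (22.2, 105.0), (19.8, 112.9), (20.0, 96.1)]
[287, 84, 7, 22, 133] [(-22.5, 105.3), (-17.0, 105.2), (-19.7, 112.7), (-20.3, 96.7)]
[296, 313, 5, 28, 100] [(-22.2, -105.1), (-17.3, -105.1), (-19.2, -88.8), (-20.1, -120.0)]
[337, 312, 5, 29, 102] [(17.7, -104.7), (22.5, -104.8), (19.8, -88.2), (20.0, -120.6)]
[304, 342, 31, 3, 93] [(-14.9, -122.4), (15.8, -122.9), (-0.0, -121.5), (-0.1, -124.9)]
w30 lip outer (-0.1, 117.0) bar end (-2.2, 110.4) (-2.2, 110.9)
w27 [417, 193, 27, 44, 269] [(-5.5, 93.7), (-5.5, 118.0)]
w27 [187, 194, 26, 9, 145] [(-20.8, -111.0), (-20.7, -88.0)]
w27 [183, 205, 9, 32, 182] [(-0.3, -116.9), (-0.2, -108.8)]
w27 [344, 206, 43, 4, 168] [(-12.0, 27.9), (-11.9, 66.3)]
w27 [358, 223, 13, 6, 55] [(4.7, 41.0), (4.7, 52.8)]
w27 [241, 224, 43, 6, 210] [(5.5, -65.0), (5.5, -26.0)]
w27 [192, 234, 24, 10, 104] [(16.8, -110.7), (16.8, -88.7)]
w27 [418, 238, 18, 6, 86] [(19.1, 96.8), (19.1, 113.4)]
```

Emit:
carry_out --targets '[{"tx":0.0018,"ty":0.0015,"tz":-0.004,"wx":0,"wy":0,"wz":0,"grip":255},{"tx":0.0018,"ty":0.0015,"tz":-0.007,"wx":0,"wy":0,"wz":0,"grip":255},{"tx":0.0018,"ty":0.0015,"tz":-0.0085,"wx":0,"wy":0,"wz":0,"grip":255},{"tx":0.0018,"ty":0.0015,"tz":-0.0085,"wx":0,"wy":0,"wz":0,"grip":255},{"tx":0.0018,"ty":0.0015,"tz":-0.0085,"wx":0,"wy":0,"wz":0,"grip":255},{"tx":0.0018,"ty":0.0015,"tz":-0.0085,"wx":0,"wy":0,"wz":0,"grip":255},{"tx":0.0018,"ty":0.0015,"tz":-0.0085,"wx":0,"wy":0,"wz":0,"grip":255}]'

```text
time: 56.05
eef_pos: [548.4, -145.9, 79.5]
orientation: [0.0, 0.656, 0.755, 0.002]
wrist_force: [-0.1, -0.3, -1.9]
grip_width: 0.142
grip_force: 62.4
```

```bash
cat >> bar.py <<'E'
def meas(f):
    d=bar(f);p,_,_=cur();g=d['color'].astype(int);b=g[...,2]-g[...,0];h=p[2]-70.5+40
    def E(a,l,hh): df=np.diff(a);return [(i,int(df[i])) for i in range(l,hh) if abs(df[i])>20 and abs(df[i])==np.abs(df[i-2:i+3]).max()]
    e=E(b[:,308:322].mean(1),10,120);print('blue rows',e,'top z',h)
    o=[i for i,s in e if s>0];q=[i for i,s in e if s<0]
    if o and q: print('lip outer',lo(d,316,o[0]+.5,37),'bar end',lo(d,316,q[-1]+.5,h))
    for v in(70,80,90,100,110): print(v,'blue cols',E(b[v-1:v+2].mean(0),230,420))
E
python3 -c "
from bar import *
meas('w31.png')"
```

```text
[ 548.33755682 -145.84420547   79.50959619] [0.99  0.14  0.003] 0.144471075177588 [ 0.8 -0.5 -2.2] [0.07 0.01 0.01]
f [275, 42, 73, 11, 795]
f [259, 55, 16, 43, 538]
f [357, 55, 7, 42, 220]
f [181, 145, 24, 8, 144]
rib [247 299] [400 332]
col [(37, 18), (41, -79), (52, 43), (113, -8), (136, 10), (246, -32)]
colR [(37, 14), (41, -73), (52, 45), (114, -8), (132, 7), (135, 7), (246, -39)]
110 [(274, -40), (356, 22)] [128 131 130]
130 [(275, -40), (304, -22), (326, 21), (355, 37)] [63 67 72]
150 [(275, -28), (354, 36)] [128 132 130]
180 [(277, 46), (352, -8)] [128 131 130]
210 [(278, 46), (351, -8), (376, -24), (385, -19), (388, 16), (391, -20), (396, 7)] [128 132 130]
blue rows [(41, 46), (52, -38)] top z 49.009596187408576
lip outer (1.8, 117.0) bar end (1.7, 110.8)
70 blue cols [(259, 56), (273, -39), (357, 55), (362, -75)]
80 blue cols [(260, 46), (273, -47), (356, 58), (362, -52)]
90 blue cols [(260, 60), (268, -20), (274, -29), (356, 75), (361, -63)]
100 blue cols []
110 blue cols []
```

Emit:
carry_out --targets '[{"tx":-0.0019,"ty":0.0012,"tz":-0.001,"wx":0,"wy":0,"wz":0,"grip":255},{"tx":-0.0019,"ty":0.0012,"tz":-0.001,"wx":0,"wy":0,"wz":0,"grip":255},{"tx":-0.0019,"ty":0.0012,"tz":-0.001,"wx":0,"wy":0,"wz":0,"grip":255},{"tx":-0.0019,"ty":0.0012,"tz":-0.001,"wx":0,"wy":0,"wz":0,"grip":255},{"tx":-0.0019,"ty":0.0012,"tz":-0.001,"wx":0,"wy":0,"wz":0,"grip":255},{"tx":-0.0019,"ty":0.0012,"tz":-0.001,"wx":0,"wy":0,"wz":0,"grip":255},{"tx":-0.0019,"ty":0.0012,"tz":-0.001,"wx":0,"wy":0,"wz":0,"grip":255}]'

```text
time: 56.8
eef_pos: [546.5, -144.6, 78.4]
orientation: [-0.0, 0.656, 0.755, 0.002]
wrist_force: [-0.1, 0.2, -1.8]
grip_width: 0.14
grip_force: 62.4
```

```bash
python3 -c "
from bar import *
meas('w32.png')"
```

```text
[ 546.41176101 -144.60897731   78.39891287] [0.99  0.14  0.002] 0.1448447662399919 [ 0.1 -0.1 -2.6] [ 0.05 -0.02 -0.  ]
f [279, 46, 73, 7, 510]
f [263, 58, 12, 43, 404]
f [358, 58, 10, 42, 385]
f [184, 148, 24, 8, 140]
rib [247 299] [400 332]
col [(40, 19), (45, -67), (52, 31), (113, -7), (136, 10), (246, -32)]
colR [(40, 17), (45, -64), (52, 33), (113, -7), (132, 8), (135, 7), (246, -39)]
110 [(274, -40), (356, 23)] [127 131 129]
130 [(275, -40), (304, -21), (326, 21), (355, 36)] [63 66 70]
150 [(275, -31), (354, 33)] [127 131 129]
180 [(277, 46), (353, -24), (357, 8)] [128 131 130]
210 [(246, -9), (278, 51), (351, -8), (381, -12), (391, -18), (396, 15)] [127 132 130]
blue rows [(45, 76), (52, -61)] top z 47.898912874354934
lip outer (0.0, 116.8) bar end (-0.0, 112.3)
70 blue cols [(263, 59), (273, -48), (357, 36), (367, -53)]
80 blue cols [(264, 44), (273, -45), (357, 45), (366, -68)]
90 blue cols [(264, 57), (273, -34), (357, 47), (366, -79)]
100 blue cols [(274, -33), (356, 20)]
110 blue cols []
```

Emit:
carry_out --targets '[{"tx":0,"ty":0,"tz":-0.0015,"wx":0,"wy":0,"wz":0,"grip":255},{"tx":0,"ty":0,"tz":-0.003,"wx":0,"wy":0,"wz":0,"grip":255},{"tx":0,"ty":0,"tz":-0.0045,"wx":0,"wy":0,"wz":0,"grip":255},{"tx":0,"ty":0,"tz":-0.006,"wx":0,"wy":0,"wz":0,"grip":255},{"tx":0,"ty":0,"tz":-0.0065,"wx":0,"wy":0,"wz":0,"grip":255},{"tx":0,"ty":0,"tz":-0.0065,"wx":0,"wy":0,"wz":0,"grip":255},{"tx":0,"ty":0,"tz":-0.0065,"wx":0,"wy":0,"wz":0,"grip":255},{"tx":0,"ty":0,"tz":-0.0065,"wx":0,"wy":0,"wz":0,"grip":255}]'

```text
time: 57.65
eef_pos: [546.5, -144.6, 72.0]
orientation: [-0.0, 0.656, 0.755, 0.002]
wrist_force: [-0.2, -0.8, -1.6]
grip_width: 0.146
grip_force: 62.4
```

```bash
python3 -c "
from bar import *
meas('w33.png')"
```

```text
[ 546.47150647 -144.6293945    71.96518601] [0.99  0.14  0.003] 0.14368492156725918 [-0.3 -0.7 -2.3] [ 0.02 -0.02 -0.01]
f [277, 42, 77, 11, 839]
f [261, 55, 14, 45, 514]
f [358, 55, 12, 45, 474]
f [180, 149, 24, 8, 156]
rib [247 299] [400 332]
col [(35, -18), (41, -77), (52, 39), (113, -7), (136, 10), (246, -32)]
colR [(36, 18), (41, -72), (52, 41), (114, -7), (132, 7), (246, -39)]
110 [(274, -39), (356, 20)] [128 132 130]
130 [(275, -40), (304, -22), (326, 21), (355, 35)] [64 66 71]
150 [(275, -30), (354, 33)] [128 132 130]
180 [(277, 46), (353, -39)] [129 131 130]
210 [(245, -13), (274, 25), (278, 28), (351, -8), (375, -10), (390, -8), (395, -23), (398, 24)] [129 133 131]
blue rows [(41, 48), (52, -46)] top z 41.465186011049155
lip outer (0.0, 116.9) bar end (0.0, 112.3)
70 blue cols [(261, 54), (273, -43), (357, 23), (369, -73)]
80 blue cols [(261, 46), (273, -34), (359, 26), (368, -57)]
90 blue cols [(262, 48), (274, -32), (356, 23), (359, 23), (368, -82)]
100 blue cols [(274, -35), (356, 20)]
110 blue cols []
```

No contact yet, and the bar is centred between the lips. I'll lower it 2 mm more.

Emit:
carry_out --targets '[{"tx":0,"ty":0,"tz":-0.001,"wx":0,"wy":0,"wz":0,"grip":255},{"tx":0,"ty":0,"tz":-0.0018,"wx":0,"wy":0,"wz":0,"grip":255},{"tx":0,"ty":0,"tz":-0.0018,"wx":0,"wy":0,"wz":0,"grip":255},{"tx":0,"ty":0,"tz":-0.0018,"wx":0,"wy":0,"wz":0,"grip":255}]'

```text
time: 58.1
eef_pos: [546.5, -144.6, 70.5]
orientation: [-0.0, 0.656, 0.755, 0.002]
wrist_force: [-1.5, 1.4, 2.4]
grip_width: 0.146
grip_force: 63.0
```

Contact at the expected height of 70.5. I'll release and retreat.

Emit:
carry_out --targets '[{"tx":0,"ty":0,"tz":-0.0005,"wx":0,"wy":0,"wz":0,"grip":150},{"tx":0,"ty":0,"tz":0,"wx":0,"wy":0,"wz":0,"grip":50},{"tx":0,"ty":0,"tz":0,"wx":0,"wy":0,"wz":0,"grip":0},{"tx":0,"ty":0,"tz":0,"wx":0,"wy":0,"wz":0,"grip":0},{"tx":0,"ty":0,"tz":0,"wx":0,"wy":0,"wz":0,"grip":0},{"tx":0,"ty":0,"tz":0.02,"wx":0,"wy":0,"wz":0,"grip":0},{"tx":0,"ty":0,"tz":0.06,"wx":0,"wy":0,"wz":0,"grip":0},{"tx":0,"ty":0,"tz":0.1,"wx":0,"wy":0,"wz":0,"grip":0},{"tx":0,"ty":0,"tz":0.136,"wx":0,"wy":0,"wz":0,"grip":0},{"tx":0,"ty":0,"tz":0.136,"wx":0,"wy":0,"wz":0,"grip":0},{"tx":0,"ty":0,"tz":0.136,"wx":0,"wy":0,"wz":0,"grip":0},{"tx":0,"ty":0,"tz":0.136,"wx":0,"wy":0,"wz":0,"grip":0}]'

```text
time: 59.3
eef_pos: [545.5, -144.0, 204.8]
orientation: [-0.001, 0.656, 0.755, 0.001]
wrist_force: [-0.8, -0.0, -0.5]
grip_width: 1.0
grip_force: 0.0
```

```bash
python3 - <<'E'
from bar import *
d=img('wrist','w34.png');p,R,s=cur();print(p,s['wrist_force'],s['grip_width'])
rect(d,red(d['color']),60,(0,0,640,480),'rib',3)
rect(ld('w1'),red(ld('w1')['color']),60,(0,0,640,480),'rib at start',3)
for f in('w1','w34'):
    for b,P in blue(ld(f),(270,50,370,130))+blue(ld(f),(270,300,370,360)): print(f,b)
g=d['color'].astype(int).sum(2)/3;a=g[:,296:306].mean(1);df=np.diff(a);print([(i,int(df[i])) for i in range(60,360) if abs(df[i])>12 and abs(df[i])==np.abs(df[i-2:i+3]).max()])
E
```

```text
[ 545.47562509 -144.03123424  204.57029528] [-0.89003909 -0.45654085 -0.35434584] 1.0026320034936453
rib [[309.0, 194.0], [325.0, 194.0], [325.0, 280.0], [309.0, 280.0]] ctr [ 545.5 -144.6] edges [12.  70.5 13.  70.5] ang [   8.   -81.5 -172.    97.7]
rib at start [[308.0, 188.0], [325.0, 188.0], [326.0, 274.0], [310.0, 274.0]] ctr [ 545.5 -145.2] edges [12.4 70.3 13.5 70.4] ang [   8.1  -81.4 -171.8   97.7]
w1 [296, 76, 40, 7, 223]
w1 [339, 83, 5, 23, 111]
w1 [287, 84, 7, 22, 133]
w1 [296, 313, 5, 28, 100]
w1 [337, 312, 5, 29, 102]
w1 [304, 342, 31, 3, 93]
w34 [297, 84, 40, 5, 198]
w34 [289, 91, 7, 22, 138]
w34 [340, 90, 6, 23, 119]
w34 [295, 318, 5, 29, 103]
w34 [336, 318, 4, 29, 103]
w34 [302, 347, 31, 4, 94]
[(77, 15), (83, -54), (89, 30), (201, 16), (279, -13), (283, 13), (316, -25), (346, -16), (350, 23)]
```

The bar lies within 0.6 mm and 0.1° of its starting seated pose, and the arm is clear of everything. I'll hand the job in.

```bash
python3 -c "
from rig import env
print(env.finish_job())"
```

```text
the job is handed in; nothing more can be done
None
```

The job is handed in: all four blanks lie star side up in their matching nests, and the hold-down bar is back in its seat within about 0.6 mm of its start pose; the interface returned no verdict.

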